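Clear the offcuts into the dust box's latched chip tray

TASK

Clear the wood offcuts off the guitar maker's bench: with the release pin from the open tool case, hold down the recessed red button in the tab of the dust box's chip tray and, keeping it down, push the tray all the way out. Put the pin back upright in its socket in the case, lay every offcut on the bench into the tray, leaving the tray fully out for emptying, and once the pin is back gently lower the case lid closed. Leave the sanding block and the tape roll where they are.

Things in the scene. Friction and masses are not known exactly. Their poses are not given: they have to be found in the camera images.
- release_top (a point): Middle of the top face of the red release button (15 mm square, flat), which sits 14 mm down in a 16 mm square pocket in the black tab on the front of the yellow chip tray; the pocket rim is 44 mm above the bench. The tab is 40 mm deep and 60 mm wide, the pocket in its middle. The point rides with button and tray. Its x axis points into the dust box (the tray comes out along its -x), z is up.
- release (a joint): How far the button is pressed down relative to the tray, m: 0 up, 0.007 fully down. Spring, about 2 N at first and 5.5 N fully down. Above about 0.004 the latch is clear. A row of three latch teeth along the tray catches again if the button comes up before the tray is out more than 0.09.
- tray (a joint): How far the tray is out of the dust box, m: 0 home and latched, 0.12 fully out at its stop. About 2 N of friction, stays where it is left.
- tray_in (a point): Centre of the chip tray's inner floor (8 mm above the bench). The tray is open on top, inside 111 mm along its x (the slide direction, +x into the dust box) by 150 mm along its y; side and back walls rise 24 mm above the floor and are 4 mm thick, the front wall (-x) rises 36 mm. With the tray home it is hidden inside the dust box. The tab's pocket lies 79.5 mm from this point along -x.
- dustbox: Grey bench dust box, fixed, 150 mm long, 176 mm wide, 75 mm high, with a black hose stub at the back of its top (to 110 mm high). Origin on the bench under the middle of its front opening; the box extends from there along its +x, the tray comes out along its -x. It and the tool case may stand on either side of the bench.
- pin_tip (a point): Tip of the release pin, a tool with an 8 mm steel pin 45 mm long below an orange handle 20 mm square and 50 mm tall (95 mm in all, 70 g). z runs from the tip up to the handle, x and y are square to the handle's flats. It starts upright in its socket in the tool case.
- pin_handle (a point): Centre of the release pin's orange handle, 70 mm above the tip; x and y square to the handle's flats.
- socket (a point): Centre of the mouth of the pin socket in the tool case, 54 mm above the bench: a 13 mm square hole, 48 mm deep, in a dark wood block 50 mm square. Seated, the pin tool stands upright with its handle resting on the block, its tip 45 mm below this point. Axes are those of the case.
- case: Wooden tool case, fixed, open on top, outside 160 mm (x) by 180 mm (y) by 110 mm high, walls 6 mm. Origin under its centre, z up; its lid is hinged along the far (+x) rim. The handle of the seated pin tool ends 6 mm below the rim.
- lid (a joint): Angle of the tool case's lid, rad: 0 closed, 1.57 upright, 1.9 leaning back fully open. A stiff hinge: the lid stays where it is left, about 0.5 to 1.5 N at its free edge lowers it.
- lid_hinge (a point): Middle of the lid's hinge line, on the underside of the lid, at the case's +x rim, 110 mm above the bench; its axes turn with the lid: the lid (8 mm thick, 180 mm wide) runs 160 mm from here along its own -x, and its outer face is 8 mm along its own z. A brass knob stands on the outer face 130 mm from the hinge, midway across, about 35 mm tall.
- off_purple_c (a point): Centre of one wood offcut: purple-brown hardwood; 80 mm long along its own y, 28 mm wide along its x, 24 mm high, 60 g. May be absent.
- off_maple_c (a point): Centre of one wood offcut: pale maple, one end rounded; 80 mm long along its own y, 28 mm wide along its x, 24 mm high, 60 g. May be absent.
- off_two_c (a point): Centre of one wood offcut: pale maple below, purple above; 80 mm long along its own y, 28 mm wide along its x, 24 mm high, 60 g. May be absent.
- off_rose_c (a point): Centre of one wood offcut: dark brown rosewood; 80 mm long along its own y, 28 mm wide along its x, 24 mm high, 60 g. May be absent.
- off_ash_c (a point): Centre of one wood offcut: grey-white ash with a dark stripe down the middle of its top; 80 mm long along its own y, 28 mm wide along its x, 24 mm high, 60 g. May be absent.
- sanding_block: Black rubber sanding block, 62 x 108 x 34 mm, loose; origin under its centre. To be left alone.
- tape: Roll of tan tape lying flat, 90 mm across, 25 mm high, loose; to be left alone.

How it is judged (in metres and radians):
On the way, in this order (a step that is already met when the one before it is completed fails the run):
1. the release button is pressed down with the pin, the tray still home (value of joint release above 0.0035 m and contact force between pin and release above 0.3 N and value of joint tray below 0.03 m), for 0.05 s.
2. the tray is pushed out past the last latch tooth with the pin still holding the button down (value of joint release above 0.0035 m and contact force between pin and release above 0.3 N and value of joint tray above 0.095 m), for 0.05 s.
3. the pin stands back in its socket in the case (horizontal distance between pin_tip and socket below 0.01 m and z of pin_tip in the frame of socket below -0.04 m and angle between pin_tip's own z axis and vertical below 0.15 rad), for 0.2 s.
4. the case lid is closed (value of joint lid below 0.06 rad), for 0.2 s.
At the end, for the whole second after the job is handed in: The tray is out by more than 105 of its 120 mm, every offcut present lies at rest inside its walls (centre within the tray and less than 65 mm above its floor), the pin stands upright in its socket (tip more than 40 mm below the mouth) and the lid is closed within 0.06 rad (all of step 3 and value of joint tray above 0.105 m and value of joint lid below 0.06 rad and x of off_purple_c in the frame of tray_in between -0.057 and 0.057 m and y of off_purple_c in the frame of tray_in between -0.077 and 0.077 m and z of off_purple_c in the frame of tray_in between 0 and 0.065 m and linear speed of each of off_purple, off_maple, off_two, off_rose, off_ash below 0.03 m/s and x of off_maple_c in the frame of tray_in between -0.057 and 0.057 m and y of off_maple_c in the frame of tray_in between -0.077 and 0.077 m and z of off_maple_c in the frame of tray_in between 0 and 0.065 m and x of off_two_c in the frame of tray_in between -0.057 and 0.057 m and y of off_two_c in the frame of tray_in between -0.077 and 0.077 m and z of off_two_c in the frame of tray_in between 0 and 0.065 m and x of off_rose_c in the frame of tray_in between -0.057 and 0.057 m and y of off_rose_c in the frame of tray_in between -0.077 and 0.077 m and z of off_rose_c in the frame of tray_in between 0 and 0.065 m and x of off_ash_c in the frame of tray_in between -0.057 and 0.057 m and y of off_ash_c in the frame of tray_in between -0.077 and 0.077 m and z of off_ash_c in the frame of tray_in between 0 and 0.065 m); the robot touches nothing.
It fails at once if a bystander is shifted by more than 40 mm (distance of any of sanding_block, tape from where it was at the start of the episode above 0.04 m).
It fails at once if the lid is slammed: it nears its closed position faster than 2.5 rad/s (value of joint lid below 0.2 rad and velocity of joint lid below -2.5 rad/s).
Of off_purple, off_maple, off_two, off_rose, off_ash only 3 to 5 are there at a start; the rules pass over those that are not, and their reading is None.
At some moment in a run one of off_purple, off_maple, off_two, off_rose, off_ash may be knocked a few centimetres aside while the robot is not near it.
It also fails if it takes over 210 s, if anything falls off the work surface, if the arm or the gripper's body presses on something with over 40 N, if the wrist force passes 120 N, or if a joint passes its speed limit or range.

ROBOT

A 6-joint arm with a two-finger parallel gripper is mounted at the origin on the work surface. World frame = base frame: x ahead of the robot, y to its left, z up, the work surface at z = 0. Lengths are in m, angles in degrees, forces in N, time in s.
With the tool pointing down it reaches from about 0.4 to 0.825 m from the base axis. Payload 7 kg.
Tool frame: the origin (TCP) lies between the finger pads; the fingertips stand 11 mm ahead of it and the grasp point (between the pads) lies 8 mm behind it (r.tcp_to_tips is the distance from the TCP to the fingertips, in m); x points along the fingers, y is the direction in which the jaws open and shut, and the axes are right-handed (so a half turn about x gives the same grasp; the last joint's range is limited). The gripper opens to 88 mm and grips with 3 to 60 N. Pads are 19 mm wide; open, the fingers measure 130 mm over their backs; the gripper's body (78 mm by 193 mm) begins 47 mm behind the grasp point.
Start: joints at [-56.488, 20.546, 0.682, 0, -70.136, -16.507], TCP at [0.197, -0.645, 0.238] pointing down, gripper open.
Joint ranges: [-176.03, 176.03], [-82.01, 121.73], [-58.28, 71.71], [-173.87, 95.51], [-174.79, -0.11], [-173.66, 173.66]. Speed limits (degrees/s): [136.94, 136.94, 172.46, 180, 180, 180].

INTERFACE

Orientations are given as [roll, pitch, yaw] about the fixed x, y, z axes, in that order (R = Rz(yaw) Ry(pitch) Rx(roll)).
In Python, from plant import r gives the robot as it stands.
- The arm moves only by the tool arm_command, never from a script. Its argument "plan" is a list of rows, each an object of numbers: "dx", "dy", "dz": the shift along the tool's x, y, z each as a share of 0.02 m, from -1 to 1; "wx", "wy", "wz": the turn, a rotation vector about the tool's x, y, z each as a share of 0.08 rad, from -1 to 1. In form: [{"dx": .., "dy": .., "dz": .., "wx": .., "wy": .., "wz": ..}, ...]. A call has 1 to 20 rows; each row shifts and turns the pose as measured when the row begins, along the tool's axes as they then stand; what a row does not reach is not made up. A row lasts 1/12 s, in which the tool goes at most 41.7 mm and 7.16 degrees, less where a joint would pass 70% of its speed; a pose out of reach is approached as far as the arm can. A call with a number of a shift or a turn outside -1 to 1 is refused whole. A call with a gripper value outside its range is refused whole. "fingers" is the closure, from -1 (fully open) to 1 (shut), so that 0 is half open, set as the call begins (left out, the last holds). The fingers move at their own pace and stop on an object; "force" is the grip in N (left out, the last holds). Time passes only in rows, so rows that do not move let the fingers close. It gives the time, the measured TCP pose, the force and the opening at its end, in the units of the state.
- r.get_state(): the state, without advancing time (a new reading comes with each control period).
- r.capture(name): name is "side" or "top" or "wrist"; returns (picture, depth): 400x640x3 uint8, red, green, blue; 400x640 float32, m along the optical axis (not along the pixel's ray), 0 where there is no reading.
- r.camera_model(name): a dict with "vertical_fov" (degrees; the focal length in pixels is half the picture's height over the tangent of half this angle, whatever the lens; pixels are square), "cx", "cy" (the principal point, pixels), "R" (3x3) and "t" (3): a world point X has camera coordinates R X + t. Camera axes: x right, y down, z forward; pixel columns grow to the right and rows downward; lengths in m; the calibration is good to about 2 mm. The wrist camera is an equidistant fisheye: a pixel r from the principal point sees the ray r / f radians off the axis. A picture is of the moment at which its call begins: read the wrist's pose just before it. camera_model takes no time and is no camera call; for the wrist camera it gives the pose at the moment of the call.
- r.close_job(): hands the job in, once; it reports no verdict.
Trained networks look in the newest picture that a camera, given by its name, has taken for a name from the list of things; names that differ only in an ending like _2 or _b are one class to them, and where a whole thing is asked for, a point or a joint stands for the part that bears it (a point fixed in the world has none). Each returns a list of dicts, best first, with "score" (0 to 1); they miss things now and then, are a little off and sometimes report something else, mostly with a low value. They report only what shows in the picture. A call takes as long as a camera call.
- r.cut_out(camera, query): "mask" (400x640 bool, what is visible of it) and "bbox" ([left, top, width, height] in pixels, round what is visible of it).
- r.spot_point(camera, query): "centre" ([column, row] in pixels: a listed point, or the origin of a listed thing).
The state is a dict: "time_s": time; "joints": joint angles; "qd": joint speeds; "joint_torque": joint torques, N m; "tcp_pos": TCP position; "eef_rot": TCP orientation; "contact_force": force on the tool from outside, world axes, zero at the start; "moment": the same for the moment, N m; "gripper_width": finger opening in m.
Only numpy, scipy, OpenCV 4.12 (cv2) and the standard library are available. Lean on these libraries where they do the work, as an engineer would, in place of code of your own. Each camera call takes 0.05 s, during which the arm holds its last target.

## Working session

There is one attempt and no reset: what is moved stays moved. The work goes in short steps, Python scripts to look and compute and a tool call to move; the robot and the scene stay as the last step left them, time stands still between calls to the robot, and variables do not carry over. Pictures are saved under pics/ and viewed, and the job is handed in when it is done.

Besides the shell and the picture viewer there is one more tool, called after "Request:" as a command line: name --argument value ..., lists and objects as JSON in quotes. arm_command: Moves the arm, as the interface text tells. Shift numbers are shares of 0.02 m and turn numbers shares of 0.08 rad, none past 1 either way. Its arguments: {"type":"object","properties":{"plan":{"type":"array","items":{"type":"object","properties":{"dx":{"type":"number"},"dy":{"type":"number"},"dz":{"type":"number"},"wx":{"type":"number"},"wy":{"type":"number"},"wz":{"type":"number"}}}},"fingers":{"type":"number"},"force":{"type":"number"}},"required":["plan"]}

```bash
ls; mkdir -p pics
python3 - <<'E'
from plant import r
import cv2
print(r.get_state())
for n in ("side","top","wrist"):
    p,d=r.capture(n); cv2.imwrite(f"pics/{n}0.png",p[:,:,::-1]); m=r.camera_model(n); print(n,m)
E
```

```text
pics
{'time_s': 0.0, 'joints': array([-5.64882436e+01,  2.05930922e+01,  6.35059839e-01, -1.83741874e-02,
       -7.01369139e+01, -1.65084363e+01]), 'qd': array([-0.00661768,  0.06095561, -0.05418089, -0.08336082,  0.08483421,
       -0.08759038]), 'joint_torque': array([ 1.10818610e-04, -5.82724214e+01,  2.93062305e+01,  6.99745148e+00,
        7.05741797e-03, -1.54878280e-04]), 'tcp_pos': array([ 0.19723868, -0.64505755,  0.23661924]), 'eef_rot': array([ 96.19917755,  89.90349476, 113.19624029]), 'contact_force': array([-0.54454574, -0.0469121 , -0.84170973]), 'moment': array([0.00092293, 0.03625788, 0.03432225]), 'gripper_width': 0.08781912122232352}
side {'vertical_fov': 53.151960917261356, 'cx': 319.3767674114838, 'cy': 198.65410272356527, 'R': array([[-0.97789628, -0.20884832,  0.01006228],
       [-0.13241693,  0.58134006, -0.80281349],
       [ 0.16181664, -0.78640074, -0.59614533]]), 't': array([0.54882711, 0.19855278, 0.78211592])}
top {'vertical_fov': 44.93312736359336, 'cx': 313.8646266656891, 'cy': 196.54416954177142, 'R': array([[-5.11866833e-03, -9.99985979e-01, -1.35697882e-03],
       [-9.93917596e-01,  5.23687801e-03, -1.10001758e-01],
       [ 1.10007322e-01,  7.85662615e-04, -9.93930466e-01]]), 't': array([-0.10305188,  0.57965353,  1.30309283])}
wrist {'vertical_fov': 65.70646984690485, 'cx': 321.71349893914254, 'cy': 201.68255579805611, 'R': array([[-2.91596815e-01,  9.56541155e-01, -5.61904918e-04],
       [ 9.17774292e-01,  2.79944375e-01,  2.81640720e-01],
       [ 2.69558242e-01,  8.16098351e-02, -9.59519770e-01]]), 't': array([ 0.67527566, -0.03632836,  0.38971792])}
```

View pics/top0.png

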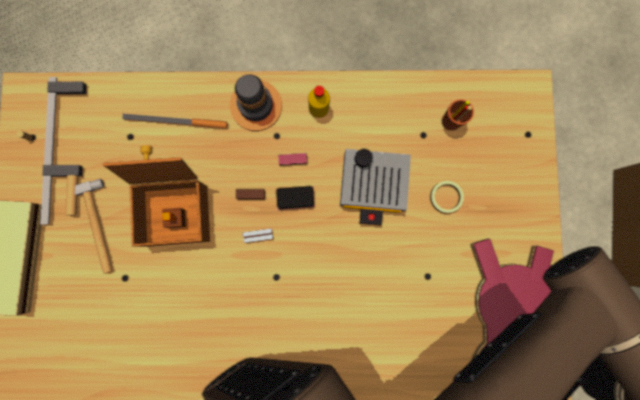

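View pics/side0.png

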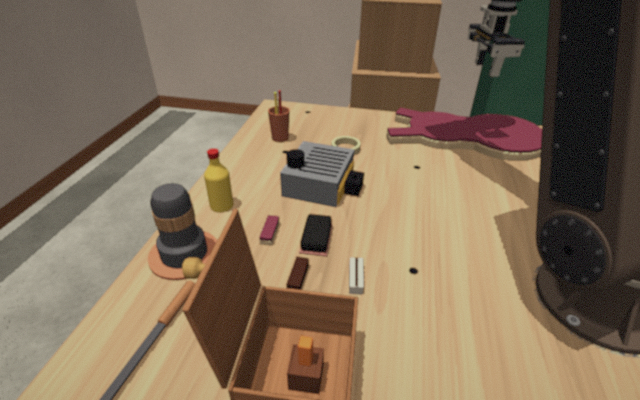

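View pics/wrist0.png

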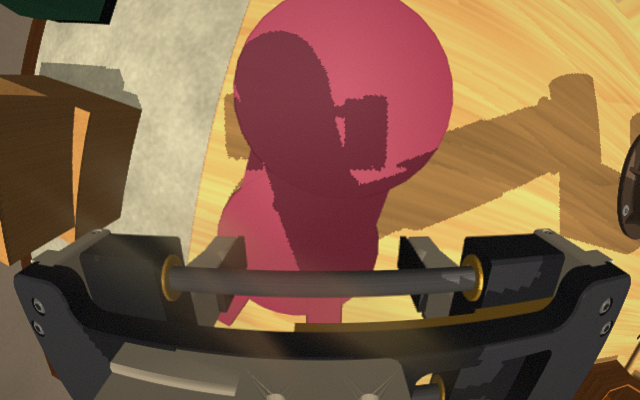

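```bash
cat > h.py <<'E'
from plant import r
import numpy as np, cv2
from scipy.spatial.transform import Rotation as Ro
def f_of(m): return 200/np.tan(np.radians(m["vertical_fov"])/2)
def ray(m,u,v,cam):
    f=f_of(m); x=(u-m["cx"])/f; y=(v-m["cy"])/f
    if cam=="wrist":
        th=np.hypot(x,y); s=np.where(th>1e-9,np.tan(th)/np.maximum(th,1e-9),1); x=x*s;y=y*s
    return np.stack([x,y,np.ones_like(x)],-1)
def world(m,u,v,z,cam):   # z depth along axis
    X=ray(m,np.asarray(u,float),np.asarray(v,float),cam)*np.asarray(z)[...,None]
    return (X-m["t"])@m["R"]
def onplane(m,u,v,h,cam):
    d=ray(m,np.asarray(float(u)),np.asarray(float(v)),cam)@m["R"]; c=-m["R"].T@m["t"]
    return c+d*(h-c[2])/d[2]
def proj(m,X,cam):
    p=m["R"]@np.asarray(X)+m["t"]; f=f_of(m)
    x,y=p[0]/p[2],p[1]/p[2]
    if cam=="wrist":
        rr=np.hypot(p[0],p[1]); th=np.arctan2(rr,p[2]); x,y=p[0]/rr*th,p[1]/rr*th
    return x*f+m["cx"],y*f+m["cy"]
def cloud(cam,mask,d,m):
    v,u=np.nonzero(mask&(d>0)); return world(m,u,v,d[v,u],cam)
def snap(cam,name=None):
    m=r.camera_model(cam); p,d=r.capture(cam)
    if name: cv2.imwrite(f"pics/{name}.png",p[:,:,::-1])
    return m,p,d
def tcp():
    s=r.get_state(); return s["tcp_pos"],Ro.from_euler("xyz",s["eef_rot"],degrees=True).as_matrix(),s
E
python3 - <<'E'
from h import *
m,p,d=snap("top","t1"); ms,ps,ds=snap("side")
for q in ["off_purple_c","off_maple_c","off_two_c","off_rose_c","off_ash_c","sanding_block","tape","case","dustbox","pin_handle","release_top","tray_in","lid","socket"]:
  for cam,mm,dd in (("top",m,d),("side",ms,ds)):
    for c in r.cut_out(cam,q)[:2]:
        if c["score"]<0.3: continue
        P=cloud(cam,c["mask"],dd,mm)
        if len(P)<5: continue
        zt=np.percentile(P[:,2],90); T=P[P[:,2]>zt-.006]
        rc=cv2.minAreaRect((T[:,:2]*1000).astype(np.float32))
        print(q,cam,round(c["score"],2),c["bbox"],"ztop",round(zt,4),"rect mm",np.round(rc[0],1),np.round(rc[1],1),round(rc[2],1))
print(r.get_state()["time_s"])
E
```

```text
off_purple_c side 0.53 [299.1, 337.2, 12.8, 26.1] ztop 0.104 rect mm [523.8 280. ] [20.4 19.8] 89.7
off_purple_c side 0.37 [179.9, 209.2, 84.5, 177.6] ztop 0.2642 rect mm [636.4 288.8] [ 10.4 179.2] 3.9
off_maple_c side 0.34 [349.3, 255.2, 16.3, 41.7] ztop 0.0247 rect mm [474.8  50.6] [27.6 82.1] 7.0
off_two_c top 0.65 [278.4, 152.3, 26.1, 12.4] ztop 0.0273 rect mm [686.8 -44. ] [25.4 76. ] 3.8
off_two_c top 0.31 [276.9, 188.0, 39.2, 23.5] ztop 0.0371 rect mm [578.1 -51.8] [ 58.6 101.5] 3.8
off_two_c side 0.76 [260.6, 215.1, 16.7, 31.9] ztop 0.0247 rect mm [688.9 -45.9] [29.3 81.5] 3.4
off_two_c side 0.32 [297.1, 335.8, 17.3, 28.2] ztop 0.1041 rect mm [523.8 280. ] [20.4 19.8] 89.7
off_rose_c top 0.71 [234.8, 187.1, 27.1, 12.1] ztop 0.0271 rect mm [589.1  74.1] [78.3 26.5] 89.7
off_rose_c side 0.73 [285.6, 256.1, 21.7, 33.1] ztop 0.0248 rect mm [586.2 114. ] [ 35.7 164.3] 6.8
off_ash_c top 0.73 [242.3, 228.6, 29.3, 12.2] ztop 0.0276 rect mm [474.   51.4] [27.6 79.7] 8.0
off_ash_c side 0.6 [346.2, 256.7, 20.4, 41.2] ztop 0.0247 rect mm [474.8  50.6] [27.6 82.1] 7.0
sanding_block side 
[... 1231 characters left out ...]
240.8] [109.9  44.5] 83.9
tray_in top 0.57 [244.5, 227.9, 28.1, 13.8] ztop 0.0276 rect mm [474.   51.2] [27.5 79.4] 8.3
tray_in side 0.97 [333.1, 160.6, 30.6, 44.5] ztop 0.0441 rect mm [ 526.7 -258.1] [147.2  44.8] 84.7
tray_in side 0.68 [299.3, 336.8, 17.9, 28.0] ztop 0.104 rect mm [523.8 280. ] [20.4 19.8] 89.7
lid top 0.69 [105.9, 145.4, 87.7, 38.6] ztop 0.2664 rect mm [636.1 286. ] [ 10.2 173.6] 4.4
lid side 0.94 [183.6, 212.4, 76.2, 177.4] ztop 0.2639 rect mm [636.6 289.8] [ 10.3 177.2] 4.3
socket top 0.91 [103.5, 144.8, 107.9, 103.4] ztop 0.2395 rect mm [653.5 289.2] [ 51.8 180.1] 3.8
socket side 0.98 [180.8, 210.9, 178.5, 189.1] ztop 0.2444 rect mm [655.1 289.8] [ 51.9 179.6] 4.0
1.65
```

Run:
```python
from h import *
m,p,d=snap("side"); a=cv2.resize(p[200:400,180:400,::-1],None,fx=3.6,fy=3,interpolation=2)
cv2.imwrite("pics/z1.png",a)
m,p,d=snap("top"); a=cv2.resize(p[130:260,80:480,::-1],None,fx=2,fy=2,interpolation=2)
b=cv2.resize(p[185:240,320:440,::-1],None,fx=5,fy=5,interpolation=2);
cv2.imwrite("pics/z2.png",a);cv2.imwrite("pics/z3.png",b)
```

```text
(no output)
```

View pics/z1.png

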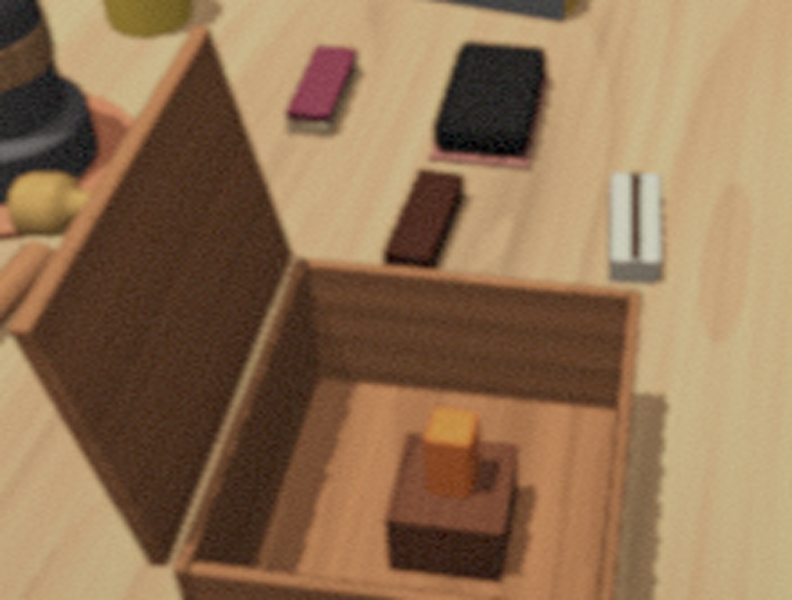

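View pics/z2.png

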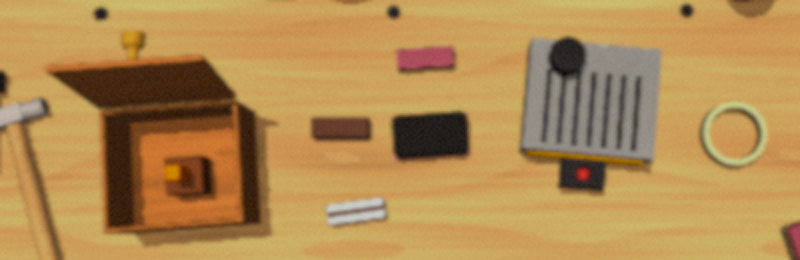

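View pics/z3.png

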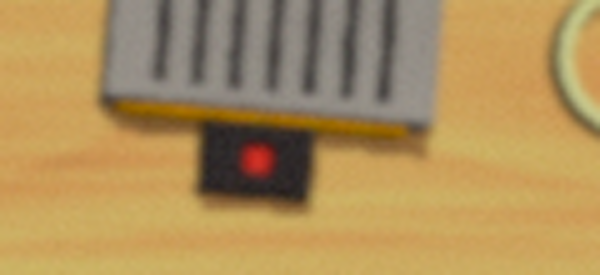

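```bash
cat >> h.py <<'E'
def delta(target,yawdeg=None,tilt=None):
    """tool-frame steps to TCP target with tool x down and tool y (jaw) axis at yawdeg in the world."""
    p,R,s=tcp(); d=R.T@(np.asarray(target)-p)
    out=dict(mm=np.round(d*1000,1),rows20=np.round(d/.02,2))
    if yawdeg is not None:
        a=np.radians(yawdeg); best=None
        for k in (0,np.pi):
            x=np.array([0,0,-1.]); y=np.array([np.cos(a+k),np.sin(a+k),0]); z=np.cross(x,y)
            w=Ro.from_matrix(R.T@np.stack([x,y,z],1)).as_rotvec()
            if best is None or np.linalg.norm(w)<np.linalg.norm(best): best=w
        out["rot_units"]=np.round(best/.08,2); out["j6"]=round(s["joints"][5],1); out["tip"]=""
    return out
E
python3 - <<'E'
from h import *
p,R,s=tcp(); print(p,"\n",R.round(3))
m,pp,d=snap("side")
M=np.ones((400,640),bool); P=cloud("side",M,d,m)
# rim points of the case
k=(P[:,2]>.103)&(P[:,2]<.116)&(P[:,0]>.38)&(P[:,0]<.64)&(P[:,1]>.15)&(P[:,1]<.4)
rc=cv2.minAreaRect((P[k][:,:2]*1000).astype(np.float32)); print("rim side",rc,k.sum())
m,pp,d=snap("top");P=cloud("top",M,d,m)
k=(P[:,2]>.106)&(P[:,2]<.122)&(P[:,0]>.38)&(P[:,0]<.64)&(P[:,1]>.15)&(P[:,1]<.42)
Q=P[k]; rc=cv2.minAreaRect((Q[:,:2]*1000).astype(np.float32)); print("rim top",rc,k.sum(),Q.min(0),Q.max(0))
# red button
hsv=cv2.cvtColor(pp,cv2.COLOR_RGB2HSV); red=((hsv[...,0]<6)|(hsv[...,0]>174))&(hsv[...,1]>180)&(hsv[...,2]>120)
red[:, :320]=0; red[:,440:]=0; red[:190]=0;red[245:]=0
v,u=np.nonzero(red); print("red px",u.mean(),v.mean(),len(u),onplane(m,u.mean(),v.mean(),.03,"top"), np.median(d[red]), cloud("top",red,d,m).mean(0))
print(r.spot_point("top","release_top")[:2],r.spot_point("side","release_top")[:2])
for c in r.spot_point("top","release_top")[:1]: print(onplane(m,*c["centre"],.03,"top"))
ms=r.camera_model("side")
for c in r.spot_point("side","release_top")[:1]: print(onplane(ms,*c["centre"],.03,"side"))
# tab
k=(P[:,2]>.038)&(P[:,2]<.055)&(P[:,0]>.46)&(P[:,0]<.55)&(P[:,1]>-.31)&(P[:,1]<-.2)
Q=P[k];print("tab",cv2.minAreaRect((Q[:,:2]*1000).astype(np.float32)),Q.min(0),Q.max(0))
for q,h in (("pin_handle",.079),("socket",.054)):
  for cam,mm in (("top",m),("side",ms)):
    for c in r.spot_point(cam,q)[:1]: print(q,cam,c["score"],onplane(mm,*c["centre"],h,cam))
E
```

```text
[ 0.19739277 -0.64546119  0.23754943] 
 [[ 0.    -0.292  0.956]
 [ 0.     0.956  0.292]
 [-1.     0.     0.   ]]
rim side ((535.8255615234375, 279.99395751953125), (167.5796356201172, 181.52081298828125), 4.0853776931762695) 2094
rim top ((534.5592041015625, 280.918701171875), (167.13499450683594, 181.153564453125), 4.207447052001953) 674 [0.44747588 0.18515374 0.10600059] [0.6244006  0.37566255 0.1218759 ]
red px 371.0 216.5 26 [ 0.52325495 -0.26296992  0.03      ] 1.3315208 [ 0.5232853  -0.26301606  0.0296187 ]
[{'centre': [369.1, 217.4], 'score': 0.47}] []
[ 0.52080294 -0.25769954  0.03      ]
tab ((525.7142333984375, -254.59967041015625), (103.49437713623047, 44.32076644897461), 85.1150894165039) [ 0.50175659 -0.30796951  0.03803625] [ 0.54892243 -0.20462738  0.05430886]
pin_handle top 0.55 [0.52351892 0.28437616 0.079     ]
pin_handle side 0.76 [0.52432503 0.27798214 0.079     ]
socket top 0.76 [0.52713285 0.27963521 0.054     ]
socket side 0.74 [0.52606417 0.27979301 0.054     ]
```

Run:
```python
from h import *
p,R,s=tcp(); m=r.camera_model("wrist"); c=-m["R"].T@m["t"]
print("cam in tool",R.T@(c-p),"axis in tool",R.T@m["R"][2], "imgx",R.T@m["R"][0])
print(delta([.45,-.25,.30],84.6))
```

```text
cam in tool [-0.14770138 -0.00015818 -0.07550932] axis in tool [ 0.9594796  -0.00198645  0.28177108] imgx [1.82125548e-03 9.99997982e-01 8.48153232e-04]
{'mm': array([-62.4, 304.3, 357.2]), 'rows20': array([-3.12, 15.21, 17.86]), 'rot_units': array([ 4.89, -0.  ,  0.  ]), 'j6': np.float64(-16.5), 'tip': ''}
```

Request:
arm_command --plan '[{"dx": -0.4,"dy": 0.84,"dz": 1},{"dx": -0.4,"dy": 0.84,"dz": 1},{"dx": -0.4,"dy": 0.84,"dz": 1},{"dx": -0.4,"dy": 0.84,"dz": 1},{"dx": -0.4,"dy": 0.84,"dz": 1},{"dx": -0.4,"dy": 0.84,"dz": 1},{"dx": -0.4,"dy": 0.84,"dz": 1},{"dx": -0.3,"dy": 0.84,"dz": 1},{"dy": 0.84,"dz": 1},{"dy": 0.84,"dz": 1},{"dy": 0.84,"dz": 1},{"dy": 0.84,"dz": 1},{"dy": 0.84,"dz": 1},{"dy": 0.84,"dz": 1},{"dy": 0.84,"dz": 1},{"dy": 0.84,"dz": 1},{"dy": 0.84,"dz": 1},{"dy": 0.84,"dz": 1}]'

```text
schema error: expected keys dx, dy, dz, wx, wy, wz
```

Run:
```python
from h import *
print(delta([.45,-.25,.30],84.6)); print(tcp()[0],r.get_state()["joints"])
```

```text
{'mm': array([-62.4, 304.3, 357.2]), 'rows20': array([-3.12, 15.21, 17.86]), 'rot_units': array([ 4.89, -0.  ,  0.  ]), 'j6': np.float64(-16.5), 'tip': ''}
[ 0.19739277 -0.64547357  0.23756031] [-5.64873298e+01  2.05464324e+01  6.81887876e-01  1.35022864e-04
 -7.01353647e+01 -1.65058207e+01]
```

All keys needed in each row.

Request:
arm_command --plan '[{"dx": -0.4,"dy": 0.84,"dz": 1,"wx": 0,"wy": 0,"wz": 0},{"dx": -0.4,"dy": 0.84,"dz": 1,"wx": 0,"wy": 0,"wz": 0},{"dx": -0.4,"dy": 0.84,"dz": 1,"wx": 0,"wy": 0,"wz": 0},{"dx": -0.4,"dy": 0.84,"dz": 1,"wx": 0,"wy": 0,"wz": 0},{"dx": -0.4,"dy": 0.84,"dz": 1,"wx": 0,"wy": 0,"wz": 0},{"dx": -0.4,"dy": 0.84,"dz": 1,"wx": 0,"wy": 0,"wz": 0},{"dx": -0.4,"dy": 0.84,"dz": 1,"wx": 0,"wy": 0,"wz": 0},{"dx": -0.4,"dy": 0.84,"dz": 1,"wx": 0,"wy": 0,"wz": 0},{"dx": 0,"dy": 0.84,"dz": 1,"wx": 0,"wy": 0,"wz": 0},{"dx": 0,"dy": 0.84,"dz": 1,"wx": 0,"wy": 0,"wz": 0},{"dx": 0,"dy": 0.84,"dz": 1,"wx": 0,"wy": 0,"wz": 0},{"dx": 0,"dy": 0.84,"dz": 1,"wx": 0,"wy": 0,"wz": 0},{"dx": 0,"dy": 0.84,"dz": 1,"wx": 0,"wy": 0,"wz": 0},{"dx": 0,"dy": 0.84,"dz": 1,"wx": 0.9,"wy": 0,"wz": 0},{"dx": 0,"dy": 0.84,"dz": 1,"wx": 1,"wy": 0,"wz": 0},{"dx": 0,"dy": 0.84,"dz": 1,"wx": 1,"wy": 0,"wz": 0},{"dx": 0,"dy": 0.84,"dz": 1,"wx": 1,"wy": 0,"wz": 0},{"dx": 0,"dy": 0.84,"dz": 1,"wx": 1,"wy": 0,"wz": 0}]'

```text
time_s: 3.75
tcp_pos: [0.4767, -0.2495, 0.3068]
eef_rot: [7.5, 89.7, 0.8]
contact_force: [0.3, -0.8, -0.1]
gripper_width: 0.0878
```

Run:
```python
from h import *
print(delta([.45,-.25,.30],84.6)); print(tcp()[0],r.get_state()["joints"],r.get_state()["time_s"])
m,p,d=snap("wrist","w1")
```

```text
{'mm': array([  6.6,  -3.6, -26.5]), 'rows20': array([ 0.33, -0.18, -1.33]), 'rot_units': array([-0.27,  0.08, -0.01]), 'j6': np.float64(-89.9), 'tip': ''}
[ 0.47674094 -0.24952424  0.30676791] [-6.77895593e+00  5.14966435e+00 -1.03662127e+01 -4.77551706e-02
 -7.41404677e+01 -8.98590551e+01] 3.75
```

View pics/w1.png

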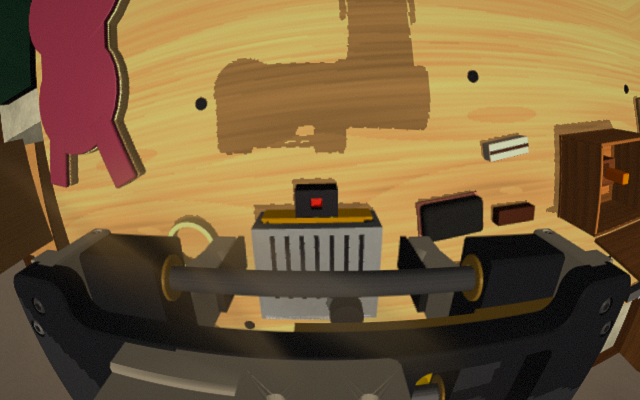

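```bash
cat >> h.py <<'E'
def button(cam="wrist",name=None,h=.03):
    m,p,d=snap(cam,name)
    hsv=cv2.cvtColor(p,cv2.COLOR_RGB2HSV); red=(((hsv[...,0]<6)|(hsv[...,0]>176))&(hsv[...,1]>200)&(hsv[...,2]>110)).astype(np.uint8)
    n,l,st,ce=cv2.connectedComponentsWithStats(red)
    res=[]
    for i in range(1,n):
        if st[i,4]<8: continue
        Q=cloud(cam,l==i,d,m)
        res.append((st[i].tolist(),onplane(m,*ce[i],h,cam).round(4),Q.mean(0).round(4) if len(Q) else None))
    return m,p,d,res
E
python3 - <<'E'
from h import *
m,p,d,res=button("wrist")
for x in res: print(x)
M=np.ones((400,640),bool); P=cloud("wrist",M,d,m)
k=(P[:,2]>.036)&(P[:,2]<.05)&(P[:,0]>.45)&(P[:,0]<.56)&(P[:,1]>-.37)&(P[:,1]<-.15)
Q=P[k];print("tab+front",cv2.minAreaRect((Q[:,:2]*1000).astype(np.float32)))
k&=P[:,0]<.535
Q=P[k];print("tab",cv2.minAreaRect((Q[:,:2]*1000).astype(np.float32)),Q[:,2].mean())
k=(P[:,2]>.065)&(P[:,2]<.085)&(P[:,0]>.5)&(P[:,0]<.72)&(P[:,1]>-.39)&(P[:,1]<-.15)
Q=P[k];print("box",cv2.minAreaRect((Q[:,:2]*1000).astype(np.float32)),np.median(Q[:,2]))
print(r.spot_point("wrist","release_top")[:2])
E
```

```text
([310, 196, 10, 8, 74], array([ 0.5269, -0.264 ,  0.03  ]), array([ 0.5267, -0.264 ,  0.0308]))
tab+front ((528.2994384765625, -263.67877197265625), (174.98883056640625, 47.990325927734375), 84.59302520751953)
tab ((520.3330078125, -263.04620361328125), (60.47773742675781, 32.17620849609375), 85.46661376953125) 0.04412032723423283
box ((623.4577026367188, -273.41290283203125), (176.76751708984375, 152.2787322998047), 84.60830688476562) 0.07583363932624985
[{'centre': [315.0, 197.1], 'score': 0.41}]
```

Request:
arm_command --plan '[{"dx": 0,"dy": 1,"dz": 0.1,"wx": 0,"wy": 0,"wz": 0},{"dx": 0,"dy": 1,"dz": 0,"wx": 0,"wy": 0,"wz": 0},{"dx": 0,"dy": 1,"dz": 0,"wx": 0,"wy": 0,"wz": 0},{"dx": 0,"dy": 1,"dz": 0,"wx": 0,"wy": 0,"wz": 0},{"dx": 0,"dy": 1,"dz": 0,"wx": 0,"wy": 0,"wz": 0},{"dx": 0,"dy": 1,"dz": 0,"wx": 0,"wy": 0,"wz": 0},{"dx": 0,"dy": 1,"dz": 0,"wx": 0,"wy": 0,"wz": 0},{"dx": 0,"dy": 1,"dz": 0,"wx": 0,"wy": 0,"wz": 0},{"dx": 0,"dy": 1,"dz": 0,"wx": 0,"wy": 0,"wz": 0},{"dx": 0,"dy": 1,"dz": 0,"wx": 0,"wy": 0,"wz": 0},{"dx": 0,"dy": 1,"dz": 0,"wx": 0,"wy": 0,"wz": 0},{"dx": 0,"dy": 1,"dz": 0,"wx": 0,"wy": 0,"wz": 0},{"dx": 0,"dy": 1,"dz": 0,"wx": 0,"wy": 0,"wz": 0},{"dx": 0,"dy": 1,"dz": 0,"wx": 0,"wy": 0,"wz": 0},{"dx": 0,"dy": 1,"dz": 0,"wx": 0,"wy": 0,"wz": 0},{"dx": 0,"dy": 1,"dz": 0,"wx": 0,"wy": 0,"wz": 0},{"dx": 0,"dy": 1,"dz": 0,"wx": 0,"wy": 0,"wz": 0},{"dx": 0,"dy": 1,"dz": 0,"wx": 0,"wy": 0,"wz": 0},{"dx": 0,"dy": 1,"dz": 0,"wx": 0,"wy": 0,"wz": 0},{"dx": 0,"dy": 1,"dz": 0,"wx": 0,"wy": 0,"wz": 0}]'

```text
time_s: 5.57
tcp_pos: [0.5156, 0.1494, 0.3093]
eef_rot: [9.8, 89.5, 3.7]
contact_force: [0.3, -0.6, 0.1]
gripper_width: 0.0878
```

Run:
```python
from h import *
print(delta([.50,.280,.27],94.1)); print(tcp()[0],r.get_state()["joints"],r.get_state()["time_s"])
```

```text
{'mm': array([ 39.2, 128.2, -29.6]), 'rows20': array([ 1.96,  6.41, -1.48]), 'rot_units': array([-2.22,  0.1 , -0.01]), 'j6': np.float64(-133.4), 'tip': ''}
[0.51561034 0.14940559 0.30926857] [  37.28028323    4.86434795  -10.49462888    0.26524789  -74.25602347
 -133.40736428] 5.5667
```

Request:
arm_command --plan '[{"dx": 0.25,"dy": 0.9,"dz": -0.2,"wx": -0.3,"wy": 0,"wz": 0},{"dx": 0.25,"dy": 0.9,"dz": -0.2,"wx": -0.3,"wy": 0,"wz": 0},{"dx": 0.25,"dy": 0.9,"dz": -0.2,"wx": -0.3,"wy": 0,"wz": 0},{"dx": 0.25,"dy": 0.9,"dz": -0.2,"wx": -0.3,"wy": 0,"wz": 0},{"dx": 0.25,"dy": 0.9,"dz": -0.2,"wx": -0.3,"wy": 0,"wz": 0},{"dx": 0.25,"dy": 0.9,"dz": -0.2,"wx": -0.3,"wy": 0,"wz": 0},{"dx": 0.25,"dy": 0.9,"dz": -0.2,"wx": -0.3,"wy": 0,"wz": 0},{"dx": 0,"dy": 0,"dz": 0,"wx": 0,"wy": 0,"wz": 0}]' --fingers 0

```text
time_s: 6.23
tcp_pos: [0.4917, 0.2781, 0.2737]
eef_rot: [1.7, 89.4, 6.0]
contact_force: [-0.5, -1.3, 0.3]
gripper_width: 0.0448
```

Run:
```python
from h import *
m,p,d=snap("wrist","w2"); 
hsv=cv2.cvtColor(p,cv2.COLOR_RGB2HSV)
M=np.ones((400,640),bool); P=cloud("wrist",M,d,m)
k=(P[:,2]>.097)&(P[:,2]<.108)&(abs(P[:,0]-.524)<.03)&(abs(P[:,1]-.28)<.03)
print("handle top",cv2.minAreaRect((P[k][:,:2]*1000).astype(np.float32)),P[k].mean(0),k.sum())
k=(P[:,2]>.048)&(P[:,2]<.06)&(abs(P[:,0]-.524)<.05)&(abs(P[:,1]-.28)<.05)
print("block",cv2.minAreaRect((P[k][:,:2]*1000).astype(np.float32)),k.sum())
print(delta([.524,.280,.27],94.1))
```

```text
handle top ((524.8164672851562, 279.1663818359375), (20.972414016723633, 19.70956039428711), 4.184794902801514) [0.52373183 0.27894187 0.1036764 ] 351
block ((525.227294921875, 278.6732482910156), (51.37686538696289, 50.703548431396484), 4.26734733581543) 1205
{'mm': array([ 4.6,  0.6, 32.2]), 'rows20': array([0.23, 0.03, 1.61]), 'rot_units': array([ 0.03,  0.13, -0.  ]), 'j6': np.float64(-135.5), 'tip': ''}
```

View pics/w2.png

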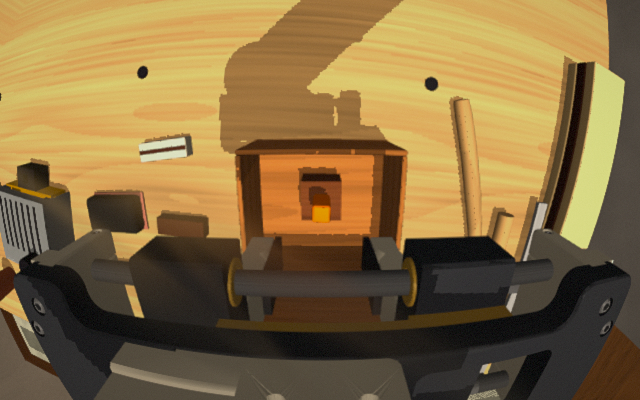

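Request:
arm_command --plan '[{"dx": 0.1,"dy": 0.0,"dz": 0.85,"wx": 0,"wy": 0.13,"wz": 0},{"dx": 0.1,"dy": 0,"dz": 0.8,"wx": 0,"wy": 0,"wz": 0},{"dx": 0.5,"dy": 0,"dz": 0,"wx": 0,"wy": 0,"wz": 0},{"dx": 0.8,"dy": 0,"dz": 0,"wx": 0,"wy": 0,"wz": 0},{"dx": 0.8,"dy": 0,"dz": 0,"wx": 0,"wy": 0,"wz": 0},{"dx": 0,"dy": 0,"dz": 0,"wx": 0,"wy": 0,"wz": 0}]'

```text
time_s: 6.78
tcp_pos: [0.5277, 0.274, 0.2294]
eef_rot: [36.5, 89.8, 40.6]
contact_force: [-0.6, 0.3, -0.6]
gripper_width: 0.0439
```

Run:
```python
from h import *
print(tcp()[0],delta([.5249,.2791,.075],94.2))
```

```text
[0.52765358 0.27396259 0.22942005] {'mm': array([154.4,   5. ,  -2.8]), 'rows20': array([ 7.72,  0.25, -0.14]), 'rot_units': array([-0.02,  0.03, -0.02]), 'j6': np.float64(-132.2), 'tip': ''}
```

Request:
arm_command --plan '[{"dx": 0.3,"dy": 0.25,"dz": -0.14,"wx": 0,"wy": 0,"wz": 0},{"dx": 0.9,"dy": 0,"dz": 0,"wx": 0,"wy": 0,"wz": 0},{"dx": 0.9,"dy": 0,"dz": 0,"wx": 0,"wy": 0,"wz": 0},{"dx": 0.9,"dy": 0,"dz": 0,"wx": 0,"wy": 0,"wz": 0},{"dx": 0.9,"dy": 0,"dz": 0,"wx": 0,"wy": 0,"wz": 0},{"dx": 0,"dy": 0,"dz": 0,"wx": 0,"wy": 0,"wz": 0}]'

```text
time_s: 7.28
tcp_pos: [0.5257, 0.2778, 0.1536]
eef_rot: [33.4, 89.4, 37.4]
contact_force: [-0.5, -0.5, 0.1]
gripper_width: 0.0441
```

Run:
```python
from h import *
print(tcp()[0],delta([.5249,.2791,.075],94.2))
```

```text
[0.52573083 0.27778948 0.15357049] {'mm': array([78.6,  0.9, -1.4]), 'rows20': array([ 3.93,  0.05, -0.07]), 'rot_units': array([-0.05,  0.11, -0.07]), 'j6': np.float64(-132.8), 'tip': ''}
```

Request:
arm_command --plan '[{"dx": 0.7,"dy": 0.05,"dz": -0.05,"wx": 0,"wy": 0.1,"wz": -0.05},{"dx": 0.8,"dy": 0,"dz": 0,"wx": 0,"wy": 0,"wz": 0},{"dx": 0.8,"dy": 0,"dz": 0,"wx": 0,"wy": 0,"wz": 0},{"dx": 0.8,"dy": 0,"dz": 0,"wx": 0,"wy": 0,"wz": 0},{"dx": 0.6,"dy": 0,"dz": 0,"wx": 0,"wy": 0,"wz": 0},{"dx": 0.2,"dy": 0,"dz": 0,"wx": 0,"wy": 0,"wz": 0},{"dx": 0,"dy": 0,"dz": 0,"wx": 0,"wy": 0,"wz": 0}]'

```text
time_s: 7.87
tcp_pos: [0.5281, 0.282, 0.0803]
eef_rot: [36.8, 89.4, 40.9]
contact_force: [0.2, -0.3, 0.4]
gripper_width: 0.0439
```

Run:
```python
from h import *
print(tcp()[0],delta([.5249,.2791,.075],94.2))
```

```text
[0.52810472 0.28199325 0.08032715] {'mm': array([ 5.3, -2.7, -3.4]), 'rows20': array([ 0.26, -0.13, -0.17]), 'rot_units': array([-0.03,  0.11, -0.08]), 'j6': np.float64(-132.8), 'tip': ''}
```

Request:
arm_command --plan '[{"dx": 0.25,"dy": -0.13,"dz": -0.17,"wx": 0,"wy": 0.11,"wz": -0.08},{"dx": 0,"dy": 0,"dz": 0,"wx": 0,"wy": 0,"wz": 0},{"dx": 0,"dy": 0,"dz": 0,"wx": 0,"wy": 0,"wz": 0}]'

```text
time_s: 8.12
tcp_pos: [0.5258, 0.2801, 0.0776]
eef_rot: [36.1, 89.9, 40.2]
contact_force: [-0.3, -0.6, 0.3]
gripper_width: 0.044
```

Run:
```python
from h import *
print(tcp()[0],delta([.5249,.2791,.075],94.2))
```

```text
[0.52580198 0.28006318 0.07762389] {'mm': array([ 2.6, -0.9, -1. ]), 'rows20': array([ 0.13, -0.04, -0.05]), 'rot_units': array([-0.02,  0.02, -0.02]), 'j6': np.float64(-132.7), 'tip': ''}
```

Request:
arm_command --plan '[{"dx": 0.1,"dy": -0.04,"dz": -0.05,"wx": 0,"wy": 0,"wz": 0},{"dx": 0,"dy": 0,"dz": 0,"wx": 0,"wy": 0,"wz": 0},{"dx": 0,"dy": 0,"dz": 0,"wx": 0,"wy": 0,"wz": 0},{"dx": 0,"dy": 0,"dz": 0,"wx": 0,"wy": 0,"wz": 0},{"dx": 0,"dy": 0,"dz": 0,"wx": 0,"wy": 0,"wz": 0},{"dx": 0,"dy": 0,"dz": 0,"wx": 0,"wy": 0,"wz": 0}]' --fingers 1 --force 50

```text
time_s: 8.62
tcp_pos: [0.5256, 0.2798, 0.0778]
eef_rot: [37.9, 89.7, 42.1]
contact_force: [-0.5, 0.1, -1.3]
gripper_width: 0.0196
```

Run:
```python
from h import *
print(tcp(),delta([.5249,.2791,.205],94.2))
```

```text
(array([0.52560791, 0.27982393, 0.07778701]), array([[ 0.00443944, -0.07162996,  0.9974214 ],
       [ 0.00400467,  0.9974245 ,  0.07161236],
       [-0.99998213,  0.00367643,  0.00471486]]), {'time_s': 8.6167, 'joints': array([ 4.68390346e+01,  2.14738203e+01, -2.11454836e+01,  3.90587423e-02,
       -4.70393353e+01, -1.32758425e+02]), 'qd': array([ 0.01815165, -0.02253384,  0.0590959 , -0.03971525, -0.04769562,
       -0.04117678]), 'joint_torque': array([-1.65294492e-03, -5.35406184e+01,  2.31805819e+01,  5.52022263e+00,
       -6.07286417e-02, -1.70876065e-03]), 'tcp_pos': array([0.52560791, 0.27982393, 0.07778701]), 'eef_rot': array([37.94542759, 89.65743796, 42.05257077]), 'contact_force': array([-0.46772022,  0.06608684, -1.2825608 ]), 'moment': array([-0.01831222, -0.04522764,  0.06163309]), 'gripper_width': 0.01955153026060371}) {'mm': array([-127.2,   -0.2,   -0.2]), 'rows20': array([-6.36, -0.01, -0.01]), 'rot_units': array([-0.02,  0.06, -0.05]), 'j6': np.float64(-132.8), 'tip': ''}
```

Request:
arm_command --plan '[{"dx": -0.5,"dy": 0,"dz": 0,"wx": 0,"wy": 0,"wz": 0},{"dx": -0.8,"dy": 0,"dz": 0,"wx": 0,"wy": 0,"wz": 0},{"dx": -1,"dy": 0,"dz": 0,"wx": 0,"wy": 0,"wz": 0},{"dx": -1,"dy": 0,"dz": 0,"wx": 0,"wy": 0,"wz": 0},{"dx": -1,"dy": 0,"dz": 0,"wx": 0,"wy": 0,"wz": 0},{"dx": -1,"dy": 0,"dz": 0,"wx": 0,"wy": 0,"wz": 0},{"dx": -1,"dy": 0,"dz": 0,"wx": 0,"wy": 0,"wz": 0},{"dx": -1,"dy": 0,"dz": 0,"wx": 0,"wy": 0,"wz": 0},{"dx": -0.5,"dy": 0,"dz": 0,"wx": 0,"wy": 0,"wz": 0},{"dx": 0,"dy": 0,"dz": 0,"wx": 0,"wy": 0,"wz": 0}]'

```text
time_s: 9.45
tcp_pos: [0.524, 0.2777, 0.2455]
eef_rot: [26.3, 89.8, 30.4]
contact_force: [0.3, 0.6, -0.3]
gripper_width: 0.0197
```

Run:
```python
from h import *
print(tcp()[0],delta([.525,-.264,.205],84.6), delta([.525,-.264,.205],-5.4),r.get_state()["gripper_width"])
snap("side","s2")
```

```text
[0.52399087 0.27766629 0.24548326] {'mm': array([  39.5, -540.4,  -37.8]), 'rows20': array([  1.97, -27.02,  -1.89]), 'rot_units': array([ 2.07,  0.04, -0.02]), 'j6': np.float64(-132.8), 'tip': ''} {'mm': array([  39.5, -540.4,  -37.8]), 'rows20': array([  1.97, -27.02,  -1.89]), 'rot_units': array([-1.756e+01,  5.000e-02,  1.000e-02]), 'j6': np.float64(-132.8), 'tip': ''} 0.019675720615544602
```

View pics/s2.png

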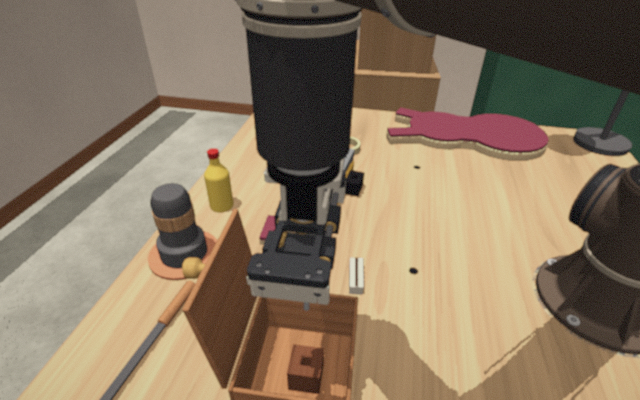

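Request:
arm_command --plan '[{"dx": 0,"dy": -0.8,"dz": -0.06,"wx": 0,"wy": 0,"wz": 0},{"dx": 0,"dy": -1,"dz": -0.07,"wx": 0,"wy": 0,"wz": 0},{"dx": 0,"dy": -1,"dz": -0.07,"wx": 0,"wy": 0,"wz": 0},{"dx": 0,"dy": -1,"dz": -0.07,"wx": 0,"wy": 0,"wz": 0},{"dx": 0,"dy": -1,"dz": -0.07,"wx": 0,"wy": 0,"wz": 0},{"dx": 0,"dy": -1,"dz": -0.07,"wx": 0,"wy": 0,"wz": 0},{"dx": 0,"dy": -1,"dz": -0.07,"wx": 0,"wy": 0,"wz": 0},{"dx": 0,"dy": -1,"dz": -0.07,"wx": 0,"wy": 0,"wz": 0},{"dx": 0,"dy": -1,"dz": -0.07,"wx": 0,"wy": 0,"wz": 0},{"dx": 0,"dy": -1,"dz": -0.07,"wx": 0,"wy": 0,"wz": 0},{"dx": 0,"dy": -1,"dz": -0.07,"wx": 0,"wy": 0,"wz": 0},{"dx": 0,"dy": -1,"dz": -0.07,"wx": 0,"wy": 0,"wz": 0},{"dx": 0,"dy": -1,"dz": -0.07,"wx": 0,"wy": 0,"wz": 0},{"dx": 0,"dy": -1,"dz": -0.07,"wx": 0,"wy": 0,"wz": 0},{"dx": 0,"dy": -1,"dz": -0.07,"wx": 0,"wy": 0,"wz": 0},{"dx": 0,"dy": -1,"dz": -0.07,"wx": 0,"wy": 0,"wz": 0},{"dx": 0,"dy": -1,"dz": -0.07,"wx": 0,"wy": 0,"wz": 0},{"dx": 0,"dy": -1,"dz": -0.07,"wx": 0,"wy": 0,"wz": 0},{"dx": 0,"dy": -1,"dz": -0.07,"wx": 0,"wy": 0,"wz": 0},{"dx": 0,"dy": -1,"dz": -0.07,"wx": 0,"wy": 0,"wz": 0}]'

```text
time_s: 11.17
tcp_pos: [0.5036, -0.1457, 0.2153]
eef_rot: [-170.3, 87.4, -166.2]
contact_force: [0.4, -0.4, -1.1]
gripper_width: 0.0197
```

Run:
```python
from h import *
print(tcp()[0],delta([.525,-.264,.205],84.6), delta([.525,-.264,.205],-5.4))
```

```text
[ 0.50358039 -0.14565027  0.21528786] {'mm': array([  10.6, -119.5,   13.3]), 'rows20': array([ 0.53, -5.98,  0.67]), 'rot_units': array([ 2.08, -0.55,  0.14]), 'j6': np.float64(-91.7), 'tip': ''} {'mm': array([  10.6, -119.5,   13.3]), 'rows20': array([ 0.53, -5.98,  0.67]), 'rot_units': array([-17.55,  -0.53,  -0.31]), 'j6': np.float64(-91.7), 'tip': ''}
```

Request:
arm_command --plan '[{"dx": 0,"dy": -1,"dz": 0.1,"wx": 0,"wy": -0.3,"wz": 0.08},{"dx": 0,"dy": -1,"dz": 0.1,"wx": 0,"wy": -0.25,"wz": 0.06},{"dx": 0,"dy": -1,"dz": 0.1,"wx": 0,"wy": 0,"wz": 0},{"dx": 0,"dy": -1,"dz": 0.1,"wx": 0,"wy": 0,"wz": 0},{"dx": 0,"dy": -1,"dz": 0.1,"wx": 0,"wy": 0,"wz": 0},{"dx": 0,"dy": -0.4,"dz": 0.1,"wx": 0,"wy": 0,"wz": 0},{"dx": 0,"dy": 0,"dz": 0,"wx": -1,"wy": 0,"wz": 0},{"dx": 0,"dy": 0,"dz": 0,"wx": -1,"wy": 0,"wz": 0},{"dx": 0,"dy": 0,"dz": 0,"wx": -1,"wy": 0,"wz": 0},{"dx": 0,"dy": 0,"dz": 0,"wx": -1,"wy": 0,"wz": 0},{"dx": 0,"dy": 0,"dz": 0,"wx": -1,"wy": 0,"wz": 0},{"dx": 0,"dy": 0,"dz": 0,"wx": -1,"wy": 0,"wz": 0},{"dx": 0,"dy": 0,"dz": 0,"wx": -1,"wy": 0,"wz": 0},{"dx": 0,"dy": 0,"dz": 0,"wx": -1,"wy": 0,"wz": 0},{"dx": 0,"dy": 0,"dz": 0,"wx": -1,"wy": 0,"wz": 0},{"dx": 0,"dy": 0,"dz": 0,"wx": -1,"wy": 0,"wz": 0},{"dx": 0,"dy": 0,"dz": 0,"wx": -1,"wy": 0,"wz": 0},{"dx": 0,"dy": 0,"dz": 0,"wx": -1,"wy": 0,"wz": 0},{"dx": 0,"dy": 0,"dz": 0,"wx": -1,"wy": 0,"wz": 0},{"dx": 0,"dy": 0,"dz": 0,"wx": 0,"wy": 0,"wz": 0}]'

```text
time_s: 12.83
tcp_pos: [0.5006, -0.2598, 0.1834]
eef_rot: [93.6, 87.1, 159.6]
contact_force: [0.7, 0.0, -1.1]
gripper_width: 0.0198
```

Run:
```python
from h import *
print(tcp()[0],delta([.525,-.264,.205],84.6), delta([.525,-.264,.16],-5.4))
```

```text
[ 0.50055598 -0.25981125  0.18344887] {'mm': array([-22.8, -22.9,   6. ]), 'rows20': array([-1.14, -1.15,  0.3 ]), 'rot_units': array([15.57, -0.43, -0.53]), 'j6': np.float64(-15.7), 'tip': ''} {'mm': array([ 22.2, -25.2,   6.2]), 'rows20': array([ 1.11, -1.26,  0.31]), 'rot_units': array([-4.06,  0.06, -0.64]), 'j6': np.float64(-15.7), 'tip': ''}
```

Request:
arm_command --plan '[{"dx": 0,"dy": -0.4,"dz": 0.1,"wx": -0.8,"wy": 0,"wz": -0.6},{"dx": 0,"dy": -0.4,"dz": 0.1,"wx": -0.8,"wy": 0,"wz": 0},{"dx": 0,"dy": -0.4,"dz": 0.1,"wx": -0.8,"wy": 0,"wz": 0},{"dx": 0,"dy": 0,"dz": 0,"wx": -0.8,"wy": 0,"wz": 0},{"dx": 0,"dy": 0,"dz": 0,"wx": -0.8,"wy": 0,"wz": 0},{"dx": 0,"dy": 0,"dz": 0,"wx": 0,"wy": 0,"wz": 0}]'

```text
time_s: 13.33
tcp_pos: [0.5215, -0.2613, 0.1768]
eef_rot: [85.6, 89.4, 169.8]
contact_force: [-0.3, 0.1, -0.7]
gripper_width: 0.0197
```

Run:
```python
from h import *
print(tcp()[0], delta([.525,-.264,.16],-5.4))
m,p,d,res=button("top","t3")
for x in res: print(x)
m,p,d=snap("wrist","w3")
```

```text
[ 0.5215331  -0.26128652  0.17680512] {'mm': array([16.8, -3.9, -2.4]), 'rows20': array([ 0.84, -0.2 , -0.12]), 'rot_units': array([-0.1 ,  0.01, -0.14]), 'j6': np.float64(1.6), 'tip': ''}
([315, 87, 8, 9, 60], array([ 0.8804, -0.1213,  0.03  ]), array([ 0.8365, -0.12  ,  0.1601]))
```

View pics/w3.png

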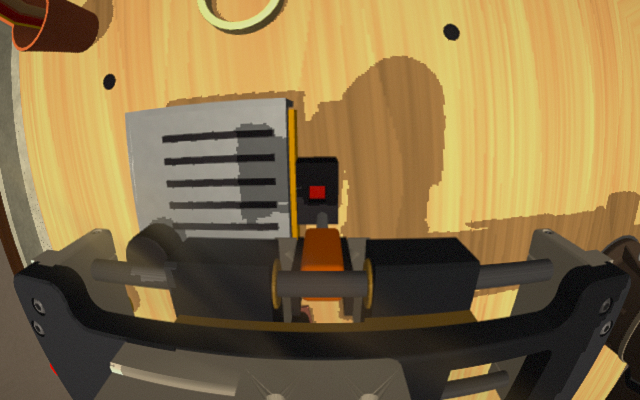

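Run:
```python
from h import *
m,p,d,res=button("wrist")
for x in res: print(x)
pz,R,s=tcp()
tipw=pz+R@np.array([.0688,0,0]); print("tip",tipw, "proj",proj(m,tipw,"wrist"))
M=np.ones((400,640),bool); P=cloud("wrist",M,d,m)
k=(P[:,2]>.036)&(P[:,2]<.05)&(P[:,0]>.45)&(P[:,0]<.56)&(P[:,1]>-.37)&(P[:,1]<-.15)
Q=P[k];print("tab+front",cv2.minAreaRect((Q[:,:2]*1000).astype(np.float32)))
cv2.imwrite("pics/w3z.png",cv2.resize(p[140:250,260:400,::-1],None,fx=5,fy=5))
```

```text
([310, 186, 15, 12, 179], array([ 0.5254, -0.2621,  0.03  ]), array([ 0.5254, -0.2622,  0.0304]))
([50, 364, 6, 9, 13], array([1.1175, 0.0454, 0.03  ]), array([ 0.8508, -0.1242,  0.1606]))
tip [ 0.52092475 -0.26127376  0.10842865] proj (np.float64(322.6079986928017), np.float64(218.40305069347656))
tab+front ((525.4241943359375, -284.4530029296875), (133.22215270996094, 44.02178192138672), 84.5551986694336)
```

View pics/w3z.png

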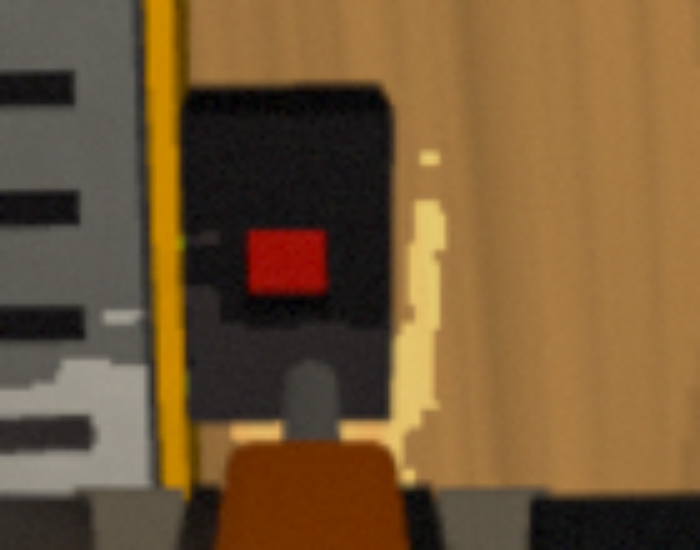

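Request:
arm_command --plan '[{"dx": 0.3,"dy": -0.2,"dz": -0.12,"wx": -0.1,"wy": 0,"wz": -0.14},{"dx": 0.6,"dy": 0,"dz": 0,"wx": 0,"wy": 0,"wz": 0},{"dx": 0.6,"dy": 0,"dz": 0,"wx": 0,"wy": 0,"wz": 0},{"dx": 0.6,"dy": 0,"dz": 0,"wx": 0,"wy": 0,"wz": 0},{"dx": 0,"dy": 0,"dz": 0,"wx": 0,"wy": 0,"wz": 0}]'

```text
time_s: 13.9
tcp_pos: [0.5263, -0.2649, 0.133]
eef_rot: [-82.3, 89.7, 1.6]
contact_force: [-0.8, -0.1, -1.2]
gripper_width: 0.0197
```

Run:
```python
from h import *
p,R,s=tcp(); print(p,"tip",p+R[:,0]*.0688, delta([.5254,-.264,.10],-5.4),s["contact_force"])
```

```text
[ 0.52626761 -0.26494311  0.13296507] tip [ 0.52668633 -0.26493144  0.06416634] {'mm': array([33. ,  1.2,  0.8]), 'rows20': array([1.65, 0.06, 0.04]), 'rot_units': array([-0.15,  0.01,  0.08]), 'j6': np.float64(1.7), 'tip': ''} [-0.78409816 -0.05139045 -1.22658346]
```

Request:
arm_command --plan '[{"dx": 0.4,"dy": 0.06,"dz": 0.04,"wx": 0,"wy": 0,"wz": 0.08},{"dx": 0.4,"dy": 0,"dz": 0,"wx": 0,"wy": 0,"wz": 0},{"dx": 0.4,"dy": 0,"dz": 0,"wx": 0,"wy": 0,"wz": 0},{"dx": 0,"dy": 0,"dz": 0,"wx": 0,"wy": 0,"wz": 0}]'

```text
time_s: 14.23
tcp_pos: [0.5254, -0.2644, 0.1071]
eef_rot: [-15.2, 90.0, 68.5]
contact_force: [-0.5, 0.5, -2.0]
gripper_width: 0.0196
```

Run:
```python
from h import *
p,R,s=tcp(); print(p,"tip",p+R[:,0]*.0688, delta([.5254,-.264,.10],-5.4),s["contact_force"])
```

```text
[ 0.52540782 -0.26435904  0.1070951 ] tip [ 0.52542283 -0.26432083  0.03829511] {'mm': array([7.1, 0. , 0.4]), 'rows20': array([0.35, 0.  , 0.02]), 'rot_units': array([-0.18,  0.01,  0.  ]), 'j6': np.float64(1.5), 'tip': ''} [-0.49391403  0.48424129 -2.01451426]
```

Request:
arm_command --plan '[{"dx": 0.3,"dy": 0,"dz": 0,"wx": 0,"wy": 0,"wz": 0},{"dx": 0.3,"dy": 0,"dz": 0,"wx": 0,"wy": 0,"wz": 0},{"dx": 0,"dy": 0,"dz": 0,"wx": 0,"wy": 0,"wz": 0}]'

```text
time_s: 14.48
tcp_pos: [0.5261, -0.2646, 0.0946]
eef_rot: [-87.2, 89.9, -3.4]
contact_force: [-2.0, 1.3, 3.3]
gripper_width: 0.0197
```

Run:
```python
from h import *
p,R,s=tcp(); print(p,"tip",p+R[:,0]*.0688, delta([.5254,-.264,.10],-5.4),s["contact_force"])
```

```text
[ 0.52609203 -0.26461237  0.09459876] tip [ 0.52618939 -0.2646181   0.02579883] {'mm': array([-5.4,  0.7,  0.5]), 'rows20': array([-0.27,  0.04,  0.03]), 'rot_units': array([-0.18,  0.  ,  0.02]), 'j6': np.float64(1.5), 'tip': ''} [-2.04318484  1.34373816  3.26000273]
```

Request:
arm_command --plan '[{"dx": 0.15,"dy": 0,"dz": 0,"wx": 0,"wy": 0,"wz": 0},{"dx": 0.1,"dy": 0,"dz": 0,"wx": 0,"wy": 0,"wz": 0}]'

```text
time_s: 14.65
tcp_pos: [0.5263, -0.2649, 0.091]
eef_rot: [-114.4, 89.9, -30.6]
contact_force: [-6.1, 4.0, 21.0]
gripper_width: 0.0194
```

Run:
```python
from h import *
p,R,s=tcp(); print(p,"tip",p+R[:,0]*.0688, delta([.5254,-.264,.10],-5.4),s["contact_force"])
```

```text
[ 0.52629048 -0.2649299   0.09097797] tip [ 0.52640858 -0.26499964  0.02217811] {'mm': array([-9. ,  1. ,  0.8]), 'rows20': array([-0.45,  0.05,  0.04]), 'rot_units': array([-0.17, -0.01,  0.02]), 'j6': np.float64(1.5), 'tip': ''} [-6.13679482  3.96149593 20.95279928]
```

Request:
arm_command --plan '[{"dx": 0,"dy": 0.2,"dz": 0,"wx": 0,"wy": 0,"wz": 0},{"dx": 0.02,"dy": 0.3,"dz": 0,"wx": 0,"wy": 0,"wz": 0}]'

```text
time_s: 14.82
tcp_pos: [0.5204, -0.2646, 0.0929]
eef_rot: [-103.8, 89.4, -19.8]
contact_force: [3.2, 1.2, 3.3]
gripper_width: 0.0196
```

Run:
```python
from h import *
p,R,s=tcp(); print(p,"tip",p+R[:,0]*.0688, delta([.5254,-.264,.10],-5.4),s["contact_force"])
```

```text
[ 0.52041908 -0.26460248  0.09286151] tip [ 0.52105675 -0.26483265  0.02406485] {'mm': array([-7.1, -5. ,  1.1]), 'rows20': array([-0.35, -0.25,  0.06]), 'rot_units': array([-0.15, -0.03,  0.12]), 'j6': np.float64(1.5), 'tip': ''} [3.18967257 1.17497203 3.34033467]
```

Request:
arm_command --plan '[{"dx": 0.06,"dy": 0.35,"dz": 0.03,"wx": 0,"wy": 0,"wz": 0.1},{"dx": 0.06,"dy": 0.35,"dz": 0.0,"wx": 0,"wy": 0,"wz": 0.03},{"dx": 0.06,"dy": 0.35,"dz": 0,"wx": 0,"wy": 0,"wz": 0.03}]'

```text
time_s: 15.07
tcp_pos: [0.5026, -0.2626, 0.0916]
eef_rot: [-127.8, 89.6, -43.8]
contact_force: [1.6, 0.3, 2.9]
gripper_width: 0.02
```

Run:
```python
from h import *
p,R,s=tcp(); print(p,"tip",p+R[:,0]*.0688, delta([.5254,-.264,.10],-5.4),s["contact_force"])
```

```text
[ 0.5026265  -0.26257958  0.09162528] tip [ 0.50295777 -0.26289739  0.02282681] {'mm': array([ -8.3, -22.8,   0.9]), 'rows20': array([-0.41, -1.14,  0.05]), 'rot_units': array([-0.13, -0.05,  0.07]), 'j6': np.float64(1.5), 'tip': ''} [1.57090951 0.26917103 2.85761993]
```

Request:
arm_command --plan '[{"dx": 0.06,"dy": 0.4,"dz": 0.03,"wx": 0,"wy": 0,"wz": 0.07},{"dx": 0.06,"dy": 0.4,"dz": 0.0,"wx": 0,"wy": 0,"wz": 0.03},{"dx": 0.06,"dy": 0.4,"dz": 0,"wx": 0,"wy": 0,"wz": 0.03},{"dx": 0.06,"dy": 0.4,"dz": 0,"wx": 0,"wy": 0,"wz": 0.03}]'

```text
time_s: 15.4
tcp_pos: [0.4736, -0.2598, 0.0911]
eef_rot: [-154.0, 89.6, -69.8]
contact_force: [2.8, 2.8, 11.5]
gripper_width: 0.0202
```

Run:
```python
from h import *
p,R,s=tcp(); print(p,"tip",p+R[:,0]*.0688, delta([.5254,-.264,.10],-5.4),s["contact_force"])
```

```text
[ 0.47363828 -0.2597969   0.09114431] tip [ 0.47382326 -0.26030033  0.0223464 ] {'mm': array([ -8.7, -52. ,   1. ]), 'rows20': array([-0.43, -2.6 ,  0.05]), 'rot_units': array([-0.09, -0.09,  0.04]), 'j6': np.float64(1.5), 'tip': ''} [ 2.77485152  2.789394   11.4627816 ]
```

Request:
arm_command --plan '[{"dx": 0.04,"dy": 0.4,"dz": 0.03,"wx": 0,"wy": -0.08,"wz": 0.05},{"dx": 0.05,"dy": 0.4,"dz": 0.0,"wx": 0,"wy": 0,"wz": 0.03},{"dx": 0.05,"dy": 0.4,"dz": 0,"wx": 0,"wy": 0,"wz": 0.03},{"dx": 0.05,"dy": 0.4,"dz": 0,"wx": 0,"wy": 0,"wz": 0.03}]'

```text
time_s: 15.73
tcp_pos: [0.4435, -0.2569, 0.0911]
eef_rot: [-146.1, 89.8, -61.7]
contact_force: [2.7, 2.9, 11.3]
gripper_width: 0.0199
```

Run:
```python
from h import *
p,R,s=tcp(); print(p,"tip",p+R[:,0]*.0688, delta([.5254,-.264,.10],-5.4),s["contact_force"])
```

```text
[ 0.44348325 -0.25688904  0.09114252] tip [ 0.44359843 -0.2571033   0.02234295] {'mm': array([ -8.7, -82.2,   1. ]), 'rows20': array([-0.43, -4.11,  0.05]), 'rot_units': array([-0.06, -0.04,  0.02]), 'j6': np.float64(2.1), 'tip': ''} [ 2.72571939  2.91974039 11.26701182]
```

Request:
arm_command --plan '[{"dx": 0.04,"dy": 0.4,"dz": 0.03,"wx": 0,"wy": -0.04,"wz": 0.04},{"dx": 0.05,"dy": 0.4,"dz": 0.0,"wx": 0,"wy": 0,"wz": 0.03},{"dx": 0.05,"dy": 0.4,"dz": 0,"wx": 0,"wy": 0,"wz": 0.03},{"dx": 0.05,"dy": 0.4,"dz": 0,"wx": 0,"wy": 0,"wz": 0.03}]'

```text
time_s: 16.07
tcp_pos: [0.4134, -0.254, 0.0911]
eef_rot: [-142.8, 89.8, -58.4]
contact_force: [2.4, 2.9, 10.4]
gripper_width: 0.0198
```

Run:
```python
from h import *
p,R,s=tcp(); print(p,"tip",p+R[:,0]*.0688, delta([.5254,-.264,.10],-5.4),s["contact_force"])
```

```text
[ 0.41343351 -0.25402002  0.0911145 ] tip [ 0.41352899 -0.25417499  0.02231474] {'mm': array([  -8.7, -112.4,    0.9]), 'rows20': array([-0.44, -5.62,  0.04]), 'rot_units': array([-0.03, -0.03,  0.02]), 'j6': np.float64(2.5), 'tip': ''} [ 2.41672376  2.93841234 10.35889847]
```

Request:
arm_command --plan '[{"dx": 0.05,"dy": 0.35,"dz": 0.03,"wx": 0,"wy": 0,"wz": 0.03},{"dx": 0.05,"dy": 0.3,"dz": 0.0,"wx": 0,"wy": 0,"wz": 0.03},{"dx": 0.05,"dy": 0.3,"dz": 0,"wx": 0,"wy": 0,"wz": 0.03}]'

```text
time_s: 16.32
tcp_pos: [0.3995, -0.2525, 0.0915]
eef_rot: [-113.6, 89.4, -29.0]
contact_force: [19.2, -0.8, -9.2]
gripper_width: 0.0199
```

Run:
```python
from h import *
p,R,s=tcp(); print(p,"tip",p+R[:,0]*.0688, delta([.5254,-.264,.10],-5.4),s["contact_force"])
snap("side","s3")
```

```text
[ 0.39947007 -0.25251742  0.09150729] tip [ 0.40010004 -0.25286702  0.02271106] {'mm': array([  -7.3, -126.5,    0.5]), 'rows20': array([-0.36, -6.33,  0.02]), 'rot_units': array([-0.01, -0.05,  0.12]), 'j6': np.float64(2.5), 'tip': ''} [19.22319523 -0.750592   -9.21026689]
```

View pics/s3.png

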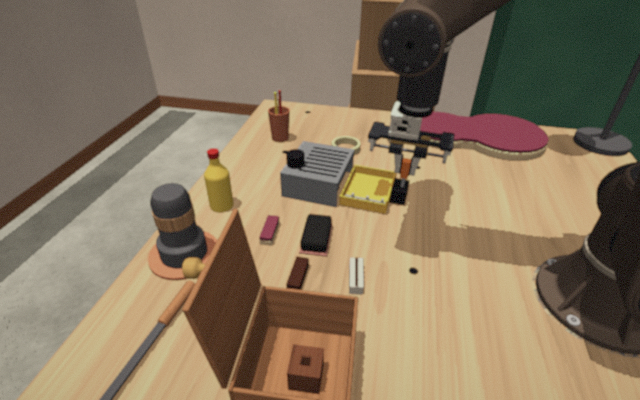

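Request:
arm_command --plan '[{"dx": 0,"dy": -0.12,"dz": 0,"wx": 0,"wy": -0.05,"wz": 0.1},{"dx": -0.3,"dy": 0,"dz": 0,"wx": 0,"wy": 0,"wz": 0},{"dx": -0.6,"dy": 0,"dz": 0,"wx": 0,"wy": 0,"wz": 0},{"dx": -1,"dy": 0,"dz": 0,"wx": 0,"wy": 0,"wz": 0},{"dx": -1,"dy": 0,"dz": 0,"wx": 0,"wy": 0,"wz": 0},{"dx": -1,"dy": 0,"dz": 0,"wx": 0,"wy": 0,"wz": 0},{"dx": -1,"dy": 0,"dz": 0,"wx": 0,"wy": 0,"wz": 0},{"dx": -1,"dy": 0,"dz": 0,"wx": 0,"wy": 0,"wz": 0},{"dx": -1,"dy": 0,"dz": 0,"wx": 0,"wy": 0,"wz": 0},{"dx": -1,"dy": 0,"dz": 0,"wx": 0,"wy": 0,"wz": 0}]'

```text
time_s: 17.2
tcp_pos: [0.3862, -0.2487, 0.2463]
eef_rot: [74.3, 88.2, 158.6]
contact_force: [0.3, -0.4, -1.3]
gripper_width: 0.02
```

Run:
```python
from h import *
p,R,s=tcp(); print(p, delta([.4,-.252,.25],-5.4),s["contact_force"])
m,p,d=snap("side","s4")
for c in r.cut_out("side","tray_in")[:1]:
    P=cloud("side",c["mask"],d,m); print(c["score"],c["bbox"],P.min(0),P.max(0))
M=np.ones((400,640),bool); P=cloud("side",M,d,m)
# tray walls: yellow with z 0.028..0.05
hsv=cv2.cvtColor(p,cv2.COLOR_RGB2HSV)
k=(P[:,2]>.026)&(P[:,2]<.05)&(P[:,0]>.36)&(P[:,0]<.555)&(P[:,1]>-.36)&(P[:,1]<-.15)
print(cv2.minAreaRect((P[k][:,:2]*1000).astype(np.float32)))
k=(P[:,2]>.003)&(P[:,2]<.013)&(P[:,0]>.42)&(P[:,0]<.555)&(P[:,1]>-.33)&(P[:,1]<-.19)
print(cv2.minAreaRect((P[k][:,:2]*1000).astype(np.float32)))
```

```text
[ 0.38621923 -0.24866487  0.24627978] {'mm': array([ -4.2, -13.9,  -1.9]), 'rows20': array([-0.21, -0.7 , -0.1 ]), 'rot_units': array([-0.08,  0.11, -0.38]), 'j6': np.float64(2.9), 'tip': ''} [ 0.33410813 -0.43496095 -1.33386255]
0.79 [333.9, 166.0, 75.3, 49.0] [ 0.3783886  -0.39273397 -0.00234879] [ 0.55654564 -0.17190611  0.04970879]
((469.8032531738281, -260.4583435058594), (168.80162048339844, 171.6372528076172), 84.36474609375)
((478.33074951171875, -267.3981628417969), (131.8249053955078, 121.67716217041016), 84.04267883300781)
```

View pics/s4.png

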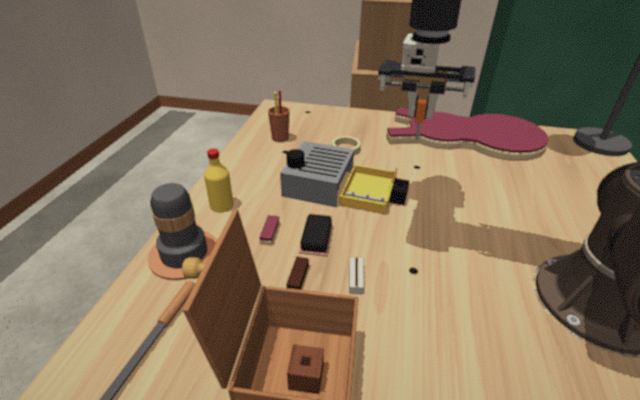

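Request:
arm_command --plan '[{"dx": -0.1,"dy": -0.7,"dz": -0.1,"wx": 0,"wy": 0.11,"wz": -0.38},{"dx": -0.1,"dy": -0.7,"dz": 0,"wx": 1,"wy": 0,"wz": 0},{"dx": -0.1,"dy": 0,"dz": 0,"wx": 1,"wy": 0,"wz": 0},{"dx": -0.1,"dy": 0,"dz": 0,"wx": 1,"wy": 0,"wz": 0},{"dx": -0.1,"dy": 0,"dz": 0,"wx": 1,"wy": 0,"wz": 0},{"dx": -0.1,"dy": 0,"dz": 0,"wx": 1,"wy": 0,"wz": 0},{"dx": -0.1,"dy": 0,"dz": 0,"wx": 1,"wy": 0,"wz": 0},{"dx": -0.1,"dy": 0,"dz": 0,"wx": 1,"wy": 0,"wz": 0},{"dx": -0.1,"dy": 0,"dz": 0,"wx": 1,"wy": 0,"wz": 0},{"dx": -0.1,"dy": 0,"dz": 0,"wx": 1,"wy": 0,"wz": 0},{"dx": -0.1,"dy": 0,"dz": 0,"wx": 1,"wy": 0,"wz": 0},{"dx": -0.1,"dy": 0,"dz": 0,"wx": 1,"wy": 0,"wz": 0},{"dx": -0.1,"dy": 0,"dz": 0,"wx": 1,"wy": 0,"wz": 0},{"dx": -0.1,"dy": 0,"dz": 0,"wx": 1,"wy": 0,"wz": 0},{"dx": -0.1,"dy": 0,"dz": 0,"wx": 1,"wy": 0,"wz": 0},{"dx": -0.1,"dy": 0,"dz": 0,"wx": 1,"wy": 0,"wz": 0},{"dx": -0.1,"dy": 0,"dz": 0,"wx": 1,"wy": 0,"wz": 0},{"dx": 0,"dy": 0,"dz": 0,"wx": 1,"wy": 0,"wz": 0}]'

```text
time_s: 18.8
tcp_pos: [0.3849, -0.2446, 0.257]
eef_rot: [155.9, 86.1, 157.9]
contact_force: [0.4, -0.6, -1.4]
gripper_width: 0.0197
```

Run:
```python
from h import *
p,R,s=tcp(); print(p, delta([.5256,.2796,.25],94.2),s["contact_force"])
```

```text
[ 0.38494453 -0.24456488  0.2570295 ] {'mm': array([ 11.5, 518.6, 159.6]), 'rows20': array([ 0.58, 25.93,  7.98]), 'rot_units': array([-0.48, -0.76, -0.36]), 'j6': np.float64(-79.3), 'tip': ''} [ 0.37353156 -0.62121369 -1.37567284]
```

Request:
arm_command --plan '[{"dx": 0,"dy": 0.9,"dz": 0.5,"wx": -0.3,"wy": -0.4,"wz": -0.2},{"dx": 0,"dy": 0.95,"dz": 0.5,"wx": -0.2,"wy": -0.4,"wz": -0.2},{"dx": 0,"dy": 0.95,"dz": 0.4,"wx": 0,"wy": 0,"wz": 0},{"dx": 0,"dy": 0.95,"dz": 0.4,"wx": 0,"wy": 0,"wz": 0},{"dx": 0,"dy": 0.95,"dz": 0.4,"wx": 0,"wy": 0,"wz": 0},{"dx": 0,"dy": 0.95,"dz": 0.4,"wx": 0,"wy": 0,"wz": 0},{"dx": 0,"dy": 0.95,"dz": 0.4,"wx": 0,"wy": 0,"wz": 0},{"dx": 0,"dy": 0.95,"dz": 0.4,"wx": 0,"wy": 0,"wz": 0},{"dx": 0,"dy": 0.95,"dz": 0.4,"wx": 0,"wy": 0,"wz": 0},{"dx": 0,"dy": 0.95,"dz": 0.4,"wx": 0,"wy": 0,"wz": 0},{"dx": 0,"dy": 0.95,"dz": 0.4,"wx": 0,"wy": 0,"wz": 0},{"dx": 0,"dy": 0.95,"dz": 0.4,"wx": 0,"wy": 0,"wz": 0},{"dx": 0,"dy": 0.95,"dz": 0.3,"wx": 0,"wy": 0,"wz": 0},{"dx": 0,"dy": 0.95,"dz": 0.3,"wx": 0,"wy": 0,"wz": 0},{"dx": 0,"dy": 0.95,"dz": 0.3,"wx": 0,"wy": 0,"wz": 0},{"dx": 0,"dy": 0.95,"dz": 0.3,"wx": 0,"wy": 0,"wz": 0},{"dx": 0,"dy": 0.95,"dz": 0.3,"wx": 0,"wy": 0,"wz": 0},{"dx": 0,"dy": 0.95,"dz": 0.3,"wx": 0,"wy": 0,"wz": 0},{"dx": 0,"dy": 0.95,"dz": 0.3,"wx": 0,"wy": 0,"wz": 0},{"dx": 0,"dy": 0.95,"dz": 0.3,"wx": 0,"wy": 0,"wz": 0}]'

```text
time_s: 20.47
tcp_pos: [0.4753, 0.1515, 0.2217]
eef_rot: [-173.6, 85.6, -170.5]
contact_force: [-0.2, 0.2, 0.1]
gripper_width: 0.02
```

Run:
```python
from h import *
p,R,s=tcp(); print(p, delta([.5256,.2796,.25],94.2),s["contact_force"])
```

```text
[0.47529174 0.15147271 0.22169657] {'mm': array([-33.7, 125. ,  54.7]), 'rows20': array([-1.68,  6.25,  2.73]), 'rot_units': array([-0.25, -0.96,  0.1 ]), 'j6': np.float64(-124.6), 'tip': ''} [-0.17542545  0.24879359  0.10320808]
```

Request:
arm_command --plan '[{"dx": -0.4,"dy": 0.8,"dz": 0.3,"wx": -0.1,"wy": -0.5,"wz": 0.1},{"dx": -0.4,"dy": 0.9,"dz": 0.4,"wx": -0.15,"wy": -0.5,"wz": 0},{"dx": -0.4,"dy": 0.9,"dz": 0.4,"wx": 0,"wy": 0,"wz": 0},{"dx": -0.3,"dy": 0.9,"dz": 0.4,"wx": 0,"wy": 0,"wz": 0},{"dx": -0.2,"dy": 0.9,"dz": 0.4,"wx": 0,"wy": 0,"wz": 0},{"dx": 0,"dy": 0.9,"dz": 0.4,"wx": 0,"wy": 0,"wz": 0},{"dx": 0,"dy": 0.7,"dz": 0.3,"wx": 0,"wy": 0,"wz": 0},{"dx": 0,"dy": 0,"dz": 0,"wx": 0,"wy": 0,"wz": 0}]'

```text
time_s: 21.13
tcp_pos: [0.5099, 0.2758, 0.2409]
eef_rot: [-146.1, 88.4, -142.0]
contact_force: [-0.0, 0.2, -0.9]
gripper_width: 0.0197
```

Run:
```python
from h import *
p,R,s=tcp(); print(p, delta([.5256,.2796,.25],94.2),s["contact_force"])
```

```text
[0.50994791 0.27576014 0.24087489] {'mm': array([-9.5,  2.6, 15.7]), 'rows20': array([-0.48,  0.13,  0.78]), 'rot_units': array([-0.02, -0.3 ,  0.2 ]), 'j6': np.float64(-133.3), 'tip': ''} [-0.02445451  0.18997451 -0.86256289]
```

Request:
arm_command --plan '[{"dx": 0,"dy": 0.13,"dz": 0.6,"wx": 0,"wy": -0.3,"wz": 0.2},{"dx": 0.0,"dy": 0,"dz": 0.2,"wx": 0,"wy": 0,"wz": 0},{"dx": 0,"dy": 0,"dz": 0,"wx": 0,"wy": 0,"wz": 0},{"dx": 0,"dy": 0,"dz": 0,"wx": 0,"wy": 0,"wz": 0}]'

```text
time_s: 21.47
tcp_pos: [0.5226, 0.2773, 0.2355]
eef_rot: [-147.0, 89.3, -142.9]
contact_force: [-0.1, -1.0, -1.0]
gripper_width: 0.0196
```

Run:
```python
from h import *
p,R,s=tcp(); print(p,"tip",p+R[:,0]*.0688, delta([.5256,.2796,.25],94.2),s["contact_force"])
m,p,d=snap("wrist","w5")
cv2.imwrite("pics/w5z.png",cv2.resize(p[120:300,240:410,::-1],None,fx=4,fy=3))
```

```text
[0.52264697 0.27725187 0.2355287 ] tip [0.52199623 0.27676018 0.16673354] {'mm': array([-14.5,   2. ,   3. ]), 'rows20': array([-0.73,  0.1 ,  0.15]), 'rot_units': array([-0.02, -0.12,  0.08]), 'j6': np.float64(-132.6), 'tip': ''} [-0.07468599 -0.99515444 -1.02628045]
```

View pics/w5z.png

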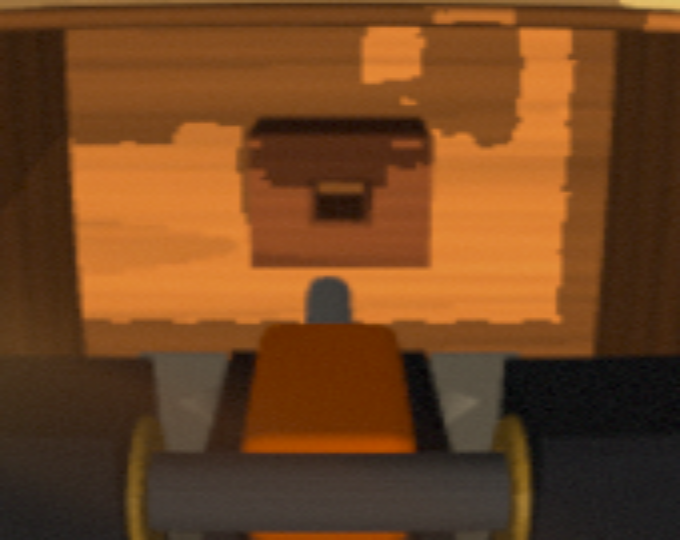

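Run:
```python
from h import *
p,R,s=tcp(); m=r.camera_model("wrist")
print("tip proj",proj(m,p+R[:,0]*.0688,"wrist"),"base of pin",proj(m,p+R[:,0]*.0238,"wrist"))
print("socket proj",proj(m,[.5249,.2791,.054],"wrist"), "hole", onplane(m,325,187.5,.054,"wrist"))
mm,pp,d=snap("wrist")
hsv=cv2.cvtColor(pp,cv2.COLOR_RGB2HSV)
M=np.ones((400,640),bool);P=cloud("wrist",M,d,mm)
k=(P[:,2]>.048)&(P[:,2]<.06)&(abs(P[:,0]-.524)<.05)&(abs(P[:,1]-.28)<.05)
print("block",cv2.minAreaRect((P[k][:,:2]*1000).astype(np.float32)),k.sum())
# pin pixels
k=(P[:,2]>.165)&(P[:,2]<.205)&(abs(P[:,0]-.522)<.02)&(abs(P[:,1]-.277)<.012)
for z in (.17,.18,.19,.20):
    q=k&(abs(P[:,2]-z)<.004); print(z,P[q].mean(0).round(4) if q.sum() else None,q.sum())
```

```text
tip proj (np.float64(322.30382686353744), np.float64(216.98865297116248)) base of pin (np.float64(322.30751400079396), np.float64(241.4994270088498))
socket proj (np.float64(325.00479386340135), np.float64(186.73955528518485)) hole [0.52575225 0.27915726 0.054     ]
block ((525.177734375, 278.5054016113281), (51.21965789794922, 50.80123519897461), 4.00949239730835) 1932
0.17 [0.5181 0.2758 0.1712] 27
0.18 [0.5185 0.2758 0.1803] 42
0.19 [0.5184 0.276  0.1901] 47
0.2 [0.5177 0.2764 0.1978] 13
```

Request:
arm_command --plan '[{"dx": 0.2,"dy": 0.1,"dz": 0.15,"wx": 0,"wy": -0.12,"wz": 0.08},{"dx": 0.8,"dy": 0,"dz": 0,"wx": 0,"wy": 0,"wz": 0},{"dx": 0.8,"dy": 0,"dz": 0,"wx": 0,"wy": 0,"wz": 0},{"dx": 0.8,"dy": 0,"dz": 0,"wx": 0,"wy": 0,"wz": 0},{"dx": 0.8,"dy": 0,"dz": 0,"wx": 0,"wy": 0,"wz": 0},{"dx": 0.4,"dy": 0,"dz": 0,"wx": 0,"wy": 0,"wz": 0},{"dx": 0,"dy": 0,"dz": 0,"wx": 0,"wy": 0,"wz": 0}]'

```text
time_s: 22.15
tcp_pos: [0.5261, 0.2793, 0.1585]
eef_rot: [41.2, 89.5, 45.2]
contact_force: [-0.4, 0.0, -0.5]
gripper_width: 0.0198
```

Run:
```python
from h import *
p,R,s=tcp(); print(p,"tip",p+R[:,0]*.0688, delta([.5254,.2793,.13],94.2),s["contact_force"])
```

```text
[0.52608627 0.27932738 0.15847191] tip [0.52647686 0.27972096 0.08967414] {'mm': array([28.5, -0.1, -0.9]), 'rows20': array([ 1.42, -0.01, -0.04]), 'rot_units': array([-0.04,  0.08, -0.07]), 'j6': np.float64(-132.7), 'tip': ''} [-0.43013203  0.04046983 -0.54104213]
```

Request:
arm_command --plan '[{"dx": 0.3,"dy": 0,"dz": -0.05,"wx": 0,"wy": 0.08,"wz": -0.07},{"dx": 0.5,"dy": 0,"dz": 0,"wx": 0,"wy": 0,"wz": 0},{"dx": 0.5,"dy": 0,"dz": 0,"wx": 0,"wy": 0,"wz": 0},{"dx": 0,"dy": 0,"dz": 0,"wx": 0,"wy": 0,"wz": 0}]'

```text
time_s: 22.48
tcp_pos: [0.5259, 0.28, 0.1322]
eef_rot: [31.0, 89.9, 35.1]
contact_force: [-0.3, -0.6, -1.4]
gripper_width: 0.0197
```

Run:
```python
from h import *
p,R,s=tcp(); print(p,"tip",p+R[:,0]*.0688, delta([.5254,.2793,.13],94.2),s["contact_force"])
```

```text
[0.5258851  0.27995392 0.13224597] tip [0.52599791 0.28003308 0.06344611] {'mm': array([ 2.2, -0.6, -0.5]), 'rows20': array([ 0.11, -0.03, -0.03]), 'rot_units': array([-0.04,  0.02, -0.01]), 'j6': np.float64(-132.8), 'tip': ''} [-0.29915069 -0.55353795 -1.36411102]
```

Request:
arm_command --plan '[{"dx": 0.3,"dy": -0.03,"dz": -0.03,"wx": 0,"wy": 0.02,"wz": 0},{"dx": 0.4,"dy": 0,"dz": 0,"wx": 0,"wy": 0,"wz": 0},{"dx": 0.4,"dy": 0,"dz": 0,"wx": 0,"wy": 0,"wz": 0},{"dx": 0,"dy": 0,"dz": 0,"wx": 0,"wy": 0,"wz": 0}]'

```text
time_s: 22.82
tcp_pos: [0.5257, 0.2796, 0.1084]
eef_rot: [63.8, 89.9, 67.8]
contact_force: [-1.0, -1.1, -1.7]
gripper_width: 0.0196
```

Run:
```python
from h import *
p,R,s=tcp(); print(p,"tip",p+R[:,0]*.0688, delta([.5254,.2793,.078],94.2),s["contact_force"])
```

```text
[0.52565184 0.27958555 0.10844307] tip [0.5257004  0.27970453 0.03964319] {'mm': array([30.4, -0.3, -0.3]), 'rows20': array([ 1.52, -0.02, -0.01]), 'rot_units': array([-0.04,  0.01, -0.02]), 'j6': np.float64(-132.7), 'tip': ''} [-1.04919945 -1.06109043 -1.66429565]
```

In the hole. Continue to seat.

Request:
arm_command --plan '[{"dx": 0.4,"dy": -0.02,"dz": 0,"wx": 0,"wy": 0,"wz": 0},{"dx": 0.4,"dy": 0,"dz": 0,"wx": 0,"wy": 0,"wz": 0},{"dx": 0.4,"dy": 0,"dz": 0,"wx": 0,"wy": 0,"wz": 0},{"dx": 0.2,"dy": 0,"dz": 0,"wx": 0,"wy": 0,"wz": 0},{"dx": 0,"dy": 0,"dz": 0,"wx": 0,"wy": 0,"wz": 0}]'

```text
time_s: 23.23
tcp_pos: [0.5261, 0.2795, 0.0776]
eef_rot: [49.1, 89.9, 53.2]
contact_force: [-1.0, 0.0, 4.6]
gripper_width: 0.0199
```

Run:
```python
from h import *
p,R,s=tcp(); print(p,"tip",p+R[:,0]*.0688, delta([.5254,.2793,.078],94.2),s["contact_force"])
```

```text
[0.52614417 0.27945599 0.07764283] tip [0.52624618 0.27959212 0.00884304] {'mm': array([-0.4, -0.1, -0.8]), 'rows20': array([-0.02, -0.01, -0.04]), 'rot_units': array([-0.03,  0.02, -0.02]), 'j6': np.float64(-132.7), 'tip': ''} [-1.00123429  0.01458733  4.62555812]
```

Seated (contact at the expected height). Release and rise.

Request:
arm_command --plan '[{"dx": 0,"dy": 0,"dz": 0,"wx": 0,"wy": 0,"wz": 0},{"dx": 0,"dy": 0,"dz": 0,"wx": 0,"wy": 0,"wz": 0},{"dx": 0,"dy": 0,"dz": 0,"wx": 0,"wy": 0,"wz": 0},{"dx": 0,"dy": 0,"dz": 0,"wx": 0,"wy": 0,"wz": 0},{"dx": -0.5,"dy": 0,"dz": 0,"wx": 0,"wy": 0,"wz": 0},{"dx": -0.8,"dy": 0,"dz": 0,"wx": 0,"wy": 0,"wz": 0},{"dx": -1,"dy": 0,"dz": 0,"wx": 0,"wy": 0,"wz": 0},{"dx": -1,"dy": 0,"dz": 0,"wx": 0,"wy": 0,"wz": 0},{"dx": -1,"dy": 0,"dz": 0,"wx": 0,"wy": 0,"wz": 0},{"dx": -1,"dy": 0,"dz": 0,"wx": 0,"wy": 0,"wz": 0},{"dx": -1,"dy": 0,"dz": 0,"wx": 0,"wy": 0,"wz": 0},{"dx": -1,"dy": 0,"dz": 0,"wx": 0,"wy": 0,"wz": 0},{"dx": -1,"dy": 0,"dz": 0,"wx": 0,"wy": 0,"wz": 0},{"dx": -0.5,"dy": 0,"dz": 0,"wx": 0,"wy": 0,"wz": 0}]' --fingers 0

```text
time_s: 24.4
tcp_pos: [0.5251, 0.2775, 0.2687]
eef_rot: [30.5, 89.8, 34.6]
contact_force: [0.0, 1.1, -0.0]
gripper_width: 0.0439
```

Run:
```python
from h import *
p,R,s=tcp(); print(p, s["contact_force"],s["gripper_width"])
m,p,d=snap("wrist","w6")
M=np.ones((400,640),bool);P=cloud("wrist",M,d,m)
k=(P[:,2]>.097)&(P[:,2]<.112)&(abs(P[:,0]-.524)<.03)&(abs(P[:,1]-.28)<.03)
print("handle top",cv2.minAreaRect((P[k][:,:2]*1000).astype(np.float32)),P[k].mean(0),k.sum())
```

```text
[0.52507956 0.27754169 0.26865764] [ 7.76445824e-04  1.11749286e+00 -2.45896357e-02] 0.04392967400451589
handle top ((525.3766479492188, 278.5773010253906), (19.317523956298828, 18.939851760864258), 3.769587755203247) [0.52491921 0.27854294 0.10397104] 352
```

View pics/w6.png

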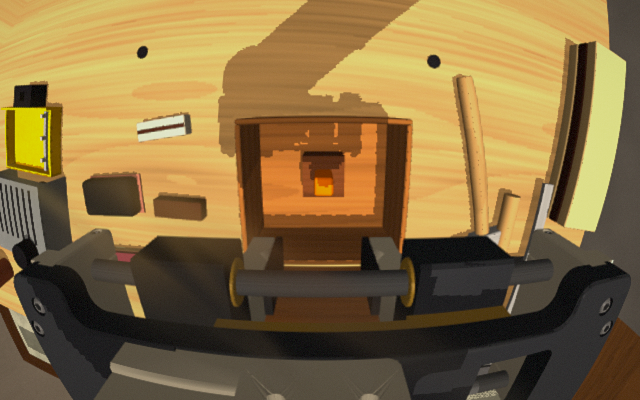

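Request:
arm_command --plan '[{"dx": -1,"dy": 0,"dz": 0,"wx": 0,"wy": 0,"wz": 0},{"dx": -1,"dy": -0.3,"dz": 0,"wx": 0,"wy": 0,"wz": 0},{"dx": -1,"dy": -0.5,"dz": 0,"wx": 0,"wy": 0,"wz": 0},{"dx": -0.5,"dy": -0.5,"dz": 0.2,"wx": 0,"wy": 0,"wz": 0},{"dx": 0,"dy": -0.5,"dz": 0.8,"wx": 0,"wy": 0,"wz": 0},{"dx": 0,"dy": -0.5,"dz": 1,"wx": 0,"wy": 0,"wz": 0},{"dx": 0,"dy": -0.5,"dz": 1,"wx": 0,"wy": 0,"wz": 0},{"dx": 0,"dy": 0,"dz": 1,"wx": 0,"wy": 0,"wz": 0},{"dx": 0,"dy": 0,"dz": 1,"wx": 0,"wy": 0,"wz": 0},{"dx": 0,"dy": 0,"dz": 1,"wx": 0,"wy": 0,"wz": 0},{"dx": 0,"dy": 0,"dz": 1,"wx": 0,"wy": 0,"wz": 0},{"dx": 0,"dy": 0,"dz": 1,"wx": 0,"wy": 0,"wz": 0},{"dx": 0,"dy": 0,"dz": 0,"wx": 0,"wy": 0,"wz": 0}]' --fingers 1 --force 20

```text
time_s: 25.53
tcp_pos: [0.6948, 0.2258, 0.3442]
eef_rot: [56.9, 89.5, 61.0]
contact_force: [-2.4, -0.9, -2.2]
gripper_width: 0.0001
```

Run:
```python
from h import *
p,R,s=tcp(); print(p, s["contact_force"],s["gripper_width"],delta([.70,.235,.31],94.2))
m,p,d=snap("wrist","w7"); snap("side","s7")
```

```text
[0.69479338 0.22580672 0.34416782] [-2.36234616 -0.93754984 -2.21648435] 8.575578434163176e-05 {'mm': array([34.3,  8.6,  5.7]), 'rows20': array([1.71, 0.43, 0.28]), 'rot_units': array([-0.02,  0.06, -0.09]), 'j6': np.float64(-119.0), 'tip': ''}
```

View pics/s7.png

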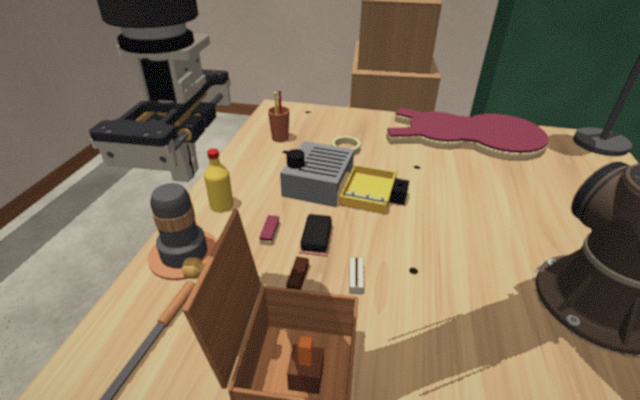

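Request:
arm_command --plan '[{"dx": 0.5,"dy": 0.4,"dz": 0.25,"wx": 0,"wy": 0,"wz": 0},{"dx": 0.9,"dy": 0,"dz": 0,"wx": 0,"wy": 0,"wz": 0},{"dx": 0.9,"dy": 0,"dz": 0,"wx": 0,"wy": 0,"wz": 0},{"dx": 0.9,"dy": 0,"dz": 0,"wx": 0,"wy": 0,"wz": 0},{"dx": 0.9,"dy": 0,"dz": 0,"wx": 0,"wy": 0,"wz": 0},{"dx": 0.5,"dy": 0,"dz": 0,"wx": 0,"wy": 0,"wz": 0},{"dx": 0,"dy": 0,"dz": 0,"wx": 0,"wy": 0,"wz": 0}]'

```text
time_s: 26.22
tcp_pos: [0.6941, 0.2381, 0.249]
eef_rot: [56.0, 89.3, 60.2]
contact_force: [-0.1, -1.0, -0.0]
gripper_width: 0.0006
```

Run:
```python
from h import *
p,R,s=tcp(); print(p, s["contact_force"],delta([.70,.235,.24],94.2))
m,p,d=snap("side")
c=r.cut_out("side","lid")[0]; P=cloud("side",c["mask"],d,m); print(P[:,2].max(), np.median(P[P[:,2]>P[:,2].max()-.006],0))
```

```text
[0.69406229 0.23806563 0.24902298] [-0.12028863 -0.96807372 -0.01252054] {'mm': array([ 9. , -3.6,  5.6]), 'rows20': array([ 0.45, -0.18,  0.28]), 'rot_units': array([ 0.01,  0.09, -0.13]), 'j6': np.float64(-119.6), 'tip': ''}
0.269984744417583 [0.63517461 0.3076224  0.26770348]
```

Request:
arm_command --plan '[{"dx": 0.2,"dy": -0.1,"dz": -0.5,"wx": 0,"wy": 0.05,"wz": -0.1},{"dx": 0.1,"dy": 0,"dz": -0.5,"wx": 0,"wy": 0,"wz": 0},{"dx": 0.05,"dy": 0,"dz": -0.5,"wx": 0,"wy": 0,"wz": 0},{"dx": 0.05,"dy": 0,"dz": -0.5,"wx": 0,"wy": 0,"wz": 0},{"dx": 0.05,"dy": 0,"dz": -0.5,"wx": 0,"wy": 0,"wz": 0},{"dx": 0.05,"dy": 0,"dz": -0.5,"wx": 0,"wy": 0,"wz": 0},{"dx": 0.05,"dy": 0,"dz": -0.5,"wx": 0,"wy": 0,"wz": 0},{"dx": 0.05,"dy": 0,"dz": -0.5,"wx": 0,"wy": 0,"wz": 0}]'

```text
time_s: 26.98
tcp_pos: [0.6171, 0.232, 0.2496]
eef_rot: [20.8, 88.4, 25.1]
contact_force: [2.5, -0.1, -1.8]
gripper_width: -0.0001
```

Run:
```python
from h import *
p,R,s=tcp(); print(p, s["contact_force"],delta([.571,.235,.226],94.2))
snap("side","s8")
```

```text
[0.6171414  0.23195176 0.24964368] [ 2.4956805  -0.12139019 -1.76387268] {'mm': array([ 22.5,   6.3, -46.4]), 'rows20': array([ 1.13,  0.31, -2.32]), 'rot_units': array([ 0.02,  0.32, -0.12]), 'j6': np.float64(-123.6), 'tip': ''}
```

View pics/s8.png

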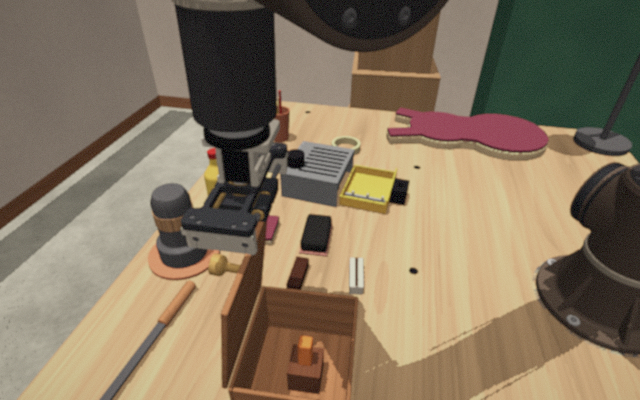

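Request:
arm_command --plan '[{"dx": 0.25,"dy": 0.1,"dz": -0.5,"wx": 0,"wy": 0.3,"wz": -0.1},{"dx": 0.3,"dy": 0.1,"dz": -0.5,"wx": 0,"wy": 0,"wz": 0},{"dx": 0.3,"dy": 0.1,"dz": -0.5,"wx": 0,"wy": 0,"wz": 0},{"dx": 0.4,"dy": 0,"dz": -0.5,"wx": 0,"wy": 0,"wz": 0},{"dx": 0.4,"dy": 0,"dz": -0.5,"wx": 0,"wy": 0,"wz": 0}]'

```text
time_s: 27.45
tcp_pos: [0.5649, 0.2356, 0.2202]
eef_rot: [36.9, 89.7, 41.2]
contact_force: [0.4, 0.4, 2.4]
gripper_width: 0.0007
```

Run:
```python
from h import *
p,R,s=tcp(); print(p, s["contact_force"],delta([.571,.235,.226],94.2))
snap("side","s9")
```

```text
[0.56487362 0.23557599 0.2201874 ] [0.43790889 0.35691216 2.4144348 ] {'mm': array([-5.8, -1. ,  6.1]), 'rows20': array([-0.29, -0.05,  0.3 ]), 'rot_units': array([ 0.02,  0.05, -0.04]), 'j6': np.float64(-126.6), 'tip': ''}
```

View pics/s9.png

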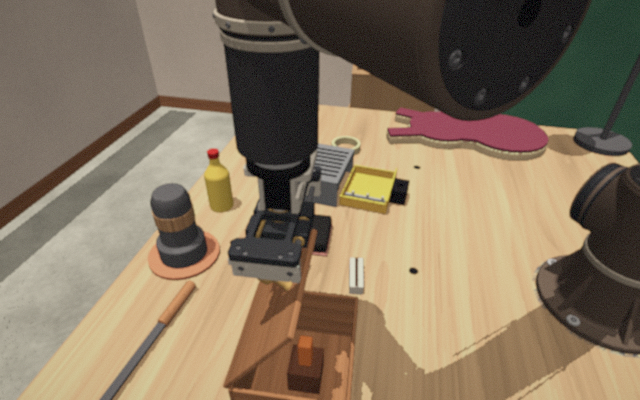

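Request:
arm_command --plan '[{"dx": 0.35,"dy": 0,"dz": -0.45,"wx": 0,"wy": 0.05,"wz": -0.05},{"dx": 0.35,"dy": 0,"dz": -0.45,"wx": 0,"wy": 0,"wz": 0},{"dx": 0.4,"dy": 0,"dz": -0.33,"wx": 0,"wy": 0,"wz": 0},{"dx": 0.4,"dy": 0,"dz": -0.33,"wx": 0,"wy": 0,"wz": 0},{"dx": 0.4,"dy": 0,"dz": -0.33,"wx": 0,"wy": 0,"wz": 0}]'

```text
time_s: 27.92
tcp_pos: [0.5239, 0.2333, 0.1803]
eef_rot: [-147.9, 89.8, -143.5]
contact_force: [0.6, 0.5, 0.1]
gripper_width: 0.0005
```

Run:
```python
from h import *
p,R,s=tcp(); print(p, s["contact_force"],delta([.526,.235,.185],94.2))
```

```text
[0.5238712  0.23332469 0.1803043 ] [0.59114987 0.51104734 0.05286288] {'mm': array([-4.7,  1.5,  2.2]), 'rows20': array([-0.24,  0.07,  0.11]), 'rot_units': array([ 0.03, -0.04,  0.03]), 'j6': np.float64(-129.2), 'tip': ''}
```

Request:
arm_command --plan '[{"dx": 0.35,"dy": 0.05,"dz": -0.2,"wx": 0,"wy": 0,"wz": 0},{"dx": 0.35,"dy": 0,"dz": -0.15,"wx": 0,"wy": 0,"wz": 0},{"dx": 0.35,"dy": 0,"dz": -0.1,"wx": 0,"wy": 0,"wz": 0},{"dx": 0.35,"dy": 0,"dz": -0.1,"wx": 0,"wy": 0,"wz": 0}]'

```text
time_s: 28.25
tcp_pos: [0.5104, 0.2333, 0.149]
eef_rot: [-151.7, 89.7, -147.3]
contact_force: [0.8, 0.6, 0.9]
gripper_width: 0.0002
```

Run:
```python
from h import *
p,R,s=tcp(); print(p, s["contact_force"],delta([.51,.235,.129],94.2))
snap("side","s10")
```

```text
[0.51042627 0.2332601  0.14900555] [0.79787903 0.60507451 0.89229152] {'mm': array([20. ,  1.8, -0.2]), 'rows20': array([ 1.  ,  0.09, -0.01]), 'rot_units': array([ 0.04, -0.06,  0.04]), 'j6': np.float64(-130.1), 'tip': ''}
```

View pics/s10.png

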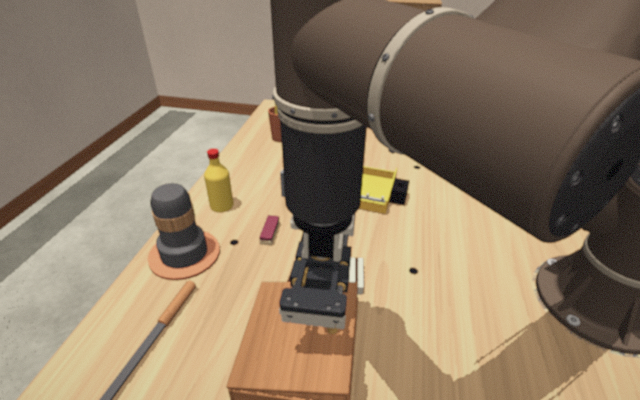

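Nearly closed. Lower slowly the last 20 mm.

Request:
arm_command --plan '[{"dx": 0.25,"dy": 0,"dz": 0,"wx": 0,"wy": 0,"wz": 0},{"dx": 0.25,"dy": 0,"dz": 0,"wx": 0,"wy": 0,"wz": 0},{"dx": 0.25,"dy": 0,"dz": 0,"wx": 0,"wy": 0,"wz": 0},{"dx": 0.2,"dy": 0,"dz": 0,"wx": 0,"wy": 0,"wz": 0}]'

```text
time_s: 28.63
tcp_pos: [0.5095, 0.2328, 0.129]
eef_rot: [-146.9, 89.5, -142.5]
contact_force: [-25.7, -2.4, 61.8]
gripper_width: 0.0
```

Run:
```python
from h import *
p,R,s=tcp(); print(p, s["contact_force"])
```

```text
[0.50949949 0.23275356 0.12904185] [-25.72018079  -2.35045477  61.84828922]
```

Request:
arm_command --plan '[{"dx": -0.3,"dy": 0,"dz": 0,"wx": 0,"wy": -0.1,"wz": 0.05},{"dx": -0.7,"dy": 0,"dz": 0,"wx": 0,"wy": 0,"wz": 0},{"dx": -1,"dy": 0,"dz": 0,"wx": 0,"wy": 0,"wz": 0},{"dx": -1,"dy": 0,"dz": 0,"wx": 0,"wy": 0,"wz": 0},{"dx": -1,"dy": 0,"dz": 0,"wx": 0,"wy": 0,"wz": 0},{"dx": -1,"dy": 0,"dz": 0,"wx": 0,"wy": 0,"wz": 0},{"dx": 0,"dy": 0,"dz": 0,"wx": 0,"wy": 0,"wz": 0}]' --fingers 0

```text
time_s: 29.22
tcp_pos: [0.5101, 0.2326, 0.2319]
eef_rot: [-80.6, 89.9, -76.2]
contact_force: [1.2, 0.3, 0.4]
gripper_width: 0.0403
```

Run:
```python
from h import *
p,R,s=tcp(); print(p,R.round(3), s["contact_force"])
m,pp,d=snap("wrist","w11")
M=np.ones((400,640),bool);P=cloud("wrist",M,d,m)
for x in (.46,.48,.50,.55):
    k=(abs(P[:,0]-x)<.006)&(abs(P[:,1]-.24)<.03)&(P[:,2]<.15); print(x,np.median(P[k][:,2]) if k.sum() else None,k.sum())
m,pp,d=snap("side","s11")
P=cloud("side",M,d,m)
for x in (.46,.48,.50,.52,.55,.58):
    k=(abs(P[:,0]-x)<.006)&(abs(P[:,1]-.34)<.03)&(P[:,2]<.15); print(x,np.median(P[k][:,2]) if k.sum() else None,k.sum())
```

```text
[0.51011773 0.2326001  0.2319134 ] [[ 0.    -0.077  0.997]
 [-0.002  0.997  0.077]
 [-1.    -0.002  0.   ]] [1.16917633 0.25909985 0.39883208]
0.46 0.1181642916315516 1370
0.48 0.1190103391720572 954
0.5 0.11912011932778105 901
0.55 0.11905153790649975 756
0.46 0.11820361683540333 339
0.48 0.11816408695487095 366
0.5 0.11819730534549773 396
0.52 0.1181699548497498 418
0.55 0.11823787679029268 391
0.58 0.11829223667915573 372
```

View pics/w11.png

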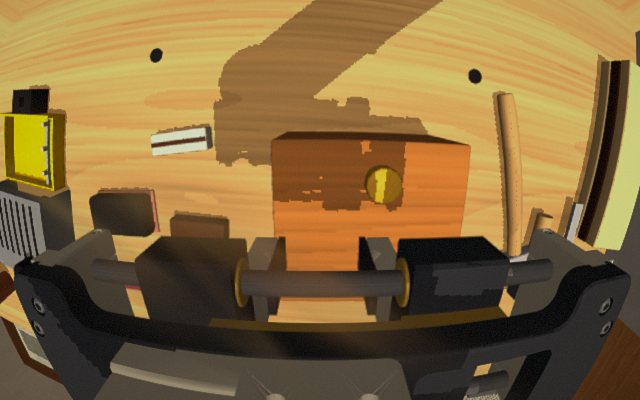

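Request:
arm_command --plan '[{"dx": -0.1,"dy": -0.8,"dz": -0.1,"wx": -1,"wy": 0,"wz": 0},{"dx": -0.1,"dy": -0.8,"dz": -0.1,"wx": -1,"wy": 0,"wz": 0},{"dx": -0.1,"dy": -0.8,"dz": -0.1,"wx": -1,"wy": 0,"wz": 0},{"dx": -0.1,"dy": -0.8,"dz": -0.2,"wx": -1,"wy": 0,"wz": 0},{"dx": -0.1,"dy": -0.8,"dz": -0.3,"wx": -1,"wy": 0,"wz": 0},{"dx": -0.1,"dy": -0.7,"dz": -0.3,"wx": -1,"wy": 0,"wz": 0},{"dx": -0.1,"dy": -0.7,"dz": -0.4,"wx": -1,"wy": 0,"wz": 0},{"dx": -0.1,"dy": -0.6,"dz": -0.5,"wx": -1,"wy": 0,"wz": 0},{"dx": -0.1,"dy": -0.5,"dz": -0.5,"wx": -1,"wy": 0,"wz": 0},{"dx": -0.1,"dy": -0.5,"dz": -0.5,"wx": -1,"wy": 0,"wz": 0},{"dx": -0.1,"dy": 0,"dz": 0,"wx": -1,"wy": 0,"wz": 0},{"dx": -0.1,"dy": 0,"dz": 0,"wx": -1,"wy": 0,"wz": 0},{"dx": -0.1,"dy": 0,"dz": 0,"wx": -1,"wy": 0,"wz": 0},{"dx": -0.1,"dy": 0,"dz": 0,"wx": -1,"wy": 0,"wz": 0},{"dx": -0.1,"dy": 0,"dz": 0,"wx": -1,"wy": 0,"wz": 0},{"dx": -0.1,"dy": 0,"dz": 0,"wx": -1,"wy": 0,"wz": 0},{"dx": -0.1,"dy": 0,"dz": 0,"wx": -1,"wy": 0,"wz": 0},{"dx": -0.1,"dy": 0,"dz": 0,"wx": -1,"wy": 0,"wz": 0},{"dx": -0.1,"dy": 0,"dz": 0,"wx": -1,"wy": 0,"wz": 0},{"dx": 0,"dy": 0,"dz": 0,"wx": 0,"wy": 0,"wz": 0}]' --fingers -0.3

```text
time_s: 30.98
tcp_pos: [0.505, 0.0632, 0.2407]
eef_rot: [109.0, 87.5, -155.5]
contact_force: [-0.0, -0.7, 0.8]
gripper_width: 0.057
```

```bash
cat >> h.py <<'E'
def offs(cam,mpd=None):
    m,p,d=mpd or snap(cam)
    out={}
    for q in ["off_purple_c","off_maple_c","off_two_c","off_rose_c","off_ash_c"]:
        for c in r.cut_out(cam,q)[:2]:
            if c["score"]<.35: continue
            P=cloud(cam,c["mask"],d,m)
            if len(P)<20: continue
            zt=np.percentile(P[:,2],90); T=P[abs(P[:,2]-np.median(P[P[:,2]>zt-.006][:,2]))<.004]
            if len(T)<10: continue
            rc=cv2.minAreaRect((T[:,:2]*1000).astype(np.float32)); (w,h)=rc[1]; a=rc[2]
            if w>h: w,h,a=h,w,a-90
            print(q,cam,round(c["score"],2),[int(x) for x in c["bbox"]],"z",round(zt,4),"c",np.round(rc[0],1),"w,l",round(w,1),round(h,1),"widthyaw",round(a,1))
E
python3 - <<'E'
from h import *
offs("wrist",snap("wrist","w12"))
print(tcp()[0],delta([.4745,.051,.10],7.5))
E
```

```text
off_two_c wrist 0.66 [160, 48, 31, 65] z 0.0256 c [690.4 -47.3] w,l 29.8 79.5 widthyaw 3.1
off_rose_c wrist 0.48 [329, 136, 25, 64] z 0.0254 c [476.3  49.1] w,l 28.2 79.9 widthyaw 9.1
off_ash_c wrist 0.98 [329, 138, 26, 62] z 0.0254 c [476.6  49.4] w,l 28.7 80.4 widthyaw 9.1
[0.5051558  0.06333399 0.2414088 ] {'mm': array([142.7,  25.9,  -7.5]), 'rows20': array([ 7.13,  1.3 , -0.37]), 'rot_units': array([-0.5 , -0.17, -0.51]), 'j6': np.float64(-23.8), 'tip': ''}
```

View pics/w12.png

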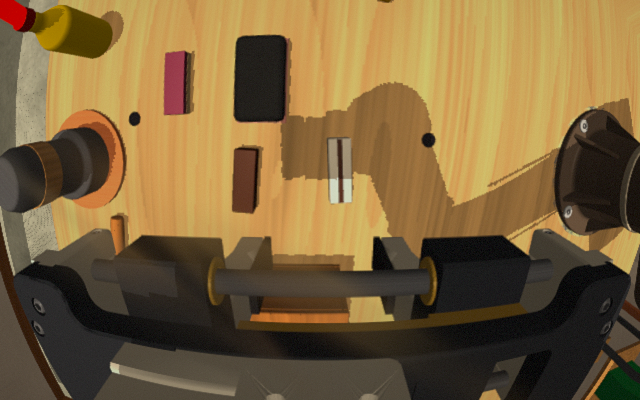

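Request:
arm_command --plan '[{"dx": 0.3,"dy": 0.4,"dz": -0.1,"wx": -0.6,"wy": -0.17,"wz": -0.5},{"dx": 0.9,"dy": 0.4,"dz": -0.1,"wx": -0.2,"wy": 0,"wz": 0},{"dx": 0.9,"dy": 0.4,"dz": 0,"wx": 0,"wy": 0,"wz": 0},{"dx": 0.9,"dy": 0,"dz": 0,"wx": 0,"wy": 0,"wz": 0},{"dx": 0.9,"dy": 0,"dz": 0,"wx": 0,"wy": 0,"wz": 0},{"dx": 0.9,"dy": 0,"dz": 0,"wx": 0,"wy": 0,"wz": 0},{"dx": 0.9,"dy": 0,"dz": 0,"wx": 0,"wy": 0,"wz": 0},{"dx": 0.5,"dy": 0,"dz": 0,"wx": 0,"wy": 0,"wz": 0},{"dx": 0,"dy": 0,"dz": 0,"wx": 0,"wy": 0,"wz": 0}]'

```text
time_s: 32.03
tcp_pos: [0.4822, 0.0565, 0.1145]
eef_rot: [-70.0, 89.5, 28.4]
contact_force: [-0.2, -0.4, -0.8]
gripper_width: 0.0567
```

Run:
```python
from h import *
print(tcp()[0],delta([.4765,.0495,.017],9))
```

```text
[0.48223172 0.05651725 0.11451036] {'mm': array([97.4,  7.5, -6.4]), 'rows20': array([ 4.87,  0.37, -0.32]), 'rot_units': array([-0.11,  0.04,  0.1 ]), 'j6': np.float64(-21.5), 'tip': ''}
```

Request:
arm_command --plan '[{"dx": 0.3,"dy": 0.37,"dz": -0.32,"wx": -0.1,"wy": 0.04,"wz": 0.1},{"dx": 0.8,"dy": 0,"dz": 0,"wx": 0,"wy": 0,"wz": 0},{"dx": 0.9,"dy": 0,"dz": 0,"wx": 0,"wy": 0,"wz": 0},{"dx": 0.8,"dy": 0,"dz": 0,"wx": 0,"wy": 0,"wz": 0},{"dx": 0.5,"dy": 0,"dz": 0,"wx": 0,"wy": 0,"wz": 0},{"dx": 0,"dy": 0,"dz": 0,"wx": 0,"wy": 0,"wz": 0}]'

```text
time_s: 32.53
tcp_pos: [0.4765, 0.0479, 0.0489]
eef_rot: [-85.3, 89.8, 13.6]
contact_force: [-0.1, -0.4, -0.3]
gripper_width: 0.0569
```

Run:
```python
from h import *
print(tcp()[0],delta([.4765,.0495,.017],9))
snap("wrist","w13")
```

```text
[0.47646015 0.04786818 0.04892766] {'mm': array([31.9, -0.2,  1.6]), 'rows20': array([ 1.6 , -0.01,  0.08]), 'rot_units': array([-0.01,  0.  ,  0.05]), 'j6': np.float64(-20.5), 'tip': ''}
```

View pics/w13.png

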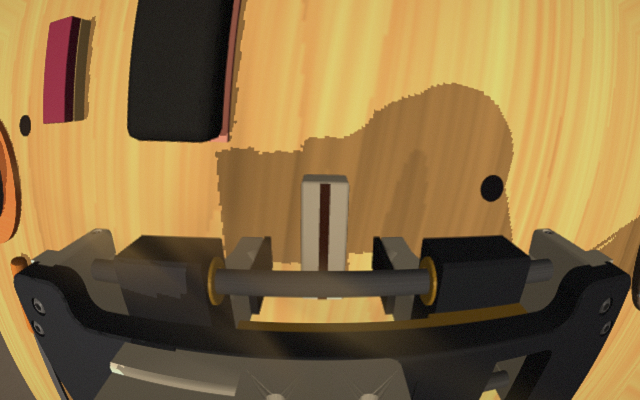

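Request:
arm_command --plan '[{"dx": 0.5,"dy": 0,"dz": 0.08,"wx": 0,"wy": 0,"wz": 0},{"dx": 0.5,"dy": 0,"dz": 0,"wx": 0,"wy": 0,"wz": 0},{"dx": 0.3,"dy": 0,"dz": 0,"wx": 0,"wy": 0,"wz": 0},{"dx": 0,"dy": 0,"dz": 0,"wx": 0,"wy": 0,"wz": 0}]'

```text
time_s: 32.92
tcp_pos: [0.4789, 0.0501, 0.0261]
eef_rot: [-80.5, 89.4, 18.5]
contact_force: [0.2, -0.1, 0.5]
gripper_width: 0.0567
```

Run:
```python
from h import *
print(tcp()[0],delta([.4765,.0495,.017],9))
```

```text
[0.47886335 0.05007975 0.02614814] {'mm': array([ 9.1,  2.5, -0.2]), 'rows20': array([ 0.46,  0.13, -0.01]), 'rot_units': array([-0.  ,  0.02,  0.13]), 'j6': np.float64(-20.7), 'tip': ''}
```

Request:
arm_command --plan '[{"dx": 0.35,"dy": 0.13,"dz": 0,"wx": 0,"wy": 0,"wz": 0.13},{"dx": 0.1,"dy": 0,"dz": 0,"wx": 0,"wy": 0,"wz": 0},{"dx": 0,"dy": 0,"dz": 0,"wx": 0,"wy": 0,"wz": 0}]'

```text
time_s: 33.17
tcp_pos: [0.4768, 0.0498, 0.0173]
eef_rot: [4.1, 89.9, 103.1]
contact_force: [0.5, 0.2, 0.3]
gripper_width: 0.0567
```

Request:
arm_command --plan '[{"dx": 0,"dy": 0,"dz": 0,"wx": 0,"wy": 0,"wz": 0},{"dx": 0,"dy": 0,"dz": 0,"wx": 0,"wy": 0,"wz": 0},{"dx": 0,"dy": 0,"dz": 0,"wx": 0,"wy": 0,"wz": 0},{"dx": 0,"dy": 0,"dz": 0,"wx": 0,"wy": 0,"wz": 0},{"dx": 0,"dy": 0,"dz": 0,"wx": 0,"wy": 0,"wz": 0}]' --fingers 1 --force 25

```text
time_s: 33.58
tcp_pos: [0.4772, 0.05, 0.0179]
eef_rot: [-14.3, 89.9, 84.7]
contact_force: [-1.1, -0.8, -0.3]
gripper_width: 0.029
```

Request:
arm_command --plan '[{"dx": -0.5,"dy": 0,"dz": 0,"wx": 0,"wy": 0,"wz": 0},{"dx": -1,"dy": 0,"dz": 0,"wx": 0,"wy": 0,"wz": 0},{"dx": -1,"dy": 0,"dz": 0,"wx": 0,"wy": 0,"wz": 0},{"dx": -1,"dy": 0,"dz": 0,"wx": 0,"wy": 0,"wz": 0},{"dx": -1,"dy": 0,"dz": 0,"wx": 0,"wy": 0,"wz": 0},{"dx": -1,"dy": 0,"dz": 0,"wx": 0,"wy": 0,"wz": 0},{"dx": -0.6,"dy": -0.2,"dz": -0.8,"wx": 0,"wy": 0,"wz": 0},{"dx": -0.1,"dy": -0.2,"dz": -1,"wx": 0,"wy": 0,"wz": 0},{"dx": -0.1,"dy": -0.2,"dz": -1,"wx": 0,"wy": 0,"wz": 0},{"dx": -0.1,"dy": -0.2,"dz": -1,"wx": 0,"wy": 0,"wz": 0},{"dx": -0.1,"dy": -0.2,"dz": -1,"wx": 0,"wy": 0,"wz": 0},{"dx": -0.1,"dy": -0.2,"dz": -1,"wx": 0,"wy": 0,"wz": 0},{"dx": -0.1,"dy": -0.2,"dz": -1,"wx": 0,"wy": 0,"wz": 0},{"dx": -0.1,"dy": -0.2,"dz": -1,"wx": 0,"wy": 0,"wz": 0},{"dx": -0.1,"dy": -0.2,"dz": -1,"wx": 0,"wy": 0,"wz": 0},{"dx": -0.1,"dy": -0.2,"dz": -1,"wx": 0,"wy": 0,"wz": 0},{"dx": -0.1,"dy": -0.2,"dz": -1,"wx": 0,"wy": 0,"wz": 0},{"dx": -0.1,"dy": -0.2,"dz": -1,"wx": 0,"wy": 0,"wz": 0},{"dx": -0.1,"dy": -0.2,"dz": -1,"wx": 0,"wy": 0,"wz": 0},{"dx": -0.1,"dy": -0.2,"dz": -1,"wx": 0,"wy": 0,"wz": 0}]'

```text
time_s: 35.25
tcp_pos: [0.5756, -0.2239, 0.173]
eef_rot: [11.5, 89.8, 110.8]
contact_force: [0.7, 0.2, 0.0]
gripper_width: 0.0275
```

Run:
```python
from h import *
print(tcp()[0],delta([.4851,-.2602,.14],84.6),r.get_state()["gripper_width"])
```

```text
[ 0.57556781 -0.22387107  0.1729636 ] {'mm': array([ 33. ,  95.1, -21.4]), 'rows20': array([ 1.65,  4.76, -1.07]), 'rot_units': array([-16.43,   0.05,   0.02]), 'j6': np.float64(12.7), 'tip': ''} 0.02751948118561474
```

Request:
arm_command --plan '[{"dx": 0,"dy": 0.9,"dz": -0.2,"wx": 0,"wy": 0,"wz": 0},{"dx": 0,"dy": 1,"dz": -0.2,"wx": 0,"wy": 0,"wz": 0},{"dx": 0,"dy": 1,"dz": -0.2,"wx": 0,"wy": 0,"wz": 0},{"dx": 0,"dy": 1,"dz": -0.2,"wx": 0,"wy": 0,"wz": 0},{"dx": 0,"dy": 0.8,"dz": -0.2,"wx": -0.8,"wy": 0,"wz": 0},{"dx": 0,"dy": 0,"dz": 0,"wx": -1,"wy": 0,"wz": 0},{"dx": 0,"dy": 0,"dz": 0,"wx": -1,"wy": 0,"wz": 0},{"dx": 0,"dy": 0,"dz": 0,"wx": -1,"wy": 0,"wz": 0},{"dx": 0,"dy": 0,"dz": 0,"wx": -1,"wy": 0,"wz": 0},{"dx": 0,"dy": 0,"dz": 0,"wx": -1,"wy": 0,"wz": 0},{"dx": 0,"dy": 0,"dz": 0,"wx": -1,"wy": 0,"wz": 0},{"dx": 0,"dy": 0,"dz": 0,"wx": -1,"wy": 0,"wz": 0},{"dx": 0,"dy": 0,"dz": 0,"wx": -1,"wy": 0,"wz": 0},{"dx": 0,"dy": 0,"dz": 0,"wx": -1,"wy": 0,"wz": 0},{"dx": 0,"dy": 0,"dz": 0,"wx": -1,"wy": 0,"wz": 0},{"dx": 0,"dy": 0,"dz": 0,"wx": -1,"wy": 0,"wz": 0},{"dx": 0,"dy": 0,"dz": 0,"wx": -1,"wy": 0,"wz": 0},{"dx": 0,"dy": 0,"dz": 0,"wx": -1,"wy": 0,"wz": 0},{"dx": 0,"dy": 0,"dz": 0,"wx": -1,"wy": 0,"wz": 0},{"dx": 0,"dy": 0,"dz": 0,"wx": -1,"wy": 0,"wz": 0}]'

```text
time_s: 36.92
tcp_pos: [0.4765, -0.2632, 0.1688]
eef_rot: [-34.0, 89.3, 140.7]
contact_force: [1.1, 0.3, -0.3]
gripper_width: 0.0277
```

Run:
```python
from h import *
print(tcp()[0],delta([.4851,-.2602,.14],84.6),r.get_state()["gripper_width"])
m,p,d=snap("wrist","w14"); 
M=np.ones((400,640),bool);P=cloud("wrist",M,d,m)
k=(P[:,2]>.026)&(P[:,2]<.05)&(P[:,0]>.36)&(P[:,0]<.57)&(P[:,1]>-.36)&(P[:,1]<-.15)
print(cv2.minAreaRect((P[k][:,:2]*1000).astype(np.float32)))
k=(P[:,2]>.004)&(P[:,2]<.013)&(P[:,0]>.40)&(P[:,0]<.555)&(P[:,1]>-.33)&(P[:,1]<-.19)
print(cv2.minAreaRect((P[k][:,:2]*1000).astype(np.float32)))
```

```text
[ 0.47654319 -0.26315364  0.16876775] {'mm': array([28.7, -3.5, -8.5]), 'rows20': array([ 1.44, -0.18, -0.43]), 'rot_units': array([0.02, 0.12, 0.08]), 'j6': np.float64(93.4), 'tip': ''} 0.02768609170044996
((486.7024230957031, -259.4470520019531), (159.2616424560547, 116.22242736816406), 84.2704086303711)
((486.71343994140625, -259.53387451171875), (149.9364471435547, 116.73085021972656), 84.44131469726562)
```

View pics/w14.png

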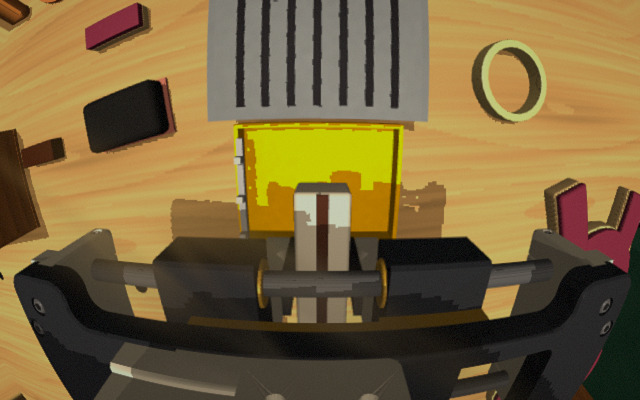

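Request:
arm_command --plan '[{"dx": 0.3,"dy": -0.18,"dz": -0.43,"wx": 0,"wy": 0.12,"wz": 0.08},{"dx": 0.8,"dy": 0,"dz": 0,"wx": 0,"wy": 0,"wz": 0},{"dx": 0.9,"dy": 0,"dz": 0,"wx": 0,"wy": 0,"wz": 0},{"dx": 0.9,"dy": 0,"dz": 0,"wx": 0,"wy": 0,"wz": 0},{"dx": 0.9,"dy": 0,"dz": 0,"wx": 0,"wy": 0,"wz": 0},{"dx": 0.5,"dy": 0,"dz": 0,"wx": 0,"wy": 0,"wz": 0},{"dx": 0,"dy": 0,"dz": 0,"wx": 0,"wy": 0,"wz": 0}]'

```text
time_s: 37.55
tcp_pos: [0.4861, -0.2601, 0.0809]
eef_rot: [-179.6, 89.8, -5.3]
contact_force: [-0.7, 0.7, -1.0]
gripper_width: 0.0278
```

Run:
```python
from h import *
print(tcp()[0],delta([.4851,-.2602,.032],84.6),r.get_state()["gripper_width"])
```

```text
[ 0.48613114 -0.26012632  0.08090177] {'mm': array([48.9,  0.2,  1.2]), 'rows20': array([2.44, 0.01, 0.06]), 'rot_units': array([-0.07, -0.05,  0.  ]), 'j6': np.float64(92.1), 'tip': ''} 0.02781795889809077
```

Request:
arm_command --plan '[{"dx": 0.5,"dy": 0,"dz": 0.06,"wx": 0,"wy": 0,"wz": 0},{"dx": 0.7,"dy": 0,"dz": 0,"wx": 0,"wy": 0,"wz": 0},{"dx": 0.7,"dy": 0,"dz": 0,"wx": 0,"wy": 0,"wz": 0},{"dx": 0.4,"dy": 0,"dz": 0,"wx": 0,"wy": 0,"wz": 0},{"dx": 0,"dy": 0,"dz": 0,"wx": 0,"wy": 0,"wz": 0}]'

```text
time_s: 37.97
tcp_pos: [0.487, -0.2606, 0.0349]
eef_rot: [174.7, 89.5, -11.2]
contact_force: [0.2, 0.4, 0.2]
gripper_width: 0.0281
```

Run:
```python
from h import *
print(tcp()[0],delta([.4851,-.2602,.030],84.6),r.get_state()["contact_force"])
```

```text
[ 0.48698608 -0.26061617  0.03488519] {'mm': array([ 4.9, -0.2,  2. ]), 'rows20': array([ 0.24, -0.01,  0.1 ]), 'rot_units': array([-0.1 , -0.1 , -0.01]), 'j6': np.float64(91.9), 'tip': ''} [0.22545417 0.38535726 0.21060698]
```

Request:
arm_command --plan '[{"dx": 0.22,"dy": 0,"dz": 0.1,"wx": 0,"wy": -0.1,"wz": 0},{"dx": 0,"dy": 0,"dz": 0,"wx": 0,"wy": 0,"wz": 0}]'

```text
time_s: 38.13
tcp_pos: [0.4853, -0.2605, 0.0308]
eef_rot: [83.5, 89.9, -102.4]
contact_force: [-0.7, 0.4, -1.2]
gripper_width: 0.0279
```

Request:
arm_command --plan '[{"dx": 0,"dy": 0,"dz": 0,"wx": 0,"wy": 0,"wz": 0},{"dx": 0,"dy": 0,"dz": 0,"wx": 0,"wy": 0,"wz": 0},{"dx": 0,"dy": 0,"dz": 0,"wx": 0,"wy": 0,"wz": 0},{"dx": -0.5,"dy": 0,"dz": 0,"wx": 0,"wy": 0,"wz": 0},{"dx": -1,"dy": 0,"dz": 0,"wx": 0,"wy": 0,"wz": 0},{"dx": -1,"dy": 0,"dz": 0,"wx": 0,"wy": 0,"wz": 0},{"dx": -1,"dy": 0,"dz": 0,"wx": 0,"wy": 0,"wz": 0},{"dx": -1,"dy": 0,"dz": 0,"wx": 0,"wy": 0,"wz": 0},{"dx": -1,"dy": 0,"dz": 0,"wx": 0,"wy": 0,"wz": 0},{"dx": -1,"dy": 0,"dz": 0,"wx": 0,"wy": 0,"wz": 0},{"dx": -1,"dy": 0,"dz": 0,"wx": 0,"wy": 0,"wz": 0}]' --fingers -0.3

```text
time_s: 39.05
tcp_pos: [0.484, -0.2604, 0.193]
eef_rot: [108.8, 89.9, -77.1]
contact_force: [-0.3, -0.1, 0.1]
gripper_width: 0.0571
```

Run:
```python
from h import *
print(tcp()[0],r.get_state()["joints"])
offs("wrist",snap("wrist","w15")); offs("side",snap("side","s15")); offs("top",snap("top","t15"))
print(delta([.588,.074,.16],0))
```

```text
[ 0.4840401  -0.26040389  0.19298237] [ -7.79191244  10.73414051 -19.03085992   0.10358028 -60.20112266
  91.86484383]
off_two_c wrist 0.95 [95, 17, 66, 41] z 0.0251 c [690.3 -47.8] w,l 29.0 80.8 widthyaw 4.1
off_rose_c wrist 0.62 [34, 142, 45, 31] z 0.0247 c [567.9 115.2] w,l 28.1 81.4 widthyaw -0.3
off_ash_c wrist 0.57 [311, 148, 27, 72] z 0.0334 c [ 486.2 -261.8] w,l 27.3 79.2 widthyaw 83.5
off_two_c side 0.79 [262, 215, 17, 31] z 0.0246 c [689.2 -45.7] w,l 28.5 81.5 widthyaw 3.5
off_rose_c side 0.63 [294, 274, 18, 12] z 0.0252 c [566.8  95. ] w,l 28.3 34.2 widthyaw -0.1
off_ash_c side 0.95 [353, 178, 33, 19] z 0.0321 c [ 483.4 -259.5] w,l 31.8 77.4 widthyaw 83.2
off_two_c top 0.78 [276, 153, 30, 9] z 0.028 c [687.6 -43.8] w,l 28.9 76.4 widthyaw 3.1
off_rose_c top 0.63 [217, 195, 28, 13] z 0.0272 c [564.7 119.6] w,l 28.3 75.5 widthyaw 2.2
off_ash_c top 0.44 [340, 148, 70, 122] z 0.0812 c [ 647.8 -273.5] w,l 98.3 175.4 widthyaw -5.6
{'mm': array([  29.9, -343.3,  -69. ]), 'rows20': array([  1.5 , -17.17,  -3.45]), 'rot_units': array([18.35, -0.  , -0.02]), 'j6': np.float64(91.9), 'tip': ''}
```

View pics/w15.png

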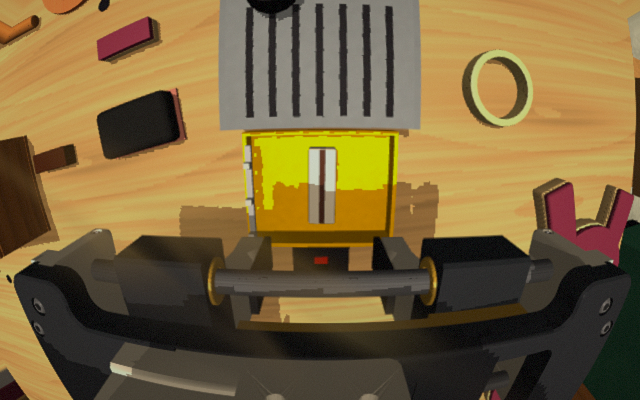

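View pics/s15.png

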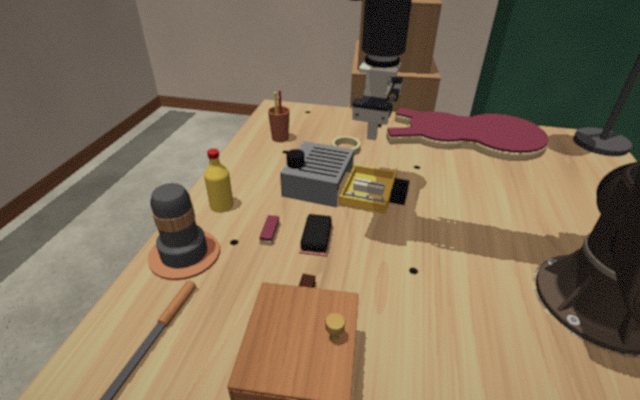

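Request:
arm_command --plan '[{"dx": 0,"dy": -1,"dz": -0.2,"wx": 0,"wy": 0,"wz": 0},{"dx": 0,"dy": -1,"dz": -0.2,"wx": 0,"wy": 0,"wz": 0},{"dx": 0,"dy": -1,"dz": -0.2,"wx": 0,"wy": 0,"wz": 0},{"dx": 0,"dy": -1,"dz": -0.2,"wx": 0,"wy": 0,"wz": 0},{"dx": 0,"dy": -1,"dz": -0.2,"wx": 0,"wy": 0,"wz": 0},{"dx": 0,"dy": -1,"dz": -0.2,"wx": 0,"wy": 0,"wz": 0},{"dx": 0,"dy": -1,"dz": -0.2,"wx": 0,"wy": 0,"wz": 0},{"dx": 0,"dy": -1,"dz": -0.2,"wx": 0,"wy": 0,"wz": 0},{"dx": 0,"dy": -1,"dz": -0.2,"wx": 0,"wy": 0,"wz": 0},{"dx": 0,"dy": -1,"dz": -0.2,"wx": 0,"wy": 0,"wz": 0},{"dx": 0,"dy": -1,"dz": -0.2,"wx": 0,"wy": 0,"wz": 0},{"dx": 0,"dy": -1,"dz": -0.2,"wx": 0,"wy": 0,"wz": 0},{"dx": 0,"dy": -1,"dz": -0.2,"wx": 0,"wy": 0,"wz": 0},{"dx": 0,"dy": -1,"dz": -0.2,"wx": 0,"wy": 0,"wz": 0},{"dx": 0,"dy": -1,"dz": -0.2,"wx": 0,"wy": 0,"wz": 0},{"dx": 0,"dy": -1,"dz": -0.2,"wx": 0,"wy": 0,"wz": 0},{"dx": 0,"dy": -1,"dz": -0.2,"wx": 0,"wy": 0,"wz": 0},{"dx": 0,"dy": -1,"dz": -0.2,"wx": 0,"wy": 0,"wz": 0}]'

```text
time_s: 41.45
tcp_pos: [0.5969, 0.1038, 0.1907]
eef_rot: [114.6, 89.9, -71.6]
contact_force: [0.1, -0.2, -0.3]
gripper_width: 0.0569
```

Request:
arm_command --plan '[{"dx": 0,"dy": 0,"dz": 0,"wx": 1,"wy": 0,"wz": 0},{"dx": 0,"dy": 0,"dz": 0,"wx": 1,"wy": 0,"wz": 0},{"dx": 0,"dy": 0,"dz": 0,"wx": 1,"wy": 0,"wz": 0},{"dx": 0,"dy": 0,"dz": 0,"wx": 1,"wy": 0,"wz": 0},{"dx": 0,"dy": 0,"dz": 0,"wx": 1,"wy": 0,"wz": 0},{"dx": 0,"dy": 0,"dz": 0,"wx": 1,"wy": 0,"wz": 0},{"dx": 0,"dy": 0,"dz": 0,"wx": 1,"wy": 0,"wz": 0},{"dx": 0,"dy": 0,"dz": 0,"wx": 1,"wy": 0,"wz": 0},{"dx": 0,"dy": 0,"dz": 0,"wx": 1,"wy": 0,"wz": 0},{"dx": 0,"dy": 0,"dz": 0,"wx": 1,"wy": 0,"wz": 0},{"dx": 0,"dy": 0,"dz": 0,"wx": 1,"wy": 0,"wz": 0},{"dx": 0,"dy": 0,"dz": 0,"wx": 1,"wy": 0,"wz": 0},{"dx": 0,"dy": 0,"dz": 0,"wx": 1,"wy": 0,"wz": 0},{"dx": 0,"dy": 0,"dz": 0,"wx": 1,"wy": 0,"wz": 0},{"dx": 0,"dy": 0,"dz": 0,"wx": 1,"wy": 0,"wz": 0},{"dx": 0,"dy": 0,"dz": 0,"wx": 1,"wy": 0,"wz": 0},{"dx": 0,"dy": 0,"dz": 0,"wx": 1,"wy": 0,"wz": 0},{"dx": 0,"dy": 0,"dz": 0,"wx": 1,"wy": 0,"wz": 0}]'

```text
time_s: 42.95
tcp_pos: [0.5983, 0.1096, 0.1888]
eef_rot: [155.8, 89.9, -116.5]
contact_force: [0.4, -0.4, 0.9]
gripper_width: 0.0566
```

Run:
```python
from h import *
print(tcp()[0],r.get_state()["joints"])
offs("wrist",snap("wrist","w16"))
print(delta([.567,.11,.16],0))
```

```text
[0.59834791 0.10955016 0.18882783] [ 28.80342402  16.3923269  -11.98454912   0.08710783 -61.73413723
 -31.14723539]
off_two_c wrist 0.68 [211, 7, 36, 76] z 0.0257 c [689.8 -46.4] w,l 27.9 80.3 widthyaw 3.9
off_rose_c wrist 0.79 [337, 151, 25, 77] z 0.0252 c [568.6 116.2] w,l 27.6 79.5 widthyaw -0.1
{'mm': array([28.9, 31.3, -0.6]), 'rows20': array([ 1.45,  1.57, -0.03]), 'rot_units': array([-0.42, -0.03, -0.01]), 'j6': np.float64(-30.8), 'tip': ''}
```

Request:
arm_command --plan '[{"dx": 0,"dy": 0.8,"dz": 0.05,"wx": -0.42,"wy": 0,"wz": 0},{"dx": 0,"dy": 0.7,"dz": 0.05,"wx": 0,"wy": 0,"wz": 0},{"dx": 0.6,"dy": 0,"dz": 0,"wx": 0,"wy": 0,"wz": 0},{"dx": 0.9,"dy": 0,"dz": 0,"wx": 0,"wy": 0,"wz": 0},{"dx": 0.9,"dy": 0,"dz": 0,"wx": 0,"wy": 0,"wz": 0},{"dx": 0.9,"dy": 0,"dz": 0,"wx": 0,"wy": 0,"wz": 0},{"dx": 0.9,"dy": 0,"dz": 0,"wx": 0,"wy": 0,"wz": 0},{"dx": 0.9,"dy": 0,"dz": 0,"wx": 0,"wy": 0,"wz": 0},{"dx": 0.5,"dy": 0,"dz": 0,"wx": 0,"wy": 0,"wz": 0},{"dx": 0,"dy": 0,"dz": 0,"wx": 0,"wy": 0,"wz": 0}]'

```text
time_s: 44.08
tcp_pos: [0.5691, 0.1128, 0.0751]
eef_rot: [-84.8, 89.7, 6.3]
contact_force: [-0.4, -0.4, 0.1]
gripper_width: 0.0568
```

Run:
```python
from h import *
print(tcp()[0],delta([.5685,.112,.018],0))
```

```text
[0.56912203 0.11283499 0.07513513] {'mm': array([57.1,  0.9, -0.8]), 'rows20': array([ 2.86,  0.05, -0.04]), 'rot_units': array([0.24, 0.01, 0.07]), 'j6': np.float64(-29.6), 'tip': ''}
```

Request:
arm_command --plan '[{"dx": 0.5,"dy": 0.05,"dz": -0.04,"wx": 0.2,"wy": 0,"wz": 0.07},{"dx": 0.8,"dy": 0,"dz": 0,"wx": 0,"wy": 0,"wz": 0},{"dx": 0.8,"dy": 0,"dz": 0,"wx": 0,"wy": 0,"wz": 0},{"dx": 0.4,"dy": 0,"dz": 0,"wx": 0,"wy": 0,"wz": 0},{"dx": 0,"dy": 0,"dz": 0,"wx": 0,"wy": 0,"wz": 0}]'

```text
time_s: 44.5
tcp_pos: [0.5708, 0.113, 0.0256]
eef_rot: [-54.6, 89.7, 35.5]
contact_force: [-1.2, -0.0, -0.2]
gripper_width: 0.0569
```

Run:
```python
from h import *
print(tcp()[0],delta([.5685,.112,.018],0))
```

```text
[0.57077205 0.11304583 0.02559295] {'mm': array([ 7.6,  2.3, -1.1]), 'rows20': array([ 0.38,  0.12, -0.05]), 'rot_units': array([0.03, 0.03, 0.04]), 'j6': np.float64(-30.3), 'tip': ''}
```

Request:
arm_command --plan '[{"dx": 0.3,"dy": 0.1,"dz": -0.05,"wx": 0,"wy": 0,"wz": 0.04},{"dx": 0.06,"dy": 0,"dz": 0,"wx": 0,"wy": 0,"wz": 0},{"dx": 0,"dy": 0,"dz": 0,"wx": 0,"wy": 0,"wz": 0}]'

```text
time_s: 44.75
tcp_pos: [0.5697, 0.1124, 0.0192]
eef_rot: [-27.4, 89.8, 62.7]
contact_force: [-0.4, 0.6, 0.5]
gripper_width: 0.0565
```

Request:
arm_command --plan '[{"dx": 0,"dy": 0,"dz": 0,"wx": 0,"wy": 0,"wz": 0},{"dx": 0,"dy": 0,"dz": 0,"wx": 0,"wy": 0,"wz": 0},{"dx": 0,"dy": 0,"dz": 0,"wx": 0,"wy": 0,"wz": 0},{"dx": 0,"dy": 0,"dz": 0,"wx": 0,"wy": 0,"wz": 0},{"dx": 0,"dy": 0,"dz": 0,"wx": 0,"wy": 0,"wz": 0}]' --fingers 1 --force 25

```text
time_s: 45.17
tcp_pos: [0.5709, 0.113, 0.0216]
eef_rot: [-45.6, 89.6, 44.6]
contact_force: [0.7, 0.1, -0.1]
gripper_width: 0.0295
```

Request:
arm_command --plan '[{"dx": -0.5,"dy": 0,"dz": 0,"wx": 0,"wy": 0,"wz": 0},{"dx": -1,"dy": 0,"dz": 0,"wx": 0,"wy": 0,"wz": 0},{"dx": -1,"dy": 0,"dz": 0,"wx": 0,"wy": 0,"wz": 0},{"dx": -1,"dy": 0,"dz": 0,"wx": 0,"wy": 0,"wz": 0},{"dx": -1,"dy": 0,"dz": 0,"wx": 0,"wy": 0,"wz": 0},{"dx": -1,"dy": 0,"dz": 0,"wx": 0,"wy": 0,"wz": 0},{"dx": -1,"dy": 0,"dz": 0,"wx": 0,"wy": 0,"wz": 0},{"dx": -1,"dy": 0,"dz": 0,"wx": 0,"wy": 0,"wz": 0},{"dx": 0,"dy": 0,"dz": 0,"wx": 0,"wy": 0,"wz": 0}]'

```text
time_s: 45.92
tcp_pos: [0.5687, 0.1111, 0.1832]
eef_rot: [-45.3, 89.8, 44.9]
contact_force: [0.8, 0.2, -0.9]
gripper_width: 0.0279
```

Run:
```python
from h import *
c=np.array([.4856,-.2600]); ty=np.array([.094,.9956])
print(c+.049*ty,c-.049*ty)
print(tcp()[0],delta([*(c+.049*ty),.16],84.6),r.get_state()["gripper_width"])
```

```text
[ 0.490206  -0.2112156] [ 0.480994  -0.3087844]
[0.5686505  0.11105176 0.18322614] {'mm': array([  22. ,   79.5, -322.1]), 'rows20': array([  1.1 ,   3.98, -16.1 ]), 'rot_units': array([-18.42,   0.  ,   0.06]), 'j6': np.float64(-30.1), 'tip': ''} 0.027872182558783237
```

Request:
arm_command --plan '[{"dx": 0,"dy": 0.2,"dz": -0.8,"wx": 0,"wy": 0,"wz": 0},{"dx": 0,"dy": 0.2,"dz": -1,"wx": 0,"wy": 0,"wz": 0},{"dx": 0,"dy": 0.2,"dz": -1,"wx": 0,"wy": 0,"wz": 0},{"dx": 0,"dy": 0.2,"dz": -1,"wx": 0,"wy": 0,"wz": 0},{"dx": 0,"dy": 0.2,"dz": -1,"wx": 0,"wy": 0,"wz": 0},{"dx": 0,"dy": 0.2,"dz": -1,"wx": 0,"wy": 0,"wz": 0},{"dx": 0,"dy": 0.2,"dz": -1,"wx": 0,"wy": 0,"wz": 0},{"dx": 0,"dy": 0.2,"dz": -1,"wx": 0,"wy": 0,"wz": 0},{"dx": 0,"dy": 0.2,"dz": -1,"wx": 0,"wy": 0,"wz": 0},{"dx": 0,"dy": 0.2,"dz": -1,"wx": 0,"wy": 0,"wz": 0},{"dx": 0,"dy": 0.2,"dz": -1,"wx": 0,"wy": 0,"wz": 0},{"dx": 0,"dy": 0.2,"dz": -1,"wx": 0,"wy": 0,"wz": 0},{"dx": 0,"dy": 0.2,"dz": -1,"wx": 0,"wy": 0,"wz": 0},{"dx": 0,"dy": 0.2,"dz": -1,"wx": 0,"wy": 0,"wz": 0},{"dx": 0,"dy": 0.2,"dz": -1,"wx": 0,"wy": 0,"wz": 0},{"dx": 0,"dy": 0.2,"dz": -0.8,"wx": 0,"wy": 0,"wz": 0}]'

```text
time_s: 47.25
tcp_pos: [0.4935, -0.2176, 0.1834]
eef_rot: [-6.5, 89.6, 83.9]
contact_force: [0.2, 0.4, -0.7]
gripper_width: 0.0277
```

Request:
arm_command --plan '[{"dx": 0,"dy": 0,"dz": 0,"wx": -1,"wy": 0,"wz": 0},{"dx": 0,"dy": 0,"dz": 0,"wx": -1,"wy": 0,"wz": 0},{"dx": 0,"dy": 0,"dz": 0,"wx": -1,"wy": 0,"wz": 0},{"dx": 0,"dy": 0,"dz": 0,"wx": -1,"wy": 0,"wz": 0},{"dx": 0,"dy": 0,"dz": 0,"wx": -1,"wy": 0,"wz": 0},{"dx": 0,"dy": 0,"dz": 0,"wx": -1,"wy": 0,"wz": 0},{"dx": 0,"dy": 0,"dz": 0,"wx": -1,"wy": 0,"wz": 0},{"dx": 0,"dy": 0,"dz": 0,"wx": -1,"wy": 0,"wz": 0},{"dx": 0,"dy": 0,"dz": 0,"wx": -1,"wy": 0,"wz": 0},{"dx": 0,"dy": 0,"dz": 0,"wx": -1,"wy": 0,"wz": 0},{"dx": 0,"dy": 0,"dz": 0,"wx": -1,"wy": 0,"wz": 0},{"dx": 0,"dy": 0,"dz": 0,"wx": -1,"wy": 0,"wz": 0},{"dx": 0,"dy": 0,"dz": 0,"wx": -1,"wy": 0,"wz": 0},{"dx": 0,"dy": 0,"dz": 0,"wx": -1,"wy": 0,"wz": 0},{"dx": 0,"dy": 0,"dz": 0,"wx": -1,"wy": 0,"wz": 0},{"dx": 0,"dy": 0,"dz": 0,"wx": -1,"wy": 0,"wz": 0},{"dx": 0,"dy": 0,"dz": 0,"wx": -1,"wy": 0,"wz": 0},{"dx": 0,"dy": 0,"dz": 0,"wx": 0,"wy": 0,"wz": 0}]'

```text
time_s: 48.75
tcp_pos: [0.4757, -0.2258, 0.18]
eef_rot: [-29.6, 89.0, 142.0]
contact_force: [-0.0, 0.2, -0.8]
gripper_width: 0.0278
```

Run:
```python
from h import *
print(tcp()[0],delta([.4902,-.2112,.10],84.6),r.get_state()["gripper_width"])
snap("wrist","w17")
```

```text
[ 0.47569197 -0.22584276  0.18002347] {'mm': array([ 80. , -15.9, -13.4]), 'rows20': array([ 4.  , -0.8 , -0.67]), 'rot_units': array([-0.65,  0.18,  0.11]), 'j6': np.float64(86.4), 'tip': ''} 0.027808193200092177
```

View pics/w17.png

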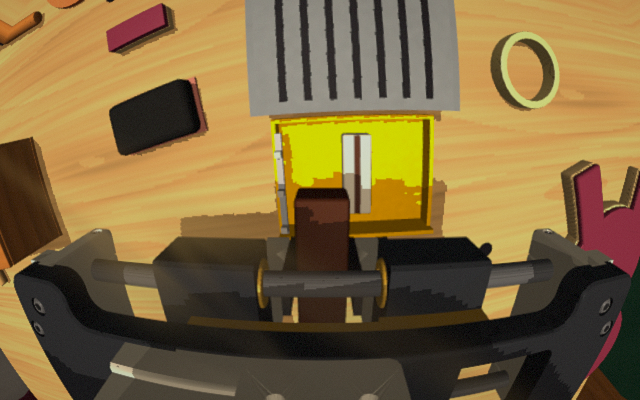

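Request:
arm_command --plan '[{"dx": 0,"dy": -0.6,"dz": -0.5,"wx": -0.6,"wy": 0.18,"wz": 0.1},{"dx": 0.5,"dy": -0.2,"dz": -0.15,"wx": 0,"wy": 0,"wz": 0},{"dx": 0.9,"dy": 0,"dz": 0,"wx": 0,"wy": 0,"wz": 0},{"dx": 0.9,"dy": 0,"dz": 0,"wx": 0,"wy": 0,"wz": 0},{"dx": 0.9,"dy": 0,"dz": 0,"wx": 0,"wy": 0,"wz": 0},{"dx": 0.6,"dy": 0,"dz": 0,"wx": 0,"wy": 0,"wz": 0},{"dx": 0,"dy": 0,"dz": 0,"wx": 0,"wy": 0,"wz": 0}]'

```text
time_s: 49.38
tcp_pos: [0.489, -0.2118, 0.0998]
eef_rot: [-88.9, 89.9, 83.8]
contact_force: [-1.5, 0.5, -0.5]
gripper_width: 0.0277
```

Run:
```python
from h import *
print(tcp()[0],delta([.4902,-.2112,.046],84.6),r.get_state()["gripper_width"])
```

```text
[ 0.48901915 -0.21182771  0.09981577] {'mm': array([53.8, -0.7, -1.1]), 'rows20': array([ 2.69, -0.03, -0.05]), 'rot_units': array([-0.39,  0.  ,  0.02]), 'j6': np.float64(85.3), 'tip': ''} 0.027673022374376403
```

Request:
arm_command --plan '[{"dx": 0.4,"dy": -0.03,"dz": -0.05,"wx": -0.4,"wy": 0,"wz": 0},{"dx": 0.7,"dy": 0,"dz": 0,"wx": 0,"wy": 0,"wz": 0},{"dx": 0.7,"dy": 0,"dz": 0,"wx": 0,"wy": 0,"wz": 0},{"dx": 0.5,"dy": 0,"dz": 0,"wx": 0,"wy": 0,"wz": 0},{"dx": 0.1,"dy": 0,"dz": 0,"wx": 0,"wy": 0,"wz": 0}]'

```text
time_s: 49.8
tcp_pos: [0.4911, -0.2121, 0.0514]
eef_rot: [-151.0, 89.9, 23.1]
contact_force: [0.5, 0.1, 4.0]
gripper_width: 0.0276
```

Run:
```python
from h import *
print(tcp()[0],delta([.4902,-.2112,.046],84.6),r.get_state()["contact_force"])
```

```text
[ 0.4910861  -0.21210956  0.05143048] {'mm': array([ 5.4, -0.8,  1. ]), 'rows20': array([ 0.27, -0.04,  0.05]), 'rot_units': array([-0.11, -0.02,  0.01]), 'j6': np.float64(86.5), 'tip': ''} [0.48083454 0.10584925 3.95633991]
```

Run:
```python
from h import *
snap("wrist","w18"); m,p,d=snap("side"); cv2.imwrite("pics/s18.png",cv2.resize(p[130:260,280:440,::-1],None,fx=5,fy=4.5,interpolation=2))
print(r.get_state()["contact_force"],tcp()[0])
```

```text
[5.928479   3.22536617 1.75477817] [ 0.49178586 -0.21211784  0.05255812]
```

View pics/w18.png

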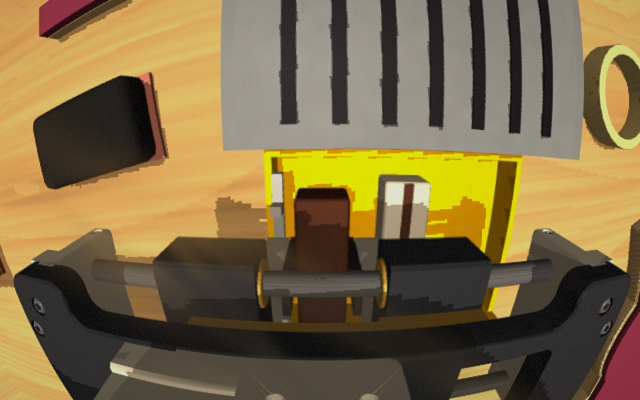

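View pics/s18.png

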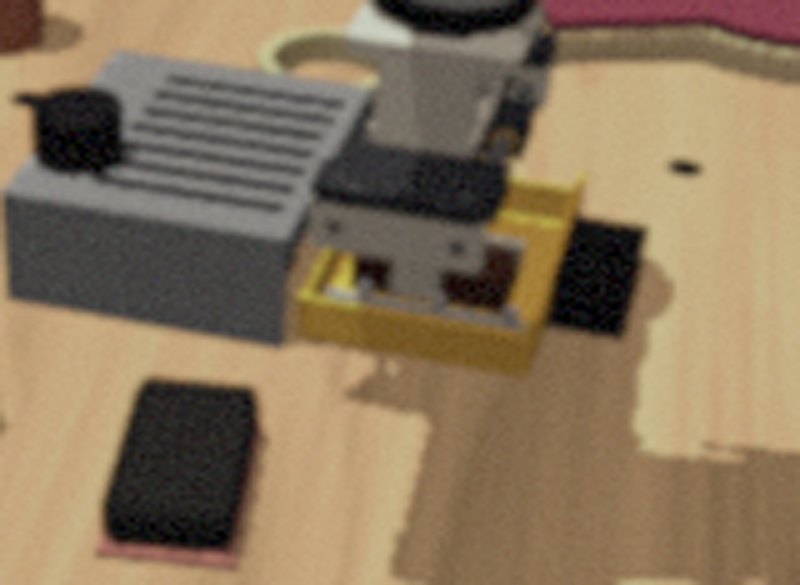

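Request:
arm_command --plan '[{"dx": -0.2,"dy": 0.1,"dz": 0.05,"wx": 0,"wy": 0,"wz": 0},{"dx": 0,"dy": 0.35,"dz": 0,"wx": 0,"wy": 0,"wz": 0},{"dx": 0.2,"dy": 0,"dz": 0,"wx": 0,"wy": 0,"wz": 0},{"dx": 0.15,"dy": 0,"dz": 0,"wx": 0,"wy": 0,"wz": 0},{"dx": 0,"dy": 0,"dz": 0,"wx": 0,"wy": 0,"wz": 0}]'

```text
time_s: 50.32
tcp_pos: [0.4902, -0.2221, 0.052]
eef_rot: [-167.1, 89.7, 7.0]
contact_force: [-0.7, 0.1, -0.5]
gripper_width: 0.0279
```

Run:
```python
from h import *
print(tcp()[0],r.get_state()["contact_force"],delta([.4902,-.2195,.047],84.6))
```

```text
[ 0.4901997  -0.22206325  0.05197467] [-0.73673401  0.09358032 -0.54565749] {'mm': array([ 5. , -2.5,  0.3]), 'rows20': array([ 0.25, -0.13,  0.01]), 'rot_units': array([-0.12, -0.07,  0.02]), 'j6': np.float64(87.7), 'tip': ''}
```

Request:
arm_command --plan '[{"dx": 0.15,"dy": -0.05,"dz": 0,"wx": 0,"wy": 0,"wz": 0},{"dx": 0.05,"dy": 0,"dz": 0,"wx": 0,"wy": 0,"wz": 0}]'

```text
time_s: 50.48
tcp_pos: [0.4894, -0.2211, 0.0475]
eef_rot: [-162.7, 89.7, 11.3]
contact_force: [-0.1, 0.0, -0.2]
gripper_width: 0.028
```

Request:
arm_command --plan '[{"dx": 0,"dy": 0,"dz": 0,"wx": 0,"wy": 0,"wz": 0},{"dx": 0,"dy": 0,"dz": 0,"wx": 0,"wy": 0,"wz": 0},{"dx": 0,"dy": 0,"dz": 0,"wx": 0,"wy": 0,"wz": 0},{"dx": -0.5,"dy": 0,"dz": 0,"wx": 0,"wy": 0,"wz": 0},{"dx": -1,"dy": 0,"dz": 0,"wx": 0,"wy": 0,"wz": 0},{"dx": -1,"dy": 0,"dz": 0,"wx": 0,"wy": 0,"wz": 0},{"dx": -1,"dy": 0,"dz": 0,"wx": 0,"wy": 0,"wz": 0},{"dx": -1,"dy": 0,"dz": 0,"wx": 0,"wy": 0,"wz": 0},{"dx": -1,"dy": 0,"dz": 0,"wx": 0,"wy": 0,"wz": 0},{"dx": -1,"dy": 0,"dz": 0,"wx": 0,"wy": 0,"wz": 0},{"dx": 0,"dy": 0,"dz": 0,"wx": 0,"wy": 0,"wz": 0}]' --fingers 0.1

```text
time_s: 51.4
tcp_pos: [0.4854, -0.2248, 0.181]
eef_rot: [37.0, 89.5, -148.9]
contact_force: [1.4, -0.8, -0.2]
gripper_width: 0.0396
```

Run:
```python
from h import *
print(tcp()[0],r.get_state()["joints"][[0,5]])
offs("wrist",snap("wrist","w19"))
print(delta([.690,-.047,.16],3.8))
```

```text
[ 0.48541985 -0.22479165  0.18099183] [-3.62185469 87.59614293]
off_two_c wrist 0.89 [108, 5, 72, 45] z 0.0251 c [690.1 -47.1] w,l 29.9 81.4 widthyaw 4.0
off_two_c wrist 0.41 [0, 244, 8, 16] z 0.1186 c [470.7 186.6] w,l 11.9 27.3 widthyaw 61.4
off_rose_c wrist 0.77 [303, 145, 26, 82] z 0.0333 c [ 485.9 -221.3] w,l 27.8 80.0 widthyaw 84.5
off_ash_c wrist 0.89 [342, 144, 32, 77] z 0.0335 c [ 487.3 -261.3] w,l 28.4 80.0 widthyaw 83.6
{'mm': array([  12. , -197.6, -188.3]), 'rows20': array([ 0.6 , -9.88, -9.41]), 'rot_units': array([17.52,  0.12, -0.18]), 'j6': np.float64(87.6), 'tip': ''}
```

View pics/w19.png

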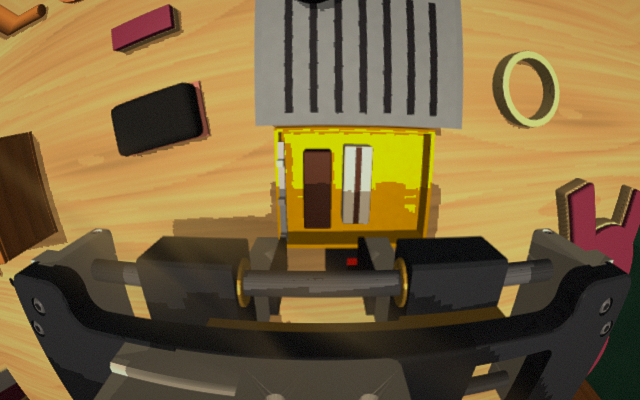

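Request:
arm_command --plan '[{"dx": 0,"dy": -0.9,"dz": -0.9,"wx": 0,"wy": 0.12,"wz": -0.18},{"dx": 0,"dy": -1,"dz": -0.95,"wx": 0,"wy": 0,"wz": 0},{"dx": 0,"dy": -1,"dz": -0.95,"wx": 0,"wy": 0,"wz": 0},{"dx": 0,"dy": -1,"dz": -0.95,"wx": 0,"wy": 0,"wz": 0},{"dx": 0,"dy": -1,"dz": -0.95,"wx": 0,"wy": 0,"wz": 0},{"dx": 0,"dy": -1,"dz": -0.95,"wx": 0,"wy": 0,"wz": 0},{"dx": 0,"dy": -1,"dz": -0.95,"wx": 0,"wy": 0,"wz": 0},{"dx": 0,"dy": -1,"dz": -0.95,"wx": 0,"wy": 0,"wz": 0},{"dx": 0,"dy": -1,"dz": -0.95,"wx": 0,"wy": 0,"wz": 0},{"dx": 0,"dy": -0.9,"dz": -0.8,"wx": 0,"wy": 0,"wz": 0}]' --fingers -0.3

```text
time_s: 52.53
tcp_pos: [0.689, -0.0439, 0.1641]
eef_rot: [-19.0, 88.6, 154.7]
contact_force: [0.3, -0.9, 0.1]
gripper_width: 0.057
```

Request:
arm_command --plan '[{"dx": 0,"dy": 0,"dz": 0,"wx": 1,"wy": 0,"wz": 0},{"dx": 0,"dy": 0,"dz": 0,"wx": 1,"wy": 0,"wz": 0},{"dx": 0,"dy": 0,"dz": 0,"wx": 1,"wy": 0,"wz": 0},{"dx": 0,"dy": 0,"dz": 0,"wx": 1,"wy": 0,"wz": 0},{"dx": 0,"dy": 0,"dz": 0,"wx": 1,"wy": 0,"wz": 0},{"dx": 0,"dy": 0,"dz": 0,"wx": 1,"wy": 0,"wz": 0},{"dx": 0,"dy": 0,"dz": 0,"wx": 1,"wy": 0,"wz": 0},{"dx": 0,"dy": 0,"dz": 0,"wx": 1,"wy": 0,"wz": 0},{"dx": 0,"dy": 0,"dz": 0,"wx": 1,"wy": 0,"wz": 0},{"dx": 0,"dy": 0,"dz": 0,"wx": 1,"wy": 0,"wz": 0},{"dx": 0,"dy": 0,"dz": 0,"wx": 1,"wy": 0,"wz": 0},{"dx": 0,"dy": 0,"dz": 0,"wx": 1,"wy": 0,"wz": 0},{"dx": 0,"dy": 0,"dz": 0,"wx": 1,"wy": 0,"wz": 0},{"dx": 0,"dy": 0,"dz": 0,"wx": 1,"wy": 0,"wz": 0},{"dx": 0,"dy": 0,"dz": 0,"wx": 1,"wy": 0,"wz": 0},{"dx": 0,"dy": 0,"dz": 0,"wx": 1,"wy": 0,"wz": 0},{"dx": 0,"dy": 0,"dz": 0,"wx": 1,"wy": 0,"wz": 0}]'

```text
time_s: 53.95
tcp_pos: [0.6847, -0.0392, 0.1352]
eef_rot: [84.7, 86.4, 177.1]
contact_force: [0.1, 0.9, -0.1]
gripper_width: 0.0571
```

Run:
```python
from h import *
print(tcp()[0],r.get_state()["joints"][[0,5]])
offs("wrist",snap("wrist","w20"))
print(delta([.690,-.047,.10],3.8))
```

```text
[ 0.6847482  -0.0391724   0.13522759] [12.43957893 -9.59154453]
off_maple_c wrist 0.53 [473, 2, 121, 85] z 0.0451 c [ 444.5 -214.3] w,l 74.8 171.0 widthyaw -53.0
off_two_c wrist 0.74 [289, 143, 37, 93] z 0.0253 c [690.5 -47.1] w,l 28.3 80.1 widthyaw 3.4
off_rose_c wrist 0.84 [495, 3, 58, 51] z 0.0334 c [ 485.4 -220.4] w,l 28.8 80.4 widthyaw 84.0
off_rose_c wrist 0.58 [478, 390, 19, 9] z 0.0936 c [471.8 184.8] w,l 4.0 23.6 widthyaw -89.5
off_ash_c wrist 0.91 [497, 2, 55, 19] z 0.0334 c [ 473.6 -248.1] w,l 22.7 63.0 widthyaw -71.8
{'mm': array([36. , -6.6, -8.3]), 'rows20': array([ 1.8 , -0.33, -0.42]), 'rot_units': array([-0.23,  0.09, -0.75]), 'j6': np.float64(-9.2), 'tip': ''}
```

View pics/w20.png

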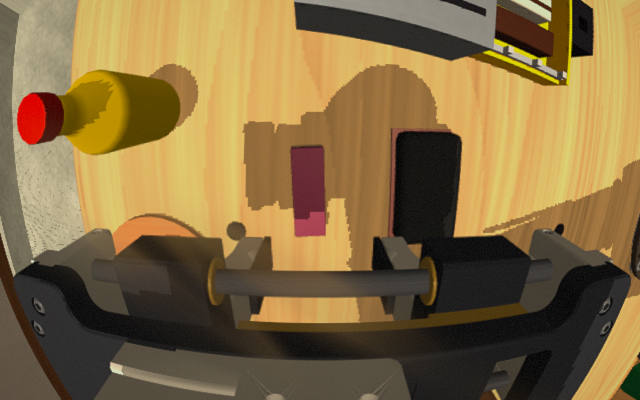

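Request:
arm_command --plan '[{"dx": 0,"dy": -0.2,"dz": -0.2,"wx": -0.2,"wy": 0.09,"wz": -0.7},{"dx": 0.5,"dy": 0,"dz": 0,"wx": 0,"wy": 0,"wz": 0},{"dx": 0.8,"dy": 0,"dz": 0,"wx": 0,"wy": 0,"wz": 0},{"dx": 0.8,"dy": 0,"dz": 0,"wx": 0,"wy": 0,"wz": 0},{"dx": 0.5,"dy": 0,"dz": 0,"wx": 0,"wy": 0,"wz": 0},{"dx": 0,"dy": 0,"dz": 0,"wx": 0,"wy": 0,"wz": 0}]'

```text
time_s: 54.75
tcp_pos: [0.6897, -0.0428, 0.0819]
eef_rot: [92.9, 89.8, -173.0]
contact_force: [0.1, 0.8, 0.6]
gripper_width: 0.0573
```

Run:
```python
from h import *
print(tcp()[0],delta([.6905,-.047,.018],3.6))
```

```text
[ 0.6897032  -0.0427887   0.08193219] {'mm': array([63.9, -0.7, -4.2]), 'rows20': array([ 3.2 , -0.03, -0.21]), 'rot_units': array([ 0.11, -0.  , -0.03]), 'j6': np.float64(-8.4), 'tip': ''}
```

Request:
arm_command --plan '[{"dx": 0.5,"dy": -0.03,"dz": -0.2,"wx": 0.1,"wy": 0,"wz": 0},{"dx": 0.8,"dy": 0,"dz": 0,"wx": 0,"wy": 0,"wz": 0},{"dx": 0.8,"dy": 0,"dz": 0,"wx": 0,"wy": 0,"wz": 0},{"dx": 0.6,"dy": 0,"dz": 0,"wx": 0,"wy": 0,"wz": 0},{"dx": 0,"dy": 0,"dz": 0,"wx": 0,"wy": 0,"wz": 0}]'

```text
time_s: 55.17
tcp_pos: [0.692, -0.0476, 0.0255]
eef_rot: [99.6, 89.9, -166.8]
contact_force: [-0.9, 0.7, -0.4]
gripper_width: 0.0566
```

Run:
```python
from h import *
print(tcp()[0],delta([.6905,-.047,.018],3.6))
```

```text
[ 0.69203058 -0.04762752  0.02549019] {'mm': array([7.5, 1.5, 0.7]), 'rows20': array([0.37, 0.07, 0.04]), 'rot_units': array([ 0.01, -0.  , -0.03]), 'j6': np.float64(-8.5), 'tip': ''}
```

Request:
arm_command --plan '[{"dx": 0.3,"dy": 0.07,"dz": 0,"wx": 0,"wy": 0,"wz": 0},{"dx": 0.06,"dy": 0,"dz": 0,"wx": 0,"wy": 0,"wz": 0},{"dx": 0,"dy": 0,"dz": 0,"wx": 0,"wy": 0,"wz": 0}]'

```text
time_s: 55.42
tcp_pos: [0.6911, -0.0481, 0.018]
eef_rot: [109.3, 89.9, -157.1]
contact_force: [-0.3, -0.2, 0.7]
gripper_width: 0.057
```

Request:
arm_command --plan '[{"dx": 0,"dy": 0,"dz": 0,"wx": 0,"wy": 0,"wz": 0},{"dx": 0,"dy": 0,"dz": 0,"wx": 0,"wy": 0,"wz": 0},{"dx": 0,"dy": 0,"dz": 0,"wx": 0,"wy": 0,"wz": 0},{"dx": 0,"dy": 0,"dz": 0,"wx": 0,"wy": 0,"wz": 0},{"dx": 0,"dy": 0,"dz": 0,"wx": 0,"wy": 0,"wz": 0}]' --fingers 1 --force 25

```text
time_s: 55.83
tcp_pos: [0.6926, -0.0478, 0.0209]
eef_rot: [-107.9, 89.9, -14.2]
contact_force: [0.4, 0.8, -0.5]
gripper_width: 0.0294
```

Request:
arm_command --plan '[{"dx": -0.5,"dy": 0,"dz": 0,"wx": 0,"wy": 0,"wz": 0},{"dx": -1,"dy": 0,"dz": 0,"wx": 0,"wy": 0,"wz": 0},{"dx": -1,"dy": 0,"dz": 0,"wx": 0,"wy": 0,"wz": 0},{"dx": -1,"dy": 0,"dz": 0,"wx": 0,"wy": 0,"wz": 0},{"dx": -1,"dy": 0,"dz": 0,"wx": 0,"wy": 0,"wz": 0},{"dx": -1,"dy": 0,"dz": 0,"wx": 0,"wy": 0,"wz": 0},{"dx": -1,"dy": 0,"dz": 0,"wx": 0,"wy": 0,"wz": 0},{"dx": -1,"dy": 0,"dz": 0,"wx": 0,"wy": 0,"wz": 0},{"dx": -1,"dy": 0,"dz": 0,"wx": 0,"wy": 0,"wz": 0},{"dx": 0,"dy": 0,"dz": 0,"wx": 0,"wy": 0,"wz": 0}]'

```text
time_s: 56.67
tcp_pos: [0.6908, -0.0483, 0.205]
eef_rot: [-136.8, 89.9, -43.1]
contact_force: [0.8, 0.5, 0.8]
gripper_width: 0.0279
```

Run:
```python
from h import *
print(tcp()[0],delta([.4815,-.306,.18],84.6),r.get_state()["gripper_width"])
```

```text
[ 0.69084468 -0.04830317  0.2049715 ] {'mm': array([  25. ,  225.5, -243.7]), 'rows20': array([  1.25,  11.28, -12.18]), 'rot_units': array([-17.65,  -0.02,   0.  ]), 'j6': np.float64(-8.5), 'tip': ''} 0.02792036172867118
```

Request:
arm_command --plan '[{"dx": 0,"dy": 0.8,"dz": -0.9,"wx": 0,"wy": 0,"wz": 0},{"dx": 0,"dy": 0.9,"dz": -1,"wx": 0,"wy": 0,"wz": 0},{"dx": 0,"dy": 0.9,"dz": -1,"wx": 0,"wy": 0,"wz": 0},{"dx": 0,"dy": 0.9,"dz": -1,"wx": 0,"wy": 0,"wz": 0},{"dx": 0,"dy": 0.9,"dz": -1,"wx": 0,"wy": 0,"wz": 0},{"dx": 0,"dy": 0.9,"dz": -1,"wx": 0,"wy": 0,"wz": 0},{"dx": 0,"dy": 0.9,"dz": -1,"wx": 0,"wy": 0,"wz": 0},{"dx": 0,"dy": 0.9,"dz": -1,"wx": 0,"wy": 0,"wz": 0},{"dx": 0,"dy": 0.9,"dz": -1,"wx": 0,"wy": 0,"wz": 0},{"dx": 0,"dy": 0.9,"dz": -1,"wx": 0,"wy": 0,"wz": 0},{"dx": 0,"dy": 0.9,"dz": -1,"wx": 0,"wy": 0,"wz": 0},{"dx": 0,"dy": 0.9,"dz": -1,"wx": 0,"wy": 0,"wz": 0},{"dx": 0,"dy": 0.5,"dz": -0.4,"wx": 0,"wy": 0,"wz": 0}]'

```text
time_s: 57.75
tcp_pos: [0.4752, -0.3158, 0.2137]
eef_rot: [-96.8, 89.2, -2.7]
contact_force: [0.8, 0.7, -0.3]
gripper_width: 0.0275
```

Request:
arm_command --plan '[{"dx": 0,"dy": 0,"dz": 0,"wx": -1,"wy": 0,"wz": 0},{"dx": 0,"dy": 0,"dz": 0,"wx": -1,"wy": 0,"wz": 0},{"dx": 0,"dy": 0,"dz": 0,"wx": -1,"wy": 0,"wz": 0},{"dx": 0,"dy": 0,"dz": 0,"wx": -1,"wy": 0,"wz": 0},{"dx": 0,"dy": 0,"dz": 0,"wx": -1,"wy": 0,"wz": 0},{"dx": 0,"dy": 0,"dz": 0,"wx": -1,"wy": 0,"wz": 0},{"dx": 0,"dy": 0,"dz": 0,"wx": -1,"wy": 0,"wz": 0},{"dx": 0,"dy": 0,"dz": 0,"wx": -1,"wy": 0,"wz": 0},{"dx": 0,"dy": 0,"dz": 0,"wx": -1,"wy": 0,"wz": 0},{"dx": 0,"dy": 0,"dz": 0,"wx": -1,"wy": 0,"wz": 0},{"dx": 0,"dy": 0,"dz": 0,"wx": -1,"wy": 0,"wz": 0},{"dx": 0,"dy": 0,"dz": 0,"wx": -1,"wy": 0,"wz": 0},{"dx": 0,"dy": 0,"dz": 0,"wx": -1,"wy": 0,"wz": 0},{"dx": 0,"dy": 0,"dz": 0,"wx": -1,"wy": 0,"wz": 0},{"dx": 0,"dy": 0,"dz": 0,"wx": -1,"wy": 0,"wz": 0},{"dx": 0,"dy": 0,"dz": 0,"wx": -1,"wy": 0,"wz": 0},{"dx": 0,"dy": 0,"dz": 0,"wx": -1,"wy": 0,"wz": 0},{"dx": 0,"dy": 0,"dz": 0,"wx": 0,"wy": 0,"wz": 0}]'

```text
time_s: 59.25
tcp_pos: [0.4714, -0.3144, 0.2224]
eef_rot: [-178.4, 88.7, -2.7]
contact_force: [0.4, -0.3, -1.1]
gripper_width: 0.0279
```

Run:
```python
from h import *
print(tcp()[0],delta([.4815,-.306,.10],84.6),r.get_state()["gripper_width"])
snap("wrist","w21")
```

```text
[ 0.47143445 -0.31441783  0.22236076] {'mm': array([122.5,  -9.1,  -6.6]), 'rows20': array([ 6.13, -0.45, -0.33]), 'rot_units': array([ 0.22, -0.28,  0.01]), 'j6': np.float64(99.8), 'tip': ''} 0.027862854249353742
```

View pics/w21.png

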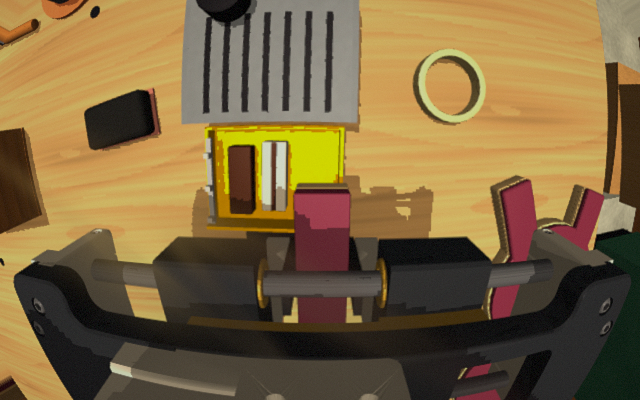

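Request:
arm_command --plan '[{"dx": 0.3,"dy": -0.3,"dz": -0.3,"wx": 0.2,"wy": -0.28,"wz": 0},{"dx": 0.8,"dy": -0.1,"dz": -0.05,"wx": 0,"wy": 0,"wz": 0},{"dx": 0.9,"dy": 0,"dz": 0,"wx": 0,"wy": 0,"wz": 0},{"dx": 0.9,"dy": 0,"dz": 0,"wx": 0,"wy": 0,"wz": 0},{"dx": 0.9,"dy": 0,"dz": 0,"wx": 0,"wy": 0,"wz": 0},{"dx": 0.9,"dy": 0,"dz": 0,"wx": 0,"wy": 0,"wz": 0},{"dx": 0.6,"dy": 0,"dz": 0,"wx": 0,"wy": 0,"wz": 0},{"dx": 0.3,"dy": 0,"dz": 0,"wx": 0,"wy": 0,"wz": 0},{"dx": 0,"dy": 0,"dz": 0,"wx": 0,"wy": 0,"wz": 0}]'

```text
time_s: 60.05
tcp_pos: [0.4819, -0.3062, 0.11]
eef_rot: [176.4, 89.6, -10.9]
contact_force: [-0.2, -0.6, -0.4]
gripper_width: 0.0277
```

Run:
```python
from h import *
print(tcp()[0],delta([.4815,-.306,.048],84.6),r.get_state()["gripper_width"])
```

```text
[ 0.48185103 -0.30615804  0.11001787] {'mm': array([62. , -0.1,  0.8]), 'rows20': array([ 3.1 , -0.01,  0.04]), 'rot_units': array([-0.4 , -0.08, -0.01]), 'j6': np.float64(95.6), 'tip': ''} 0.027745241649005523
```

Request:
arm_command --plan '[{"dx": 0.5,"dy": 0,"dz": 0.04,"wx": -0.4,"wy": -0.08,"wz": 0},{"dx": 0.8,"dy": 0,"dz": 0,"wx": 0,"wy": 0,"wz": 0},{"dx": 0.8,"dy": 0,"dz": 0,"wx": 0,"wy": 0,"wz": 0},{"dx": 0.5,"dy": 0,"dz": 0,"wx": 0,"wy": 0,"wz": 0},{"dx": 0.1,"dy": 0,"dz": 0,"wx": 0,"wy": 0,"wz": 0},{"dx": 0,"dy": 0,"dz": 0,"wx": 0,"wy": 0,"wz": 0}]'

```text
time_s: 60.55
tcp_pos: [0.4848, -0.3072, 0.0593]
eef_rot: [157.4, 89.6, -28.3]
contact_force: [-0.2, -0.1, -0.5]
gripper_width: 0.028
```

Run:
```python
from h import *
print(tcp()[0],delta([.4815,-.306,.048],84.6),r.get_state()["contact_force"])
```

```text
[ 0.48483825 -0.30722737  0.05934816] {'mm': array([11.3, -0.9,  3.5]), 'rows20': array([ 0.57, -0.05,  0.18]), 'rot_units': array([-0.06, -0.08, -0.03]), 'j6': np.float64(97.0), 'tip': ''} [-0.24143064 -0.12363011 -0.54019225]
```

Request:
arm_command --plan '[{"dx": 0.4,"dy": -0.05,"dz": 0.15,"wx": 0,"wy": -0.08,"wz": 0},{"dx": 0.15,"dy": 0,"dz": 0,"wx": 0,"wy": 0,"wz": 0},{"dx": 0,"dy": 0,"dz": 0,"wx": 0,"wy": 0,"wz": 0}]'

```text
time_s: 60.8
tcp_pos: [0.4832, -0.3063, 0.0497]
eef_rot: [128.4, 89.7, -57.3]
contact_force: [0.5, 0.3, -0.8]
gripper_width: 0.0276
```

Request:
arm_command --plan '[{"dx": 0,"dy": 0,"dz": 0,"wx": 0,"wy": 0,"wz": 0},{"dx": 0,"dy": 0,"dz": 0,"wx": 0,"wy": 0,"wz": 0},{"dx": 0,"dy": 0,"dz": 0,"wx": 0,"wy": 0,"wz": 0},{"dx": -0.5,"dy": 0,"dz": 0,"wx": 0,"wy": 0,"wz": 0},{"dx": -1,"dy": 0,"dz": 0,"wx": 0,"wy": 0,"wz": 0},{"dx": -1,"dy": 0,"dz": 0,"wx": 0,"wy": 0,"wz": 0},{"dx": -1,"dy": 0,"dz": 0,"wx": 0,"wy": 0,"wz": 0},{"dx": -1,"dy": 0,"dz": 0,"wx": 0,"wy": 0,"wz": 0},{"dx": -1,"dy": 0,"dz": 0,"wx": 0,"wy": 0,"wz": 0},{"dx": -1,"dy": 0,"dz": 0,"wx": 0,"wy": 0,"wz": 0},{"dx": -1,"dy": 0,"dz": 0,"wx": 0,"wy": 0,"wz": 0},{"dx": 0,"dy": 0,"dz": 0,"wx": 0,"wy": 0,"wz": 0}]' --fingers 0.1

```text
time_s: 61.8
tcp_pos: [0.4827, -0.3064, 0.2155]
eef_rot: [139.8, 89.5, -45.9]
contact_force: [0.4, -1.0, 0.4]
gripper_width: 0.0394
```

Run:
```python
from h import *
print(tcp()[0],r.get_state()["gripper_width"])
m,p,d=snap("wrist","w22"); offs("wrist",(m,p,d))
M=np.ones((400,640),bool);P=cloud("wrist",M,d,m)
k=(P[:,2]>.036)&(P[:,2]<.05)&(P[:,0]>.36)&(P[:,0]<.5)&(P[:,1]>-.36)&(P[:,1]<-.15)
print("tab/front",cv2.minAreaRect((P[k][:,:2]*1000).astype(np.float32)))
ms,ps,ds=snap("side","s22"); offs("side",(ms,ps,ds))
for q in ("sanding_block","tape"):
    for c in r.cut_out("side",q)[:1]:
        Q=cloud("side",c["mask"],ds,ms); zt=np.percentile(Q[:,2],90); T=Q[abs(Q[:,2]-zt)<.005]; print(q,c["score"],cv2.minAreaRect((T[:,:2]*1000).astype(np.float32)))
Q=cloud("side",M,ds,ms)
for x in (.47,.52,.58):
    k=(abs(Q[:,0]-x)<.006)&(abs(Q[:,1]-.34)<.03)&(Q[:,2]<.15); print("lid z",x,np.median(Q[k][:,2]))
snap("top","t22")
```

```text
[ 0.48268891 -0.30642301  0.21546665] 0.03938328165010129
off_purple_c wrist 0.46 [308, 147, 26, 72] z 0.0334 c [ 481.9 -306.7] w,l 27.2 79.7 widthyaw 84.8
off_purple_c wrist 0.39 [0, 140, 45, 107] z 0.078 c [492.8 186.2] w,l 5.3 66.1 widthyaw -87.7
off_two_c wrist 0.98 [308, 145, 24, 74] z 0.0334 c [ 481.9 -306.8] w,l 27.1 79.6 widthyaw 84.7
off_rose_c wrist 0.86 [231, 156, 30, 67] z 0.0332 c [ 486.4 -221.5] w,l 28.1 79.8 widthyaw 84.6
off_rose_c wrist 0.59 [183, 0, 179, 269] z 0.077 c [ 619.  -272.6] w,l 141.1 177.1 widthyaw -5.8
off_ash_c wrist 0.94 [266, 148, 30, 71] z 0.0333 c [ 487.3 -261.5] w,l 28.1 80.0 widthyaw 83.3
tab/front ((433.26904296875, -244.72952270507812), (166.74978637695312, 65.94561767578125), 61.52412796020508)
off_two_c side 0.85 [359, 170, 31, 13] z 0.0325 c [ 480.2 -305. ] w,l 29.9 78.4 widthyaw 84.9
off_rose_c side 0.75 [352, 184, 30, 13] z 0.0329 c [ 483.8 -220.4] w,l 32.5 78.4 widthyaw 85.0
off_ash_c side 0.59 [353, 176, 32, 14] z 0.0322 c [ 485.1 -254.3] w,l 43.8 77.8 widthyaw 83.5
sanding_block 0.8 ((579.740966796875, -51.75648880004883), (57.1519775390625, 102.43509674072266), 4.442824840545654)
tape 0.62 ((579.020751953125, -484.5937194824219), (71.41636657714844, 86.96080780029297), 89.04771423339844)
lid z 0.47 0.11827589691343243
lid z 0.52 0.11820904706372974
lid z 0.58 0.11834335619947504
```

View pics/w22.png

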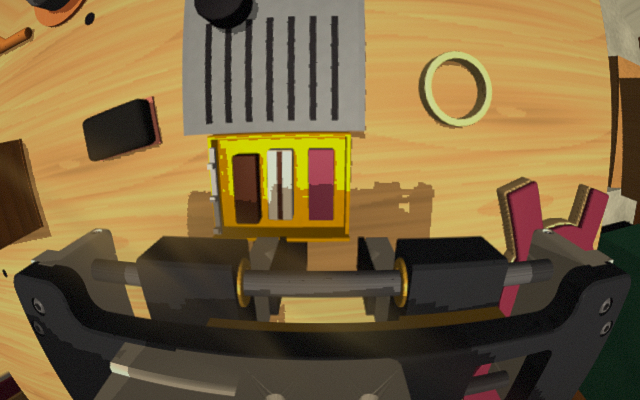

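View pics/s22.png

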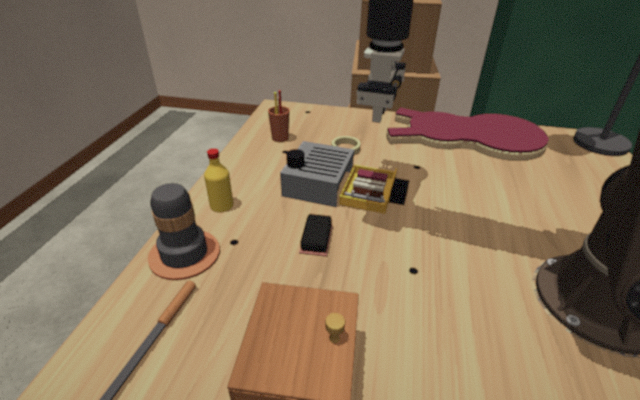

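View pics/t22.png

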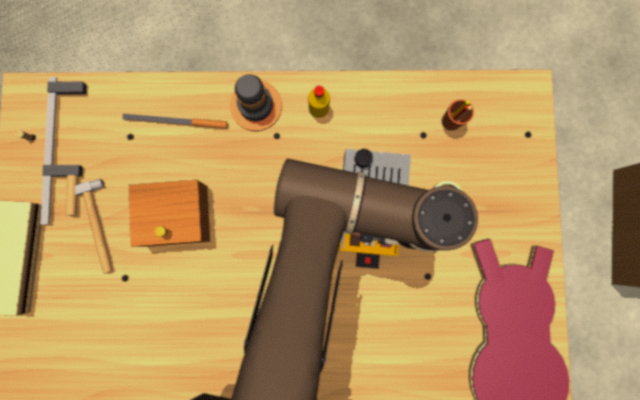

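Run:
```python
from h import *
for cam in ("top",):
    for x in button(cam)[3]: print(cam,x)
import numpy as np
print("home top est .5233,-.2630; moved:")
print(r.get_state()["qd"].round(2), r.get_state()["contact_force"])
```

```text
top ([315, 86, 8, 10, 62], array([ 0.8808, -0.1212,  0.03  ]), array([ 0.8369, -0.1199,  0.1601]))
top ([365, 258, 6, 5, 23], array([ 0.4044, -0.2521,  0.03  ]), array([ 0.4046, -0.2518,  0.031 ]))
home top est .5233,-.2630; moved:
[-0.01 -0.04  0.03 -0.05  0.01 -0.  ] [ 0.16480991 -0.55107387  0.38230235]
```

```bash
python3 -c "
from plant import r
print(r.close_job())"
```

```text
the job is handed in; nothing more can be done
None
```

I did the whole job and handed it in at about 62 s of the 210 s. `close_job` gave no verdict, so I only have my own checks to go on.

**What I did:**
- **Button and tray:** I took the pin from the case, pressed the release button down with it and pushed the tray out to its stop with the button still held.
- **Pin:** I put it back in its socket.
- **Lid:** I lowered it closed.
- **Offcuts:** Three were on the bench: ash, rosewood and the two-tone piece. All three went into the tray. The rosewood had been knocked aside during the run, so I measured it again before picking it up.

**Last checks:**
- **Tray:** about 119 mm out, measured from the button in the top camera.
- **Offcuts:** all three lie flat on the tray floor inside its walls, their tops about 33 mm above the bench.
- **Pin:** before I closed the lid its handle stood at the starting spot, with its top at 104 mm. The closed lid hides it now.
- **Lid:** flat, its top at 118 mm.
- **Sanding block:** within 2 mm of where it started.
- **Tape:** it looks untouched. The side camera's fits at the start and end (557, -445 and 579, -485 mm) differ by about 45 mm. They are poor fits, because the tape is partly hidden in that view. The top camera had it at (580, -474) at the start, and the arm never went near it.

**Doubts:**
- **Force on the lid:** when it reached closed, the closed fingertips pressed on it and the wrist briefly read about 62 N vertical (67 N in all). That is under the 120 N wrist limit. The 40 N limit names the arm and the gripper's body, and I do not know if it also covers fingertips.
- **Latch strip:** something, probably a finger, touched the strip on the tray's left wall at about 4–7 N while I placed the rosewood. I moved over and dropped it slightly further in.

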